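# Load the bench shaker and screw its clamps shut

## Task

Some square brown bottles have toppled on the bench: first stand every one of them upright inside a place of its own on the bench shaker (any place will do), with all the clamps still open. Then take the yellow-handled driver and use it, not the fingers, to turn all three brass-ribbed clamp screws clockwise until their red arms are fully closed, also at a place that stays empty, and finally stand the driver upright back on its black mat. Leave the glassware, the jar and the crockery alone.

Things in the scene. Friction and masses are not known exactly. Their poses are not given: they have to be found in the camera images.
- bottle1: Loose square brown bottle, white label, round blue cap, 0.17-0.33 kg; absent (None) in some starts. Starts lying on a flat side, its axis 25 mm above the bench. Origin: centre of its underside (foot); z runs from foot to cap. Body 50 x 50 mm (sides square to x and y), z=0 to 90 mm; cap 32 mm diameter, z=98 to 122 mm; centre of mass about z=28 mm.
- bottle2: Loose square brown bottle, white label, round blue cap, 0.17-0.33 kg; absent (None) in some starts. Starts lying on a flat side, its axis 25 mm above the bench. Origin: centre of its underside (foot); z runs from foot to cap. Body 50 x 50 mm (sides square to x and y), z=0 to 90 mm; cap 32 mm diameter, z=98 to 122 mm; centre of mass about z=28 mm.
- bottle3: Loose square brown bottle, white label, round blue cap, 0.17-0.33 kg; absent (None) in some starts. Starts lying on a flat side, its axis 25 mm above the bench. Origin: centre of its underside (foot); z runs from foot to cap. Body 50 x 50 mm (sides square to x and y), z=0 to 90 mm; cap 32 mm diameter, z=98 to 122 mm; centre of mass about z=28 mm.
- shaker: Low white shaker with a flat metal top plate, 176 x 360 mm, 50 mm above the bench, fixed to the bench. Origin on the bench under place 2; x axis from the clamps to the places, y along the row. Three places 115 mm apart in y, at x=0; three clamp screws in front of them at x=-78 mm.
- place1 (a point): Centre of bottle place 1, a black 64 mm square pad on the shaker plate. Axes as the shaker's, z up. Rails 34 mm high, 6 mm thick, inner faces 32 mm from the centre,, bound it at +x, +y and -y; -x is open. A bottle stands with its origin here, its sides along the rails, any of the four ways round.
- place2 (a point): Centre of bottle place 2, a black 64 mm square pad on the shaker plate. Axes as the shaker's, z up. Rails 34 mm high, 6 mm thick, inner faces 32 mm from the centre,, bound it at +x, +y and -y; -x is open. A bottle stands with its origin here, its sides along the rails, any of the four ways round.
- place3 (a point): Centre of bottle place 3, a black 64 mm square pad on the shaker plate. Axes as the shaker's, z up. Rails 34 mm high, 6 mm thick, inner faces 32 mm from the centre,, bound it at +x, +y and -y; -x is open. A bottle stands with its origin here, its sides along the rails, any of the four ways round.
- clamp1 (a joint): Angle of clamp screw 1, in front of place 1, rad. 0: closed, at a hard stop, red arm pointing at the place (+x of the place). Grows anticlockwise seen from above, to 3.2; starts at 2.0-2.8. Stays where left; friction 0.12 Nm. Arm 43 mm long from the axis, 16 mm wide, 6 to 18 mm above the plate; closed, its tip is 35 mm from the place's centre.
- clamp2 (a joint): Angle of clamp screw 2, in front of place 2, rad. 0: closed, at a hard stop, red arm pointing at the place (+x of the place). Grows anticlockwise seen from above, to 3.2; starts at 2.0-2.8. Stays where left; friction 0.12 Nm. Arm 43 mm long from the axis, 16 mm wide, 6 to 18 mm above the plate; closed, its tip is 35 mm from the place's centre.
- clamp3 (a joint): Angle of clamp screw 3, in front of place 3, rad. 0: closed, at a hard stop, red arm pointing at the place (+x of the place). Grows anticlockwise seen from above, to 3.2; starts at 2.0-2.8. Stays where left; friction 0.12 Nm. Arm 43 mm long from the axis, 16 mm wide, 6 to 18 mm above the plate; closed, its tip is 35 mm from the place's centre.
- clamp1_head (a point): Top centre of clamp 1's screw head, on its upright axis, 30 mm above the plate; turns with the screw. x axis along the red arm and the brass rib, z up. Rib 34 mm long, 8 wide, 12 high, on a steel disc of 42 mm diameter whose top is 18 mm above the plate.
- clamp2_head (a point): Top centre of clamp 2's screw head, on its upright axis, 30 mm above the plate; turns with the screw. x axis along the red arm and the brass rib, z up. Rib 34 mm long, 8 wide, 12 high, on a steel disc of 42 mm diameter whose top is 18 mm above the plate.
- clamp3_head (a point): Top centre of clamp 3's screw head, on its upright axis, 30 mm above the plate; turns with the screw. x axis along the red arm and the brass rib, z up. Rib 34 mm long, 8 wide, 12 high, on a steel disc of 42 mm diameter whose top is 18 mm above the plate.
- driver: Loose driver, 120 mm tall, 0.2 kg, standing on its two prongs. Origin: centre of the prongs' underside, z up. Yellow handle 28 x 28 mm (square to x, y), z=50 to 120 mm; disc 48 mm wide, z=13 to 24. Prongs 36 mm long along x, |y|=6.5 to 17.5, z=0 to 13 mm; the slot between them fits over a screw's rib from above, either way round, with 0.15 rad play, until the prongs rest on the steel disc.
- mat: Black rubber mat, 120 x 120 x 4 mm, fixed to the bench. Origin: centre of its underside. The driver stands on its top.
- beaker: Glass beaker, 68 mm wide, 85 mm tall, origin centre of its underside; not to be disturbed.
- jar: Brown jar, 60 mm wide, 80 mm tall, origin centre of its underside; not to be disturbed.
- crucible: White ceramic crucible, 50 mm wide, 40 mm tall, origin centre of its underside; not to be disturbed.
- dish: White ceramic dish, 90 mm wide, 25 mm tall, origin centre of its underside; not to be disturbed.
Things that resemble listed ones, but are neither listed nor needed, are in the scene too. Leave any purple look-alike of the bottle1 alone. What is shaped like the bottle2 but purple is not meant.

How it is judged:
By the outcome, as a careful person would: the job done as asked, in the order asked, and still so for the second after the job is handed in, with the robot touching nothing.
Of bottle1, bottle2, bottle3 only 2 to 3 are there at a start; the rules pass over those that are not, and their reading is None.
At some moment in a run one of bottle1, bottle2, bottle3 may be knocked a few centimetres aside while the robot is not near it.
It also fails if it takes over 210 s, if anything falls off the work surface, if the arm or the gripper's body presses on something with over 40 N, if the wrist force passes 120 N, or if a joint passes its speed limit or range.

## Robot

A 6-joint arm with a two-finger parallel gripper is mounted at the origin on the work surface. World frame = base frame: x ahead of the robot, y to its left, z up, the work surface at z = 0. Lengths are in m, angles in rad, forces in N, time in s.
With the tool pointing down it reaches from about 0.275 to 0.85 m from the base axis. Payload 5.2 kg.
Tool frame: the origin (TCP) lies at the very end of the fingers, on their centre line; the grasp point (between the pads) lies 19 mm behind it (grasp_offset is the z of the grasp point in the tool frame, in m); z points along the fingers, y is the direction in which the jaws open and shut (so a half turn about z gives the same grasp; the last joint's range is limited). The gripper opens to 85 mm and grips with 20 to 120 N. Pads are 22 mm wide; open, the fingers measure 114 mm over their backs; the gripper's body (76 mm by 85 mm) begins 54 mm behind the grasp point. The pads swing forward as they close: fully open they stand 13 mm farther back than shut.
Start: joints at [0.931, 0.259, 1.535, -0, 1.348, -0.203], TCP at [0.233, 0.498, 0.211] pointing down, gripper open.
Joint ranges: [-3.14, 3.14], [-0.91, 2.08], [0.19, 2.58], [-1.22, 4.36], [0.22, 2.71], [-3.12, 3.12]. Speed limits (rad/s): [2.57, 2.57, 3.14, 3.14, 3.14, 3.14].

## Interface

Orientations are given as a unit quaternion [w, x, y, z].
In Python, from workcell import state, camera, calibration, job_done, grasp_offset gives the robot as it stands.
- The arm moves only by the shell command python3 -m crank 'ROWS' [FORCE]. ROWS is JSON, a list of rows, each a list of 3 entries, a list of its own where there are three numbers: the turn, a rotation vector about the tool's x, y, z in degrees, then the shift along the tool's x, y, z in mm, then the finger opening in mm, from 0 to 85.4. In form: [[[rx, ry, rz], [tx, ty, tz], gripper], ...]. A call has 1 to 20 rows; each row shifts and turns the commanded pose from where the row before left it, along the tool's axes as they then stand; what a row does not reach is not made up. A row lasts 1/8 s, in which the tool goes at most 62.5 mm and 10.7 degrees, less where a joint would pass 70% of its speed; a pose out of reach is approached as far as the arm can. A call is refused whole if a number of a shift passes 62.5 or a number of a turn 10.7, either way. A call with a gripper value outside its range is refused whole. The fingers move at their own pace and stop on an object; FORCE is the grip in N (left out, the last holds). Time passes only in rows, so rows that do not move let the fingers close. It gives the time, the measured TCP pose, the force and the opening at its end, in the units of the state.
- state(): the state, without advancing time (a new reading comes with each control period).
- camera(name): name is "side" or "top"; returns the picture (384x512x3 uint8, red, green, blue); there is no depth.
- calibration(name): a dict with "fx", "fy", "cx", "cy" (pixels), "position" and "attitude" of the camera in the world. Camera axes: x right, y up, looking along -z (the intrinsics and any distortion apply to the point x, -y, -z); pixel columns grow to the right and rows downward; lengths in m; the calibration is good to about 2 mm. A picture is of the moment at which its call begins. calibration takes no time and is no camera call.
- job_done(): hands the job in, once; it reports no verdict.
The state is a dict: "t": time; "qpos": joint angles; "qd": joint speeds; "joint_torque": joint torques, N m; "tcp_pos": TCP position; "ee_rot": TCP orientation; "force": force on the tool from outside, world axes, zero at the start; "torque": the same for the moment, N m; "width": opening from 0.0 (shut) to 1.0 (fully open).
Only numpy, scipy, OpenCV 4.12 (cv2) and the standard library are available. Lean on these libraries where they do the work, as an engineer would, in place of code of your own. Each camera call takes 0.05 s, during which the arm holds its last target.

## Working session

There is one attempt and no reset: what is moved stays moved. The work goes in short steps, Python scripts to look and compute and a shell command to move; the robot and the scene stay as the last step left them, time stands still between calls to the robot, and variables do not carry over. Pictures are saved under pics/ and viewed, and the job is handed in when it is done.

```bash
ls -la; mkdir -p pics
python3 - <<'E'
from workcell import state,camera,calibration,grasp_offset
import cv2
print(state(),grasp_offset)
for n in("side","top"):
    c=calibration(n);print(n,c)
    cv2.imwrite(f"pics/{n}0.png",camera(n)[:,:,::-1])
E
```

```text
total 12
drwxr-xr-x  3 agent agent 4096 Dec  7 15:20 .
drwxr-xr-x 23 root  root  4096 Dec  7 15:20 ..
drwxr-xr-x  2 agent agent 4096 Dec  7 15:20 pics
{'t': 0.0, 'qpos': array([ 9.31213348e-01,  2.59365789e-01,  1.53608792e+00, -4.80322040e-05,
        1.34798511e+00, -2.02787089e-01]), 'qd': array([-3.79349153e-04, -3.51882421e-04, -8.43505010e-04, -1.34679445e-03,
       -7.51831806e-05,  1.05134916e-03]), 'joint_torque': array([-8.16381325e-04, -4.46027577e+01, -2.90575808e+01, -2.99283602e-04,
        1.17821025e-02, -4.22766198e-05]), 'tcp_pos': array([0.23231577, 0.49790461, 0.21016051]), 'ee_rot': array([-3.56024543e-04,  2.16660608e-01,  9.76246551e-01, -8.51984754e-04]), 'force': array([-0.9459691 , -0.66928888, -0.72129151]), 'torque': array([-0.02500873,  0.01580564, -0.0352207 ]), 'width': 0.9993823639993092} -0.0187
side {'fx': 369.99894477650616, 'fy': 369.99894477650616, 'cx': 253.3594416883647, 'cy': 196.89007285983075, 'position': array([0.34652341, 0.84739647, 1.17340245]), 'attitude': array([-0.08965249, -0.0371498 ,  0.34465568,  0.93369951])}
top {'fx': 499.76708955292804, 'fy': 499.76708955292804, 'cx': 253.39760576131442, 'cy': 195.51547005308527, 'position': array([ 0.25633247, -0.07236271,  1.64658138]), 'attitude': array([-0.7047137 , -0.05866437,  0.05756175,  0.70471536])}
```

View pics/side0.png

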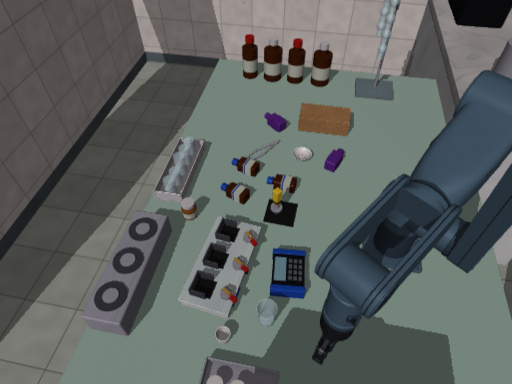

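View pics/top0.png

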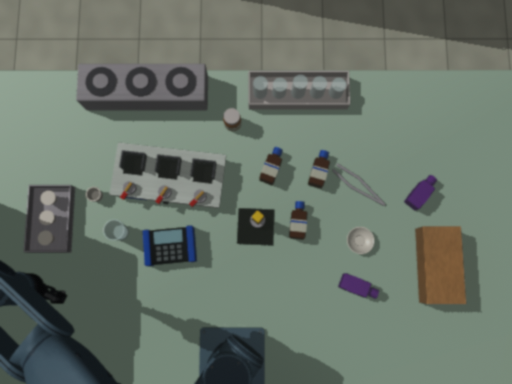

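```bash
cat > h.py <<'E'
import numpy as np,cv2
from scipy.spatial.transform import Rotation as R
from workcell import state,camera,calibration
def rot(q): return R.from_quat([q[1],q[2],q[3],q[0]])
def ray(n,u,v,z):
    c=calibration(n); d=np.array([(u-c['cx'])/c['fx'],-(v-c['cy'])/c['fy'],-1.])
    d=rot(c['attitude']).apply(d);p=c['position'];return p+d*(z-p[2])/d[2]
def proj(n,P):
    c=calibration(n); q=rot(c['attitude']).inv().apply(np.atleast_2d(P)-c['position'])
    return np.c_[c['cx']+c['fx']*q[:,0]/-q[:,2], c['cy']+c['fy']*q[:,1]/q[:,2]]
def crop(n,name,x0,x1,y0,y1,s,im=None,pts=None):
    im=camera(n)[:,:,::-1] if im is None else im
    c=cv2.resize(im[y0:y1,x0:x1],None,fx=s,fy=s,interpolation=cv2.INTER_CUBIC)
    if pts is not None:
        for u,v in pts: cv2.circle(c,(int((u+.5-x0)*s),int((v+.5-y0)*s)),2,(0,255,0),-1)
    cv2.imwrite(f"pics/{name}.png",c)
E
python3 - <<'E'
from h import *
a=cv2.imread('pics/top0.png');b=cv2.imread('pics/side0.png')
crop('top','t1',230,350,140,250,6,a)
crop('top','t2',95,235,135,225,5,a)
crop('side','s1',170,310,140,240,5,b)
crop('side','s2',170,300,210,320,5,b)
for u,v in((272,166),(320,168),(299,220),(256,226)): print(ray('top',u,v,.025))
E
```

```text
[ 0.62497509 -0.13158369  0.025     ]
[ 0.61814382 -0.29083406  0.025     ]
[ 0.44462112 -0.2185785   0.025     ]
[ 0.42498447 -0.07829481  0.025     ]
```

View pics/t1.png

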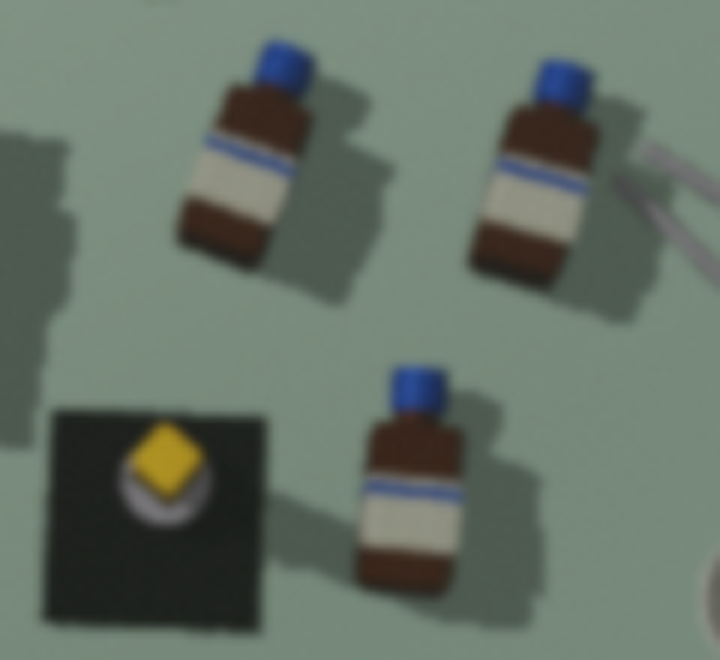

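View pics/t2.png

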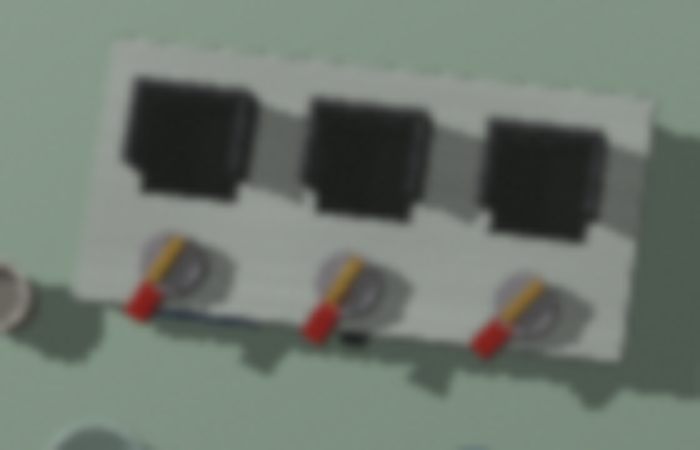

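View pics/s1.png

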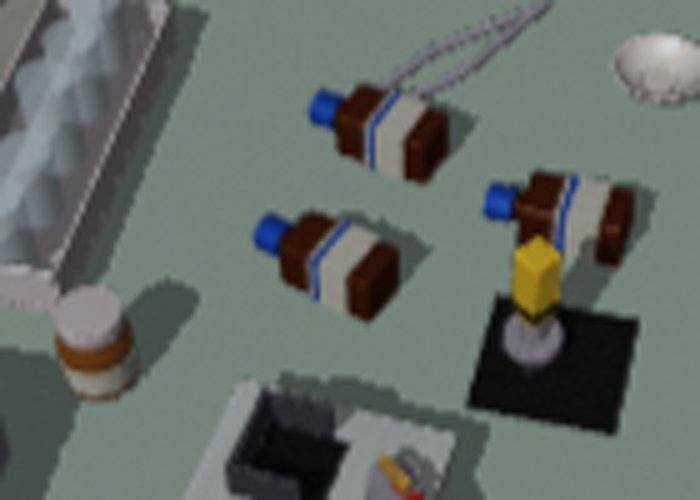

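View pics/s2.png

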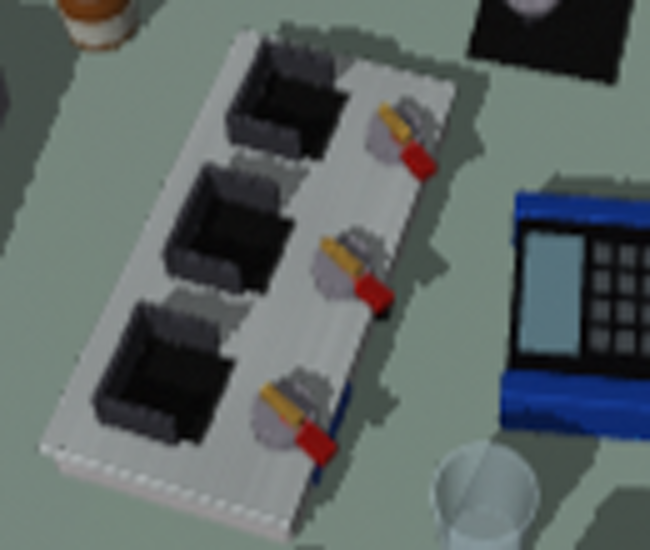

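```bash
cat > fit.py <<'E'
from h import *
from scipy.optimize import least_squares
def c2(p,x0,y0,s): return np.array(p,float)/s+[x0,y0]-.5
def bottle(cap,lab):
    a=ray('top',*cap,.028)[:2];b=ray('top',*lab,.05)[:2];d=(a-b)/np.linalg.norm(a-b)
    f=a-.110*d; return f,d
def bpts(f,d):
    n=np.array([-d[1],d[0]]);P=[]
    for z,w,hs in((0,.025,(0,.05)),(.09,.025,(0,.05)),(.098,.016,(.009,.041)),(.122,.016,(.009,.041))):
        for s in(-1,1):
            for h in hs:P.append([*(f+d*z+n*s*w),h])
    return np.array(P)
def shk(p):
    x,y,t=p;c,s=np.cos(t),np.sin(t)
    return lambda q:np.array([[x+c*a-s*b,y+s*a+c*b,h] for a,b,h in np.atleast_2d(q)])
E
python3 - <<'E'
from fit import *
a=cv2.imread('pics/top0.png');b=cv2.imread('pics/side0.png')
pt=[];ps=[]
for k,(cap,lab) in dict(A=((285,68),(240,180)),B=((565,85),(533,198)),C=((419,391),(411,513))).items():
    f,d=bottle(c2(cap,230,140,6),c2(lab,230,140,6));print(k,f.round(4),np.degrees(np.arctan2(d[1],d[0])).round(1))
    P=bpts(f,d);pt+=list(proj('top',P));ps+=list(proj('side',P))
crop('top','t1b',230,350,140,250,6,a,pt);crop('side','s1b',170,310,140,240,5,b,ps)
# shaker: plate centre unknown offset in x -> corners, free x-offset
tc=c2([(113,42),(652,98),(622,358),(76,297)],95,135,5)   # (+x,+y),(+x,-y),(-x,-y),(-x,+y)
sc=c2([(40,450),(252,30),(457,85),(290,540)],170,210,5)
def res(p):
    o=p[3];Q=[(o+.088,.18,.05),(o+.088,-.18,.05),(o-.088,-.18,.05),(o-.088,.18,.05)]
    W=shk(p[:3])(Q)
    return np.r_[(proj('top',W)-tc).ravel(),(proj('side',W)-sc).ravel()]
r=least_squares(lambda q:np.r_[res([*q,0])],[.6,.2,-.1]);print(r.x,r.fun.round(1).tolist())
E
```

```text
A [ 0.5732 -0.1094] -20.8
B [ 0.5615 -0.2702] -17.7
C [ 0.3853 -0.2086] -6.0
[ 0.5909805   0.21159067 -0.11604562] [-0.2, -0.5, 0.3, 0.5, -0.5, 1.3, -1.5, 0.7, -0.6, -0.1, -2.4, -0.1, 0.5, 0.0, 0.4, -2.2]
```

View pics/t1b.png

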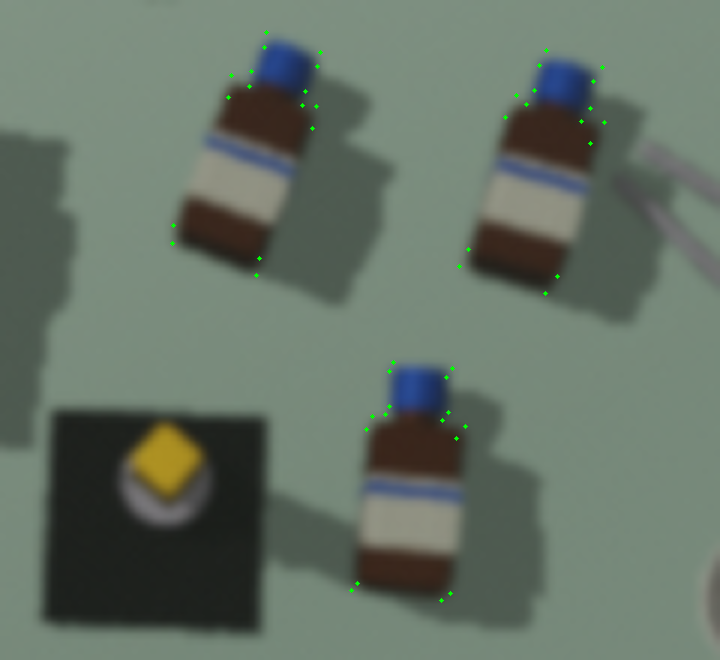

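View pics/s1b.png

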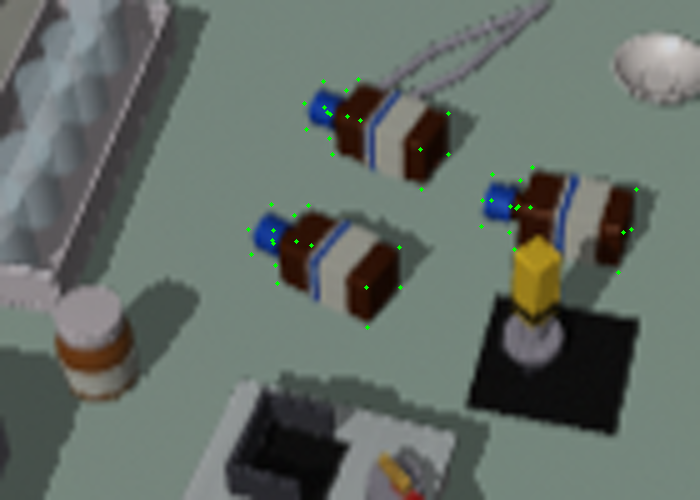

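Run:
```python
from fit import *
a=cv2.imread('pics/top0.png');b=cv2.imread('pics/side0.png')
crop('top','t3',115,215,170,210,8,a)
crop('side','s3',215,265,225,305,7,b)
crop('side','s4',258,300,180,226,12,b)
```

```text
(no output)
```

View pics/t3.png

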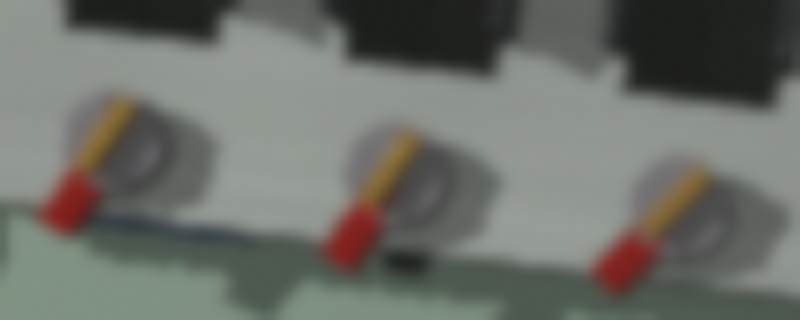

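View pics/s3.png

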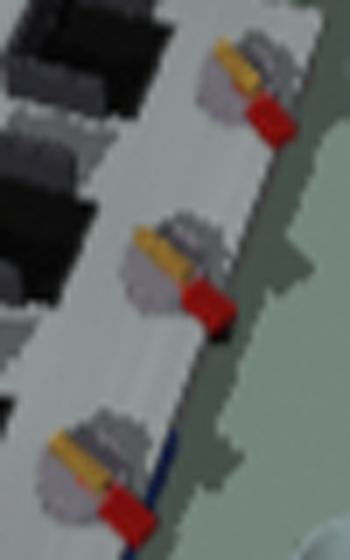

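View pics/s4.png

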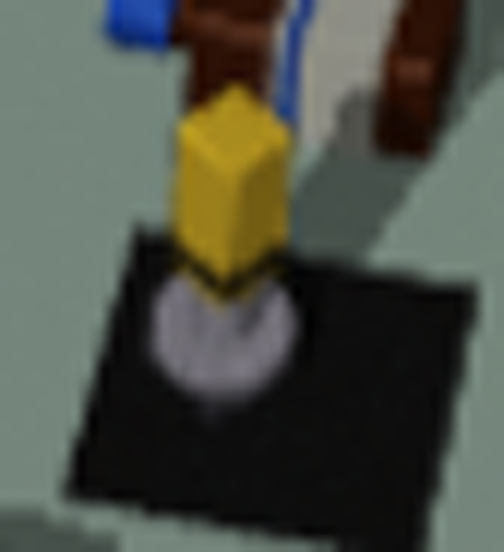

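```bash
cat > shk.py <<'E'
from fit import *
tc=c2([(113,42),(652,98),(622,358),(76,297)],95,135,5)
sc=c2([(40,450),(252,30),(457,85),(290,540)],170,210,5)
pads=c2([(67,27),(217,43),(348,58),(496,75),(628,90),(778,106)],115,170,8)
ribt=c2([(123,98),(410,132),(703,170)],115,170,8);tipt=c2([(56,227),(341,265),(607,285)],115,170,8)
ribs=c2([(57,437),(142,235),(222,45)],215,225,7);tips=c2([(143,534),(225,322),(285,139)],215,225,7)
ys=np.array([.115,0,-.115])
def model(p):
    S=shk(p[:3]);o=p[3];th=p[4:7]
    plate=S([(o+.088,.18,.05),(o+.088,-.18,.05),(o-.088,-.18,.05),(o-.088,.18,.05)])
    pad=S([(-.032,y+s*.032,.051) for y in ys for s in(1,-1)])
    rib=S([(-.078-.017*np.cos(t),y-.017*np.sin(t),.079) for y,t in zip(ys,th)])
    tip=S([(-.078+.043*np.cos(t),y+.043*np.sin(t),.066) for y,t in zip(ys,th)])
    return plate,pad,rib,tip
def res(p):
    pl,pa,r,t=model(p[:7]);b=p[7:11]  # small per-camera pixel biases
    return np.r_[(proj('top',pl)-tc+b[:2]).ravel(),(proj('side',pl)-sc+b[2:]).ravel(),(proj('top',pa)-pads+b[:2]).ravel(),
      (proj('top',r)-ribt+b[:2]).ravel(),(proj('top',t)-tipt+b[:2]).ravel(),(proj('side',r)-ribs+b[2:]).ravel(),(proj('side',t)-tips+b[2:]).ravel(),b*1.0]
def fitshk():
    return least_squares(res,[.6,.2,-.1,-.03,2.5,2.5,2.5,0,0,0,0],loss='soft_l1')
if __name__=='__main__':
    r=fitshk();print(r.x.round(4).tolist());print(np.abs(res(r.x)).max(), res(r.x).round(1).tolist())
    S=shk(r.x[:3])
    print('places',S([(0,y,.05) for y in ys]).round(4).tolist());print('heads',S([(-.078,y,.08) for y in ys]).round(4).tolist())
    # driver
E
python3 shk.py
python3 - <<'E'
from fit import *
# driver: handle top z=.124, top view diamond corners crop t1 ; side diamond corners crop s4
t=c2([(165,420),(207,460),(168,500),(128,462)],230,140,6);s=c2([(237,85),(293,130),(233,172),(178,128)],258,180,12)
for n,q in(('top',t),('side',s)):
    P=np.array([ray(n,*u,.124)[:2] for u in q]);print(n,P.mean(0).round(4),P.round(4).tolist())
    e=[P[1]-P[0],P[2]-P[1],P[3]-P[2],P[0]-P[3]]; print([round(float(np.degrees(np.arctan2(v[1],v[0]))),1) for v in e],[round(float(np.linalg.norm(v)),4) for v in e])
m=c2([(53,411),(267,417),(261,632),(43,622)],230,140,6);P=np.array([ray('top',*u,.004)[:2] for u in m]);print('mat',P.mean(0),P.round(3).tolist())
d=c2([(166,482)],230,140,6)[0];print('disc',ray('top',*d,.028))
E
```

```text
[0.6107, 0.209, -0.1157, -0.019, 2.6933, 2.7107, 2.5065, 0.3488, -0.1412, 0.2386, 0.4121]
2.326058324666852 [0.3, -0.9, 0.8, 0.1, 0.0, 0.9, -1.0, 0.4, -0.5, 0.2, -2.3, 0.2, 0.5, 0.3, 0.5, -1.9, -0.5, -0.0, 0.1, 0.2, -0.7, 0.1, 0.2, 0.2, -0.8, 0.1, -0.0, 0.3, 0.9, -0.0, 0.5, -0.2, 0.5, -0.2, -0.4, 0.2, -0.3, -0.4, -0.1, -0.4, -0.3, 0.3, -0.5, -0.3, -0.4, 0.0, 0.7, 0.2, 0.6, -0.3, 0.3, -0.1, 0.3, -0.1, 0.2, 0.4]
places [[0.624, 0.3232, 0.05], [0.6107, 0.209, 0.05], [0.5974, 0.0948, 0.05]]
heads [[0.5465, 0.3322, 0.08], [0.5332, 0.218, 0.08], [0.5199, 0.1038, 0.08]]
top [ 0.4447 -0.082 ] [[0.4656, -0.081], [0.445, -0.1025], [0.4244, -0.0825], [0.4439, -0.0621]]
[-133.9, 135.8, 46.3, -41.2] [0.0298, 0.0286, 0.0282, 0.0288]
side [ 0.4457 -0.082 ] [[0.448, -0.1004], [0.4278, -0.0848], [0.4437, -0.0638], [0.4635, -0.0788]]
[142.3, 52.7, -37.0, -125.7] [0.0256, 0.0263, 0.0249, 0.0266]
mat [ 0.42668467 -0.07671872] [[0.487, -0.02], [0.484, -0.138], [0.365, -0.134], [0.371, -0.015]]
disc [ 0.44482599 -0.08209791  0.028     ]
```

```bash
cat > plan.py <<'E'
from h import *
def cur():
    s=state();return rot(s['ee_rot']),np.array(s['tcp_pos'])
def frame(z,y):
    z=np.array(z,float)/np.linalg.norm(z);y=np.array(y,float);y-=z*(y@z);y/=np.linalg.norm(y)
    return R.from_matrix(np.c_[np.cross(y,z),y,z])
def plan(Rt,pt,N,start=None,say=True):
    R0,p0=start or cur();rel=R0.inv()*Rt;w=rel.as_rotvec()/N;D=R.from_rotvec(w)
    M=sum(((D**k).as_matrix() for k in range(N)),np.zeros((3,3)))
    t=np.linalg.solve(M,R0.inv().apply(pt-p0))
    wd=np.degrees(w);tm=t*1000
    if say: print('N',N,'turn',wd.round(2).tolist(),'shift',tm.round(1).tolist(),'|t|',round(float(np.linalg.norm(tm)),1),'|w|',round(float(np.linalg.norm(wd)),1))
    return Rt,np.array(pt,float)
def ang(d): a=np.radians(d);return np.array([np.cos(a),np.sin(a),0])
GO=.0187
UP=np.array([0,0,1.])
def pick(foot,yaw,ax,theta,h,ysign,back=0):
    """bottle lying; returns R,p (tcp). theta deg lean to the cap side"""
    c=ang(yaw);th=np.radians(theta);z=-UP*np.cos(th)-c*np.sin(th);n=np.array([-c[1],c[0],0])*ysign
    Rt=frame(z,n);g=np.r_[foot,0]+c*ax+UP*h
    return Rt,g+z*(GO-back)
def place(foot,yaw,ax,theta,ysign,dz=0,back=0):
    X=ang(yaw);th=np.radians(theta);z=X*np.cos(th)-UP*np.sin(th);n=np.array([-X[1],X[0],0])*ysign
    Rt=frame(z,n);return Rt,np.array(foot)+UP*(ax+dz)+z*(GO-back)
E
python3 - <<'E'
from plan import *
R0,p0=cur();print(R0.as_matrix().round(3).tolist())
f=[.5732,-.1094];c=ang(-20.8)
Rt,p=pick(f,-20.8,70,0,0,1);
for ys in(1,-1):
  Rt,p=pick(f,-20.8,.07,0,.30,ys); plan(Rt,p,16)
E
```

```text
[[-0.906, 0.423, -0.001], [0.423, 0.906, -0.001], [0.0, -0.002, -1.0]]
N 16 turn [-0.01, -0.0, -0.26] shift [-38.8, -26.4, -4.4] |t| 47.2 |w| 0.3
N 16 turn [-0.0, 0.01, 10.99] shift [-46.1, 55.3, -4.5] |t| 72.1 |w| 11.0
```

```bash
python3 -m crank '[[[0,0,-0.26],[-38.8,-26.4,-4.4],85],[[0,0,-0.26],[-38.8,-26.4,-4.4],85],[[0,0,-0.26],[-38.8,-26.4,-4.4],85],[[0,0,-0.26],[-38.8,-26.4,-4.4],85],[[0,0,-0.26],[-38.8,-26.4,-4.4],85],[[0,0,-0.26],[-38.8,-26.4,-4.4],85],[[0,0,-0.26],[-38.8,-26.4,-4.4],85],[[0,0,-0.26],[-38.8,-26.4,-4.4],85],[[0,0,-0.26],[-38.8,-26.4,-4.4],85],[[0,0,-0.26],[-38.8,-26.4,-4.4],85],[[0,0,-0.26],[-38.8,-26.4,-4.4],85],[[0,0,-0.26],[-38.8,-26.4,-4.4],85],[[0,0,-0.26],[-38.8,-26.4,-4.4],85],[[0,0,-0.26],[-38.8,-26.4,-4.4],85],[[0,0,-0.26],[-38.8,-26.4,-4.4],85],[[0,0,-0.26],[-38.8,-26.4,-4.4],85]]' 60
python3 - <<'E'
from plan import *
print(state()['qpos'].round(3),state()['t'])
Rt,p=pick([.5732,-.1094],-20.8,.07,35,.20,1); plan(Rt,p,5)
E
```

```text
t: 2.1
tcp_pos: [0.6386, -0.1347, 0.2809]
ee_rot: [-0.001, 0.181, 0.983, 0.0]
force: [0.7, 0.1, 0.5]
width: 0.998
[-0.379  0.418  1.14   0.     1.585 -1.585] 2.1
N 5 turn [0.01, 6.99, -0.01] shift [-2.6, 0.1, 19.5] |t| 19.7 |w| 7.0
```

```bash
python3 -m crank '[[[0,7,0],[-2.6,0,19.5],85],[[0,7,0],[-2.6,0,19.5],85],[[0,7,0],[-2.6,0,19.5],85],[[0,7,0],[-2.6,0,19.5],85],[[0,7,0],[-2.6,0,19.5],85],[[0,0,0],[0,0,0],85]]'
python3 - <<'E'
from plan import *
import json
print(state()['qpos'].round(3),state()['t'])
im=camera('top')[:,:,::-1];crop('top','t5',210,370,120,250,5,im)
Rt,p=pick([.5732,-.1094],-20.8,.07,35,.20,1); plan(Rt,p,1)
E
```

```text
t: 2.85
tcp_pos: [0.6271, -0.1295, 0.1779]
ee_rot: [-0.301, 0.173, 0.936, 0.056]
force: [0.1, -0.1, -0.6]
width: 0.998
[-0.374  0.916  0.665 -0.007  2.182 -1.583] 2.85
N 1 turn [0.05, -0.26, -0.07] shift [0.9, -0.5, -3.3] |t| 3.4 |w| 0.3
```

View pics/t5.png

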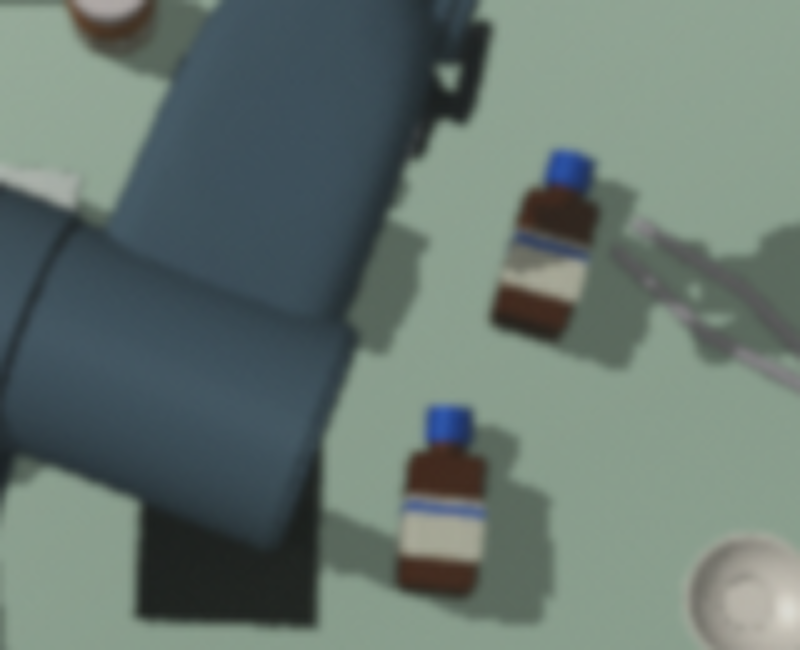

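Run:
```python
from plan import *
Rt,p=pick([.5732,-.1094],-20.8,.07,35,.028,1); plan(Rt,p,6)
```

```text
N 6 turn [0.01, -0.04, -0.01] shift [-16.4, -0.1, 22.9] |t| 28.1 |w| 0.0
```

```bash
python3 -m crank '[[[0,0,0],[-16.4,0,22.9],85],[[0,0,0],[-16.4,0,22.9],85],[[0,0,0],[-16.4,0,22.9],85],[[0,0,0],[-16.4,0,22.9],85],[[0,0,0],[-16.4,0,22.9],85],[[0,0,0],[-16.4,0,22.9],85],[[0,0,0],[0,0,0],85],[[0,0,0],[0,0,0],45],[[0,0,0],[0,0,0],45],[[0,0,0],[0,0,0],45],[[0,0,0],[0,0,0],45],[[0,0,0],[0,0,0],45],[[0,0,0],[0,0,0],45]]' 70
python3 - <<'E'
from plan import *
s=state();print(s['width']*85.4,s['qpos'].round(3))
Rt,p=pick([.5732,-.1094],-20.8,.07,35,.028,1); plan(Rt,p,1)
E
```

```text
t: 4.53
tcp_pos: [0.6313, -0.1308, 0.0189]
ee_rot: [-0.293, 0.173, 0.939, 0.054]
force: [2.6, -0.8, 7.4]
width: 0.561
47.90998287418358 [-0.374  1.021  0.827 -0.006  1.9   -1.581]
N 1 turn [0.04, 0.29, -0.06] shift [-1.4, -0.6, 6.7] |t| 6.8 |w| 0.3
```

```bash
python3 -m crank '[[[0,0,0],[16.4,0,-22.9],45],[[0,0,0],[16.4,0,-22.9],45],[[0,0,0],[16.4,0,-22.9],45],[[0,0,0],[16.4,0,-22.9],45],[[0,0,0],[16.4,0,-22.9],45],[[0,0,0],[16.4,0,-22.9],45],[[0,0,0],[16.4,0,-22.9],45]]'
python3 - <<'E'
from plan import *
s=state();print(s['width']*85.4,s['qpos'].round(3))
im=camera('side')[:,:,::-1];crop('side','s6',150,350,80,260,4,im)
Xs=np.degrees(-.1157)
for th in(55,45,35):
  Rt,p=place([.624,.3232,.05],Xs,.07,th,1,dz=.06); plan(Rt,p,14); print(p)
E
```

```text
t: 5.4
tcp_pos: [0.628, -0.1295, 0.2146]
ee_rot: [-0.295, 0.173, 0.938, 0.054]
force: [-0.0, 0.3, -2.8]
width: 0.562
47.96938532836207 [-0.374  0.896  0.613 -0.007  2.242 -1.583]
N 14 turn [-0.0, -4.94, -1.08] shift [7.8, 31.2, 5.3] |t| 32.6 |w| 5.1
[0.63465417 0.32196178 0.16468186]
N 14 turn [-0.1, -5.65, -1.1] shift [8.2, 31.2, 4.7] |t| 32.6 |w| 5.8
[0.63713449 0.32167352 0.1667771 ]
N 14 turn [-0.2, -6.36, -1.11] shift [8.6, 31.2, 4.1] |t| 32.6 |w| 6.5
[0.63921573 0.32143164 0.16927412]
```

View pics/s6.png

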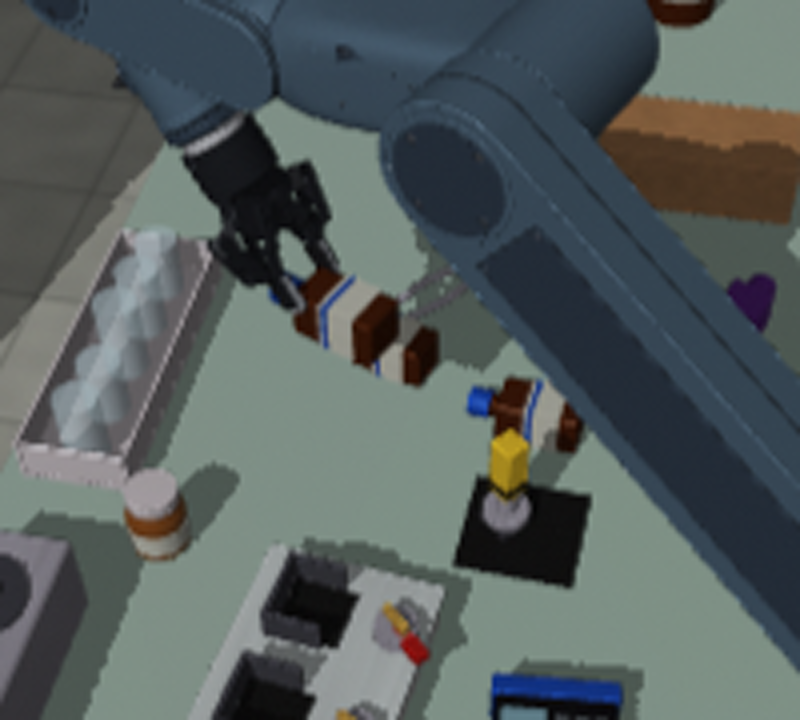

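```bash
cat > kin.py <<'E'
from plan import *
from scipy.optimize import least_squares
Q=np.array([[.9312,.25937,1.53609,0,1.34799,-.2028],[-.379,.418,1.140,0,1.585,-1.585],[-.374,.916,.665,-.007,2.182,-1.583],[-.374,1.021,.827,-.006,1.9,-1.581],[-.374,.896,.613,-.007,2.242,-1.583]])
P=np.array([[.23232,.4979,.21016],[.6386,-.1347,.2809],[.6271,-.1295,.1779],[.6313,-.1308,.0189],[.628,-.1295,.2146]])
def fk(q,k):
    d1,L1,L2,lt,off,a=k
    A=R.from_euler('z',q[0])
    B=A*R.from_euler('y',q[1]);E=np.array([0,0,d1])+B.apply([0,0,L1])
    C=B*R.from_euler('y',q[2]);W=E+C.apply([a,0,L2])
    W=W+A.apply([0,off,0])
    D=C*R.from_euler('z',q[3])*R.from_euler('y',q[4])
    return W+D.apply([0,0,lt]),D*R.from_euler('z',q[5])
def fitk():
    return least_squares(lambda k:np.r_[np.ravel([fk(q,k)[0]-p for q,p in zip(Q,P)]),.01*(np.array(k)-[.2,.4,.4,.25,.11,0])],[.2,.4,.4,.25,.11,0])
def ik(k,Rt,p,q0):
    Roff=None
    lo=[-3.14,-.91,.19,-1.22,.22,-3.12];hi=[3.14,2.08,2.58,4.36,2.71,3.12]
    z=Rt.as_matrix()[:,2]
    def f(q):
        x,D=fk(q,k);return np.r_[x-p,.3*(D.as_matrix()[:,2]-z)]
    r=least_squares(f,np.clip(q0,np.array(lo)+.01,np.array(hi)-.01),bounds=(lo,hi));return r
if __name__=='__main__':
    r=fitk();print(r.x.round(4),np.abs(r.fun).max())
    # check tool yaw convention
    for q in Q[:2]: print(fk(q,r.x)[1].as_matrix().round(2).tolist())
    print(rot(state()['ee_rot']).as_matrix().round(2).tolist())
    Xs=np.degrees(-.1157)
    for pl in([.624,.3232,.05],[.6107,.209,.05],[.5974,.0948,.05]):
      for th in(55,45,35,25):
       for dz in(.06,0):
        Rt,p=place(pl,Xs,.07,th,1,dz=dz); best=min((ik(r.x,Rt,p,q0) for q0 in([.2,.5,1.2,0,.6,-1],[.2,.5,1.2,1,.6,-1],[.2,.5,1.2,-.6,.6,-1])),key=lambda s:s.cost)
        print(pl,th,dz,best.cost**.5,best.x.round(2))
E
python3 kin.py
```

```text
[0.2216 0.5343 0.4259 0.3743 0.1109 0.0603] 0.0013431616853450668
[[-0.42, -0.91, -0.0], [-0.91, 0.42, -0.0], [0.0, 0.0, -1.0]]
[[-0.36, -0.93, -0.0], [-0.93, 0.36, 0.0], [-0.0, 0.0, -1.0]]
[[-0.77, 0.36, -0.53], [0.29, 0.93, 0.2], [0.57, -0.0, -0.82]]
[0.624, 0.3232, 0.05] 55 0.06 2.3972939744435486e-12 [ 0.48  0.35  1.7  -0.57  0.64 -0.93]
[0.624, 0.3232, 0.05] 55 0 9.833695779102824e-12 [ 0.48  0.43  1.76 -0.69  0.53 -1.59]
[0.624, 0.3232, 0.05] 45 0.06 1.6800290702296397e-10 [ 0.54  0.35  1.82 -1.02  0.53 -1.05]
[0.624, 0.3232, 0.05] 45 0 0.0018963456186282474 [ 0.54  0.44  1.86 -1.22  0.47 -3.12]
[0.624, 0.3232, 0.05] 35 0.06 0.021332687030012214 [ 0.58  0.37  1.84 -1.22  0.56 -3.12]
[0.624, 0.3232, 0.05] 35 0 0.034654636884036506 [ 0.57  0.45  1.82 -1.22  0.55  1.72]
[0.624, 0.3232, 0.05] 25 0.06 0.054522538813957584 [ 0.61  0.37  1.8  -1.22  0.63  0.1 ]
[0.624, 0.3232, 0.05] 25 0 0.067189912421985 [ 0.61  0.47  1.78 -1.22  0.64 -3.12]
[0.6107, 0.209, 0.05] 55 0.06 3.3450256426154176e-12 [ 0.28  0.23  1.88 -0.47  0.51  3.07]
[0.6107, 0.209, 0.05] 55 0 1.0118334119582085e-12 [ 0
[... 563 characters left out ...]
5974, 0.0948, 0.05] 55 0.06 5.736874573102182e-14 [ 0.02  0.13  2.01 -0.2   0.4   1.17]
[0.5974, 0.0948, 0.05] 55 0 7.33079971573067e-10 [ 0.02  0.23  2.08 -0.33  0.24  1.98]
[0.5974, 0.0948, 0.05] 45 0.06 0.008464097558133613 [ 0.07  0.13  2.11 -0.8   0.22 -3.12]
[0.5974, 0.0948, 0.05] 45 0 0.01979503542963063 [ 0.11  0.24  2.12 -1.22  0.22 -3.12]
[0.5974, 0.0948, 0.05] 35 0.06 0.031177789296393588 [ 0.1   0.11  2.14 -1.22  0.22  3.12]
[0.5974, 0.0948, 0.05] 35 0 0.04869285879617707 [ 0.11  0.21  2.12 -1.22  0.22 -3.12]
[0.5974, 0.0948, 0.05] 25 0.06 1.6544999330830013e-14 [0.07 0.27 2.39 3.42 0.67 2.7 ]
[0.5974, 0.0948, 0.05] 25 0 3.671919073000263e-12 [ 0.07  0.47  2.43  3.36  0.89 -2.83]
```

```bash
cat >> kin.py <<'E'
KK=fitk().x
ROFF=fk([-.374,.896,.613,-.007,2.242,-1.583],KK)[1].inv()*R.from_quat([.173,.938,.054,-.295])
LO=np.array([-3.14,-.91,.19,-1.22,.22,-3.12]);HI=np.array([3.14,2.08,2.58,4.36,2.71,3.12])
def ikf(Rt,p,q0,free=False):
    def f(q):
        x,D=fk(q,KK);return np.r_[x-p,.3*((D*ROFF).inv()*Rt).as_rotvec()]
    return least_squares(f,np.clip(q0,LO+.01,HI-.01),bounds=(LO,HI))
def path(tgt,N,start=None,q0=None,say=True):
    R0,p0=start or cur();q=np.array(state()['qpos']) if q0 is None else q0
    Rt,pt=tgt;rel=R0.inv()*Rt;w=rel.as_rotvec()/N;D=R.from_rotvec(w)
    M=sum(((D**k).as_matrix() for k in range(N)),np.zeros((3,3)));t=np.linalg.solve(M,R0.inv().apply(pt-p0))
    Rc,pc=R0,p0;worst=0;mx=0
    for k in range(N):
        pc=pc+Rc.apply(t);Rc=Rc*D;s=ikf(Rc,pc,q);mx=max(mx,(np.abs(s.x-q)/[2.57,2.57,3.14,3.14,3.14,3.14]).max()*8);q=s.x;worst=max(worst,s.cost)
        if say: print(k,pc.round(3),q.round(2),f'{s.cost**.5:.1e}')
    print('speed frac',mx.round(2),'worst',worst**.5);return q
E
sed -i 's/^if __name__.*/if 0:/' kin.py
python3 - <<'E'
from kin import *
print(ROFF.as_euler('zyx',degrees=True))
Xs=np.degrees(-.1157)
t=place([.624,.3232,.05],Xs+90,.07,35,1,dz=.08); plan(*t,18); q=path(t,18)
for pl in([.624,.3232,.05],[.6107,.209,.05],[.5974,.0948,.05]):
  for dz in(.08,0):
    s=ikf(*place(pl,Xs+90,.07,35,1,dz=dz),q);print(s.x.round(2),s.cost)
E
```

```text
[9.00299834e+01 3.25220375e-02 9.85411326e-03]
N 18 turn [-1.11, -3.43, -6.15] shift [-13.9, 23.5, 10.8] |t| 29.4 |w| 7.1
0 [ 0.642 -0.11   0.202] [-0.36  0.86  0.67  0.03  2.15 -1.65] 3.9e-14
1 [ 0.655 -0.088  0.187] [-0.34  0.84  0.74  0.07  2.05 -1.73] 2.1e-14
2 [ 0.667 -0.064  0.175] [-0.32  0.81  0.8   0.11  1.96 -1.81] 8.0e-15
3 [ 0.679 -0.039  0.165] [-0.3   0.78  0.86  0.15  1.87 -1.89] 2.7e-08
4 [ 0.689 -0.013  0.157] [-0.29  0.76  0.93  0.2   1.79 -1.97] 1.7e-08
5 [0.698 0.015 0.151] [-0.27  0.73  0.99  0.25  1.7  -2.07] 1.7e-08
6 [0.705 0.043 0.147] [-0.26  0.7   1.04  0.3   1.63 -2.16] 2.8e-08
7 [0.71  0.072 0.145] [-0.24  0.68  1.1   0.35  1.55 -2.27] 2.3e-14
8 [0.712 0.101 0.145] [-0.23  0.65  1.16  0.41  1.49 -2.38] 1.7e-13
9 [0.713 0.13  0.147] [-0.21  0.63  1.22  0.47  1.43 -2.49] 1.9e-12
10 [0.711 0.16  0.15 ] [-0.2   0.61  1.28  0.54  1.37 -2.62] 3.7e-11
11 [0.706 0.188 0.154] [-0.19  0.59  1.33  0.61  1.33 -2.75] 1.2e-09
12 [0.699 0.216 0.159] [-0.18  0.57  1.39  0.68  1.29 -2.89] 2.9e-13
13 [0.689 0.244 0.165] [-0.17  0.55  1.44  0.75  1.27 -3.03] 7.7e-08
14 [0.677 0.269 0.171] [-0.14  0.54  1.47  0.8   1.26 -3.12] 7.8e-03
15 [0.662 0.294 0.177] [-0.1   0.52  1.46  0.8   1.27 -3.12] 2.7e-02
16 [0.645 0.317 0.183] [-0.05  0.5   1.45  0.8   1.28 -3.12] 4.7e-02
17 [0.626 0.338 0.189] [-0.01  0.48  1.45  0.79  1.28 -3.12] 6.7e-02
speed frac 0.37 worst 0.0674657943285548
[-0.01  0.48  1.45  0.79  1.28 -3.12] 0.004551633403844869
[ 0.03  0.56  1.47  0.76  1.18 -3.12] 0.006865705357866021
[-0.16  0.45  1.45  0.72  1.41 -3.12] 0.007721352049011526
[-0.13  0.53  1.49  0.68  1.29 -3.12] 0.01060413122913532
[-0.32  0.47  1.39  0.66  1.55 -3.12] 0.011789830383469651
[-0.28  0.54  1.44  0.61  1.42 -3.12] 0.015194200802061478
```

Run:
```python
from kin import *
Xs=np.degrees(-.1157)
P=dict(L=[.624,.3232,.05],M=[.6107,.209,.05],R=[.5974,.0948,.05])
for n in 'RML':
  for dy in(-90,90):
    for ys in(1,-1):
      for dz in(.08,0):
        s=min((ikf(*place(P[n],Xs+dy,.07,35,ys,dz=dz),q0) for q0 in([0,.5,1.4,.7*np.sign(dy),1.3,a] for a in(-2,0,2))),key=lambda r:r.cost)
        print(n,dy,ys,dz,s.x.round(2),f'{s.cost**.5:.1e}')
t=place(P['R'],Xs-90,.07,35,1,dz=.08); plan(*t,14); path(t,14)
```

```text
R -90 1 0.08 [ 0.4   0.73  1.22 -0.81  1.73  0.61] 2.6e-11
R -90 1 0 [ 0.4   0.82  1.27 -0.8   1.64  0.71] 9.3e-11
R -90 -1 0.08 [ 0.4   0.73  1.22 -0.81  1.73 -2.53] 9.3e-11
R -90 -1 0 [ 0.4   0.82  1.27 -0.8   1.64 -2.43] 3.8e-12
R 90 1 0.08 [-0.52  0.51  1.64  0.85  1.53  2.45] 1.6e-11
R 90 1 0 [-0.52  0.62  1.69  0.87  1.42  2.33] 1.1e-12
R 90 -1 0.08 [-0.52  0.51  1.64  0.85  1.53 -0.69] 2.3e-12
R 90 -1 0 [-0.52  0.62  1.69  0.87  1.42 -0.81] 4.4e-15
M -90 1 0.08 [ 0.52  0.87  0.95 -0.77  1.91  0.6 ] 4.3e-13
M -90 1 0 [ 0.52  0.94  1.   -0.75  1.82  0.69] 3.2e-13
M -90 -1 0.08 [ 0.52  0.87  0.95 -0.77  1.91 -2.54] 7.1e-10
M -90 -1 0 [ 0.52  0.94  1.   -0.75  1.82 -2.45] 4.0e-11
M 90 1 0.08 [-0.33  0.49  1.67  0.95  1.39  2.54] 4.6e-14
M 90 1 0 [-0.33  0.61  1.72  0.98  1.3   2.4 ] 2.6e-11
M 90 -1 0.08 [-0.33  0.49  1.67  0.95  1.39 -0.61] 8.1e-14
M 90 -1 0 [-0.33  0.61  1.72  0.98  1.3  -0.74] 1.1e-14
L -90 1 0.08 [ 0.63  1.07  0.54 -0.79  2.13  0.51] 2.8e-10
L -90 1 0 [ 0.63  1.12  0.61 -0.74  2.04  0.62] 2.4e-11
L -90 -1 0.08 [ 0.63  1.07  0.54 -0.8   2.13 -2.63] 1.9e-09
L -90
[... 673 characters left out ...]
 1.16 -0.17  1.72 -0.94] 4.5e-09
5 [ 0.583 -0.041  0.25 ] [-0.12  0.43  1.23 -0.23  1.64 -0.77] 2.0e-09
6 [ 0.579 -0.024  0.248] [-0.04  0.41  1.28 -0.3   1.59 -0.6 ] 8.8e-09
7 [ 0.577 -0.007  0.245] [ 0.04  0.4   1.32 -0.38  1.55 -0.41] 2.2e-08
8 [0.576 0.01  0.239] [ 0.12  0.42  1.34 -0.47  1.54 -0.22] 4.1e-15
9 [0.577 0.026 0.232] [ 0.19  0.45  1.35 -0.55  1.54 -0.03] 3.9e-15
10 [0.579 0.042 0.223] [ 0.26  0.51  1.34 -0.63  1.57  0.15] 2.0e-15
11 [0.583 0.056 0.213] [ 0.32  0.57  1.32 -0.69  1.61  0.32] 2.3e-15
12 [0.588 0.069 0.201] [ 0.36  0.65  1.28 -0.75  1.66  0.47] 1.1e-08
13 [0.596 0.08  0.189] [ 0.4   0.73  1.22 -0.81  1.73  0.61] 6.7e-09
speed frac 0.49 worst 2.18981254142957e-08
```

```bash
cat >> kin.py <<'E'
XS=np.degrees(-.1157)
PL=dict(L=[.624,.3232,.051],M=[.6107,.209,.051],R=[.5974,.0948,.051])
def relbottle(foot,yaw,Rg,pg):
    """tool pose at grasp -> bottle foot in tool frame (R,p); bottle lying, tool y centred on it"""
    c=ang(yaw);yt=Rg.apply([0,1,0]);yt[2]=0;yt/=np.linalg.norm(yt)
    c2=np.cross(UP,yt)*-1
    if c2@c<0:c2=-c2
    Rb=frame(c2,yt);pb=np.r_[foot,.025]
    pr=Rg.inv().apply(pb-pg);pr[1]=0
    return Rg.inv()*Rb,pr
def placeb(rel,pl,yaw,ysign,dz):
    X=ang(yaw);n=np.array([-X[1],X[0],0])*ysign
    Rb=frame(UP,n);Rt=Rb*rel[0].inv();return Rt,np.array(pl)+UP*dz-Rt.apply(rel[1])
E
python3 - <<'E'
from kin import *
Rg=R.from_quat([.173,.939,.054,-.293]);pg=np.array([.6313,-.1308,.0189])
rel=relbottle([.5732,-.1094],-20.8,Rg,pg);print(rel[1],rel[0].as_matrix().round(2).tolist())
t=placeb(rel,PL['R'],XS-90,1,.08);print(t[1]);z=t[0].apply([0,0,1]);print(z)
plan(*t,14);path(t,14,say=False)
E
```

```text
[0.05439421 0.         0.03019179] [[-0.57, -0.0, -0.82], [-0.0, 1.0, -0.0], [0.82, 0.0, -0.57]]
[0.59669601 0.08874074 0.19291174]
[-0.09492835 -0.81704752 -0.56870199]
N 14 turn [1.07, -5.38, 5.83] shift [16.7, 7.9, -1.6] |t| 18.5 |w| 8.0
speed frac 0.49 worst 1.3364604032542907e-08
```

```bash
python3 -m crank '[[[1.07,-5.38,5.83],[16.7,7.9,-1.6],45],[[1.07,-5.38,5.83],[16.7,7.9,-1.6],45],[[1.07,-5.38,5.83],[16.7,7.9,-1.6],45],[[1.07,-5.38,5.83],[16.7,7.9,-1.6],45],[[1.07,-5.38,5.83],[16.7,7.9,-1.6],45],[[1.07,-5.38,5.83],[16.7,7.9,-1.6],45],[[1.07,-5.38,5.83],[16.7,7.9,-1.6],45],[[1.07,-5.38,5.83],[16.7,7.9,-1.6],45],[[1.07,-5.38,5.83],[16.7,7.9,-1.6],45],[[1.07,-5.38,5.83],[16.7,7.9,-1.6],45],[[1.07,-5.38,5.83],[16.7,7.9,-1.6],45],[[1.07,-5.38,5.83],[16.7,7.9,-1.6],45],[[1.07,-5.38,5.83],[16.7,7.9,-1.6],45],[[1.07,-5.38,5.83],[16.7,7.9,-1.6],45],[[0,0,0],[0,0,0],45],[[0,0,0],[0,0,0],45]]'
cat > st.py <<'E'
from kin import *
Rg=R.from_quat([.173,.939,.054,-.293]);pg=np.array([.6313,-.1308,.0189])
relA=relbottle([.5732,-.1094],-20.8,Rg,pg)
def bpose(rel):
    R0,p0=cur();return R0*rel[0],p0+R0.apply(rel[1])
def upts(Rb,pb):
    P=[]
    for z,w in((0,.025),(.09,.025)): P+=[[a*w,b*w,z] for a in(-1,1) for b in(-1,1)]
    for z in(.098,.122): P+=[[.016*np.cos(t),.016*np.sin(t),z] for t in np.linspace(0,6.28,8,endpoint=False)]
    return Rb.apply(P)+pb
E
python3 - <<'E'
from st import *
print(state()['qpos'].round(2))
t=placeb(relA,PL['R'],XS-90,1,.08);plan(*t,1)
Rb,pb=bpose(relA);print(pb,Rb.apply([0,0,1]))
P=upts(Rb,pb)
crop('side','s7',170,330,150,290,5,pts=proj('side',P));crop('top','t7',95,275,120,240,4,pts=proj('top',P))
E
```

```text
t: 7.45
tcp_pos: [0.5952, 0.0891, 0.1886]
ee_rot: [0.305, 0.66, 0.591, -0.348]
force: [-0.1, -0.1, -0.9]
width: 0.564
[ 0.41  0.75  1.2  -0.8   1.75  0.61]
N 1 turn [-0.25, -0.19, 0.43] shift [-3.7, 1.5, -2.3] |t| 4.6 |w| 0.5
[0.59535671 0.09547583 0.12667623] [ 0.00817972 -0.00430633  0.99995727]
```

View pics/s7.png

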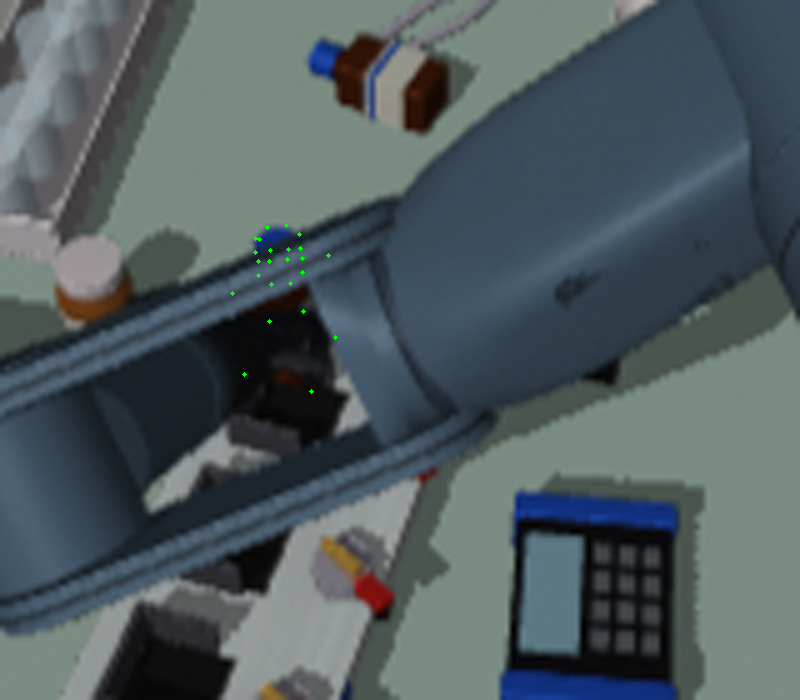

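View pics/t7.png

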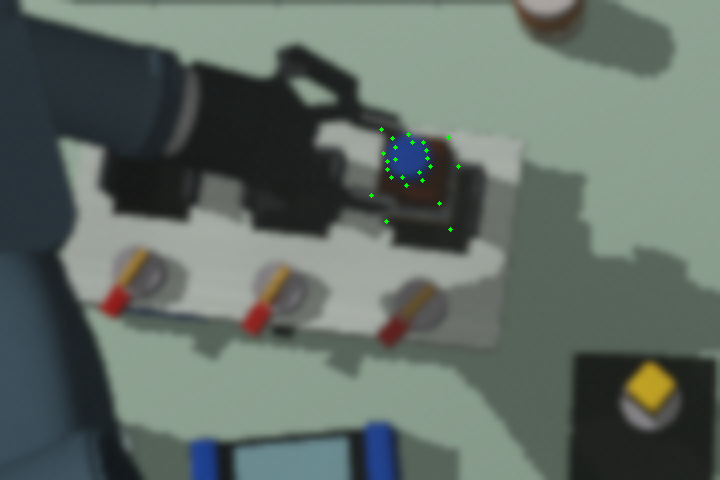

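Run:
```python
from st import *
t=placeb(relA,PL['R'],XS-90,1,.004);plan(*t,6)
```

```text
N 6 turn [-0.04, -0.04, 0.04] shift [10.0, 0.2, 6.9] |t| 12.2 |w| 0.1
```

```bash
python3 -m crank '[[[0,0,0],[10,0.2,6.9],45],[[0,0,0],[10,0.2,6.9],45],[[0,0,0],[10,0.2,6.9],45],[[0,0,0],[10,0.2,6.9],45],[[0,0,0],[10,0.2,6.9],45],[[0,0,0],[10,0.2,6.9],45],[[0,0,0],[0,0,0],45]]'
python3 - <<'E'
from st import *
t=placeb(relA,PL['R'],XS-90,1,.0);plan(*t,1)
Rb,pb=bpose(relA);print(pb,Rb.apply([0,0,1]),state()['force'].round(1))
P=upts(Rb,pb)
crop('side','s8',200,300,170,270,6,pts=proj('side',P));crop('top','t8',155,255,130,220,6,pts=proj('top',P))
E
```

```text
t: 8.43
tcp_pos: [0.5957, 0.0896, 0.1147]
ee_rot: [0.306, 0.66, 0.591, -0.349]
force: [-0.2, -0.2, -2.7]
width: 0.566
N 1 turn [-0.27, -0.08, 0.4] shift [1.1, 1.1, 1.6] |t| 2.2 |w| 0.5
[0.59585684 0.09577551 0.05279662] [ 0.00820512 -0.00241268  0.99996343] [-0.2 -0.2 -2.7]
```

View pics/t8.png

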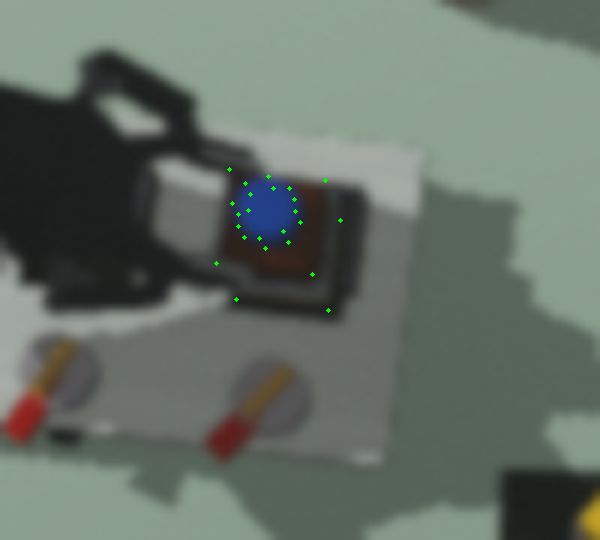

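```bash
python3 -m crank '[[[0,0,0],[1.6,0,1.2],45],[[0,0,0],[1.6,0,1.2],45],[[0,0,0],[0,0,0],45]]'
```

```text
t: 8.9
tcp_pos: [0.5958, 0.0896, 0.1142]
ee_rot: [0.307, 0.661, 0.59, -0.348]
force: [-2.3, 4.4, 9.4]
width: 0.565
```

```bash
python3 -m crank '[[[0,0,0],[-1.6,0,-1.2],45],[[0,0,0],[0,0,0],85],[[0,0,0],[0,0,0],85],[[0,0,0],[0,0,0],85],[[0,0,0],[0,0,0],85],[[0,0,0],[0,0,-15],85],[[0,0,0],[0,0,-25],85],[[0,0,0],[0,0,-30],85],[[0,0,0],[0,0,-40],85],[[0,0,0],[-20,0,-40],85],[[0,0,0],[-30,0,-40],85],[[0,0,0],[0,0,0],85]]'
python3 - <<'E'
from st import *
print(state()['qpos'].round(2))
crop('side','s9',170,340,120,290,4);crop('top','t9',150,360,110,260,3.5)
E
```

```text
t: 10.4
tcp_pos: [0.6124, 0.2185, 0.2679]
ee_rot: [0.307, 0.662, 0.591, -0.344]
force: [-0.1, -0.1, 0.1]
width: 0.994
[ 0.55  0.86  0.78 -0.82  2.05  0.48]
```

View pics/t9.png

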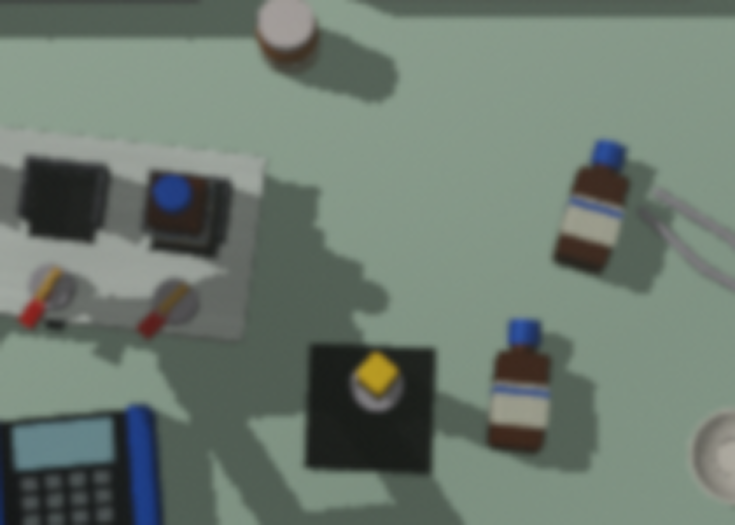

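View pics/s9.png

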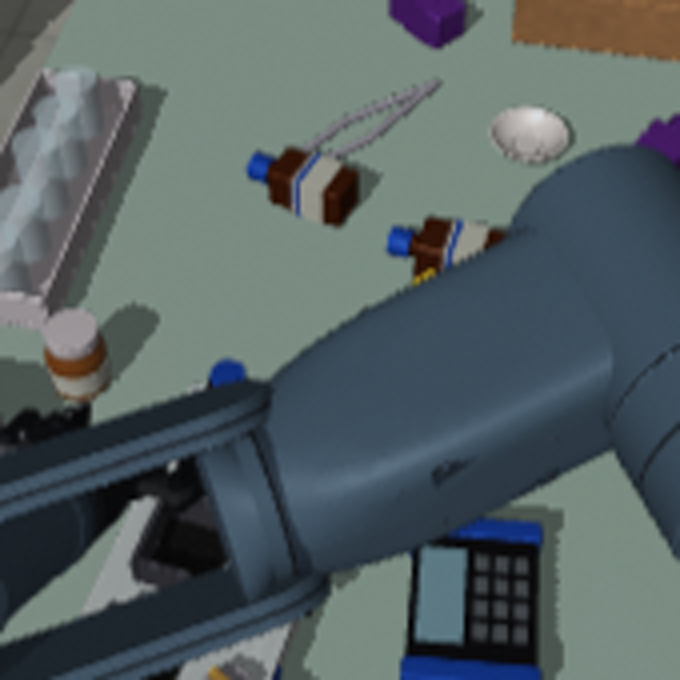

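Run:
```python
from st import *
t=pick([.5615,-.2702],-17.7,.07,35,.15,1);print(t[1]); plan(*t,17);path(t,17)
```

```text
[ 0.61796817 -0.28822129  0.13468186]
N 17 turn [-0.91, 4.35, -4.99] shift [-27.2, -11.9, 17.8] |t| 34.6 |w| 6.7
0 [0.596 0.188 0.276] [ 0.51  0.74  0.93 -0.75  1.96  0.41] 1.3e-14
1 [0.584 0.158 0.286] [ 0.46  0.64  1.04 -0.7   1.88  0.31] 5.1e-09
2 [0.573 0.126 0.295] [ 0.4   0.55  1.13 -0.65  1.81  0.2 ] 9.7e-10
3 [0.565 0.093 0.301] [ 0.33  0.47  1.19 -0.59  1.75  0.06] 1.2e-09
4 [0.56  0.059 0.305] [ 0.24  0.41  1.24 -0.54  1.71 -0.1 ] 3.5e-09
5 [0.557 0.024 0.306] [ 0.15  0.37  1.27 -0.48  1.67 -0.27] 9.2e-09
6 [ 0.556 -0.01   0.305] [ 0.05  0.34  1.27 -0.41  1.66 -0.44] 1.4e-08
7 [ 0.557 -0.044  0.3  ] [-0.05  0.34  1.27 -0.35  1.65 -0.62] 1.5e-08
8 [ 0.559 -0.078  0.293] [-0.14  0.36  1.24 -0.29  1.67 -0.79] 1.4e-08
9 [ 0.564 -0.111  0.283] [-0.23  0.4   1.2  -0.25  1.69 -0.96] 1.3e-08
10 [ 0.569 -0.142  0.27 ] [-0.31  0.45  1.15 -0.2   1.73 -1.11] 1.3e-08
11 [ 0.576 -0.172  0.254] [-0.37  0.52  1.08 -0.17  1.78 -1.25] 4.3e-14
12 [ 0.584 -0.2    0.235] [-0.42  0.6   1.   -0.15  1.84 -1.39] 7.2e-13
13 [ 0.592 -0.226  0.213] [-0.46  0.7   0.9  -0.14  1.91 -1.51] 1.3e-11
14 [ 0.601 -0.25   0.189] [-0.49  0.8   0.79 -0.14  1.99 -1.62] 2.9e-10
15 [ 0.61  -0.27   0.163] [-0.52  0.92  0.66 -0.14  2.08 -1.73] 9.4e-09
16 [ 0.618 -0.288  0.135] [-0.53  1.04  0.51 -0.15  2.19 -1.84] 2.6e-11
speed frac 0.45 worst 1.4742313794314688e-08
```

```bash
python3 -m crank '[[[-0.9,4.35,-5],[-27.2,-11.9,17.8],68],[[-0.9,4.35,-5],[-27.2,-11.9,17.8],68],[[-0.9,4.35,-5],[-27.2,-11.9,17.8],68],[[-0.9,4.35,-5],[-27.2,-11.9,17.8],68],[[-0.9,4.35,-5],[-27.2,-11.9,17.8],68],[[-0.9,4.35,-5],[-27.2,-11.9,17.8],68],[[-0.9,4.35,-5],[-27.2,-11.9,17.8],68],[[-0.9,4.35,-5],[-27.2,-11.9,17.8],68],[[-0.9,4.35,-5],[-27.2,-11.9,17.8],68],[[-0.9,4.35,-5],[-27.2,-11.9,17.8],68],[[-0.9,4.35,-5],[-27.2,-11.9,17.8],68],[[-0.9,4.35,-5],[-27.2,-11.9,17.8],68],[[-0.9,4.35,-5],[-27.2,-11.9,17.8],68],[[-0.9,4.35,-5],[-27.2,-11.9,17.8],68],[[-0.9,4.35,-5],[-27.2,-11.9,17.8],68],[[-0.9,4.35,-5],[-27.2,-11.9,17.8],68],[[-0.9,4.35,-5],[-27.2,-11.9,17.8],68],[[0,0,0],[0,0,0],68]]'
python3 - <<'E'
from st import *
crop('side','s10',200,340,100,220,5);crop('top','t10',240,370,130,260,5)
t=pick([.5615,-.2702],-17.7,.07,35,.15,1);plan(*t,1)
t=pick([.5615,-.2702],-17.7,.07,35,.032,1);plan(*t,5)
E
```

```text
t: 12.75
tcp_pos: [0.6141, -0.2901, 0.1219]
ee_rot: [-0.307, 0.147, 0.939, 0.048]
force: [0.2, -0.1, -1.9]
width: 0.793
N 1 turn [-0.12, -0.36, -0.14] shift [0.3, 1.5, -2.6] |t| 3.0 |w| 0.4
N 5 turn [-0.02, -0.07, -0.03] shift [-13.6, 0.3, 18.8] |t| 23.1 |w| 0.1
```

View pics/s10.png

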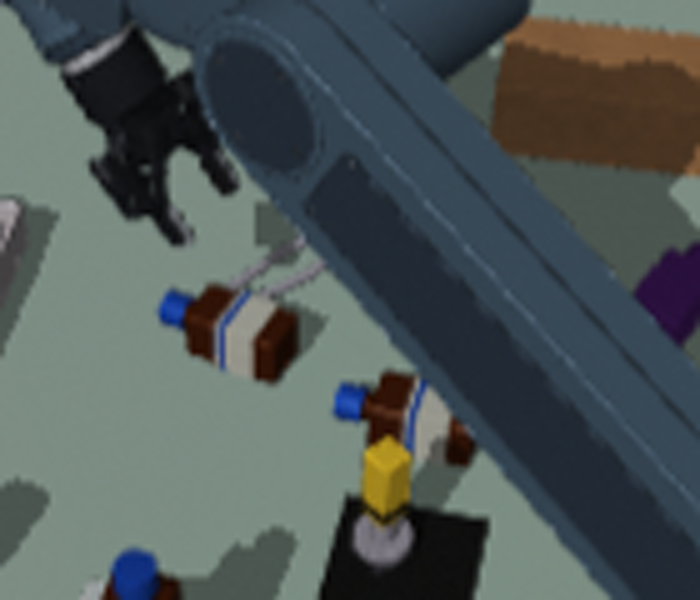

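View pics/t10.png

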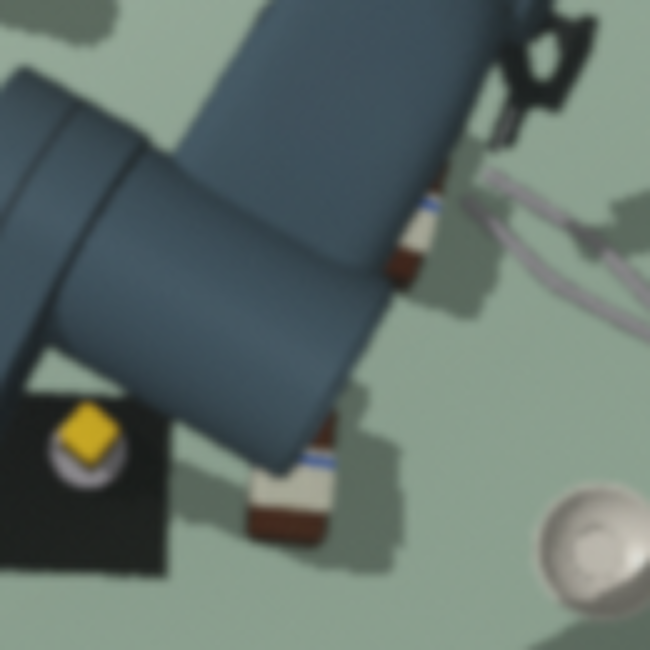

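```bash
python3 -m crank '[[[0,0,0],[-13.6,0.3,18.8],68],[[0,0,0],[-13.6,0.3,18.8],68],[[0,0,0],[-13.6,0.3,18.8],68],[[0,0,0],[-13.6,0.3,18.8],68],[[0,0,0],[-13.6,0.3,18.8],68],[[0,0,0],[0,0,0],68],[[0,0,0],[0,0,0],68]]'
python3 - <<'E'
from st import *
t=pick([.5615,-.2702],-17.7,.07,35,.032,1);plan(*t,1);print(state()['force'].round(1))
crop('side','s11',200,300,110,200,6)
E
```

```text
t: 13.72
tcp_pos: [0.6192, -0.2893, 0.0196]
ee_rot: [-0.298, 0.147, 0.942, 0.044]
force: [-0.1, 0.5, 0.2]
width: 0.796
N 1 turn [-0.22, -0.05, -0.11] shift [-0.5, 0.6, 3.3] |t| 3.4 |w| 0.2
[-0.1  0.5  0.2]
```

View pics/s11.png

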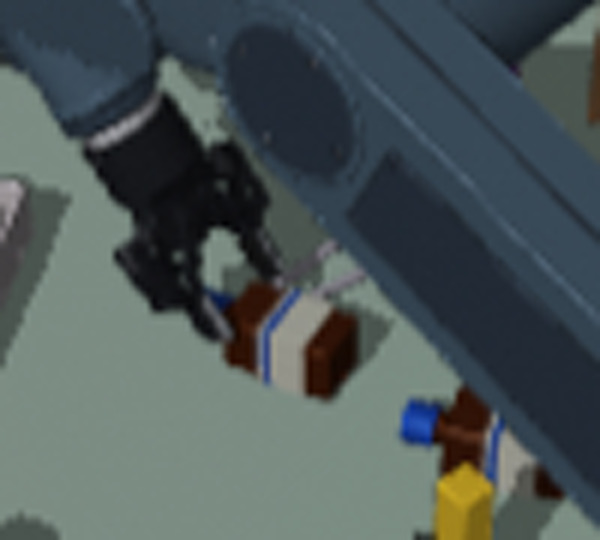

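```bash
python3 -m crank '[[[0,0,0],[0,0,0],45],[[0,0,0],[0,0,0],45],[[0,0,0],[0,0,0],45],[[0,0,0],[0,0,0],45],[[0,0,0],[0,0,0],45]]' 70
python3 - <<'E'
from st import *
s=state();print(np.round(s['ee_rot'],4).tolist(),s['tcp_pos'].round(4).tolist(),s['width']*85.4)
E
python3 -m crank '[[[0,0,0],[13.6,0,-19],45],[[0,0,0],[16.4,0,-22.9],45],[[0,0,0],[16.4,0,-22.9],45],[[0,0,0],[16.4,0,-22.9],45],[[0,0,0],[16.4,0,-22.9],45],[[0,0,0],[16.4,0,-22.9],45],[[0,0,0],[16.4,0,-22.9],45],[[0,0,0],[0,0,0],45],[[0,0,0],[0,0,0],45]]'
```

```text
t: 14.4
tcp_pos: [0.6199, -0.2897, 0.0202]
ee_rot: [-0.297, 0.147, 0.943, 0.044]
force: [4.1, -0.7, 6.2]
width: 0.561
[-0.2968, 0.1471, 0.9425, 0.0439] [0.6199, -0.2897, 0.0202] 47.892406528030875
t: 15.52
tcp_pos: [0.6175, -0.2878, 0.2103]
ee_rot: [-0.299, 0.147, 0.942, 0.045]
force: [-0.2, -0.3, -1.6]
width: 0.561
```

```bash
cat >> st.py <<'E'
relB=relbottle([.5615,-.2702],-17.7,R.from_quat([.1471,.9425,.0439,-.2968]),np.array([.6199,-.2897,.0202]))
def lowpath(rel,tgt,N):
    R0,p0=cur();Rt,pt=tgt;r=R0.inv()*Rt;D=R.from_rotvec(r.as_rotvec()/N)
    M=sum(((D**k).as_matrix() for k in range(N)),np.zeros((3,3)));t=np.linalg.solve(M,R0.inv().apply(pt-p0))
    Rc,pc=R0,p0
    for k in range(N):
        pc=pc+Rc.apply(t);Rc=Rc*D;P=upts(Rc*rel[0],pc+Rc.apply(rel[1]));print(k,'foot',(pc+Rc.apply(rel[1])).round(3),'low',P[:,2].min().round(3))
E
python3 - <<'E'
from st import *
print(relB[1])
t=placeb(relB,PL['M'],XS-90,1,.15);print(t[1]);plan(*t,18);path(t,18,say=False);lowpath(relB,t,18)
E
```

```text
[0.05322981 0.         0.03130057]
[0.61012364 0.2042308  0.26256348]
N 18 turn [0.82, -4.12, 4.75] shift [25.8, 14.8, -10.0] |t| 31.4 |w| 6.3
speed frac 0.46 worst 1.4195176512716766e-08
0 foot [ 0.55  -0.247  0.234] low 0.207
1 foot [ 0.541 -0.222  0.25 ] low 0.223
2 foot [ 0.534 -0.196  0.264] low 0.236
3 foot [ 0.527 -0.169  0.275] low 0.247
4 foot [ 0.521 -0.14   0.284] low 0.256
5 foot [ 0.517 -0.111  0.29 ] low 0.262
6 foot [ 0.514 -0.081  0.294] low 0.267
7 foot [ 0.513 -0.05   0.295] low 0.269
8 foot [ 0.513 -0.02   0.294] low 0.27
9 foot [0.516 0.01  0.29 ] low 0.268
10 foot [0.521 0.04  0.285] low 0.264
11 foot [0.527 0.069 0.277] low 0.259
12 foot [0.536 0.096 0.268] low 0.252
13 foot [0.547 0.123 0.257] low 0.244
14 foot [0.56  0.147 0.244] low 0.235
15 foot [0.575 0.17  0.231] low 0.224
16 foot [0.592 0.191 0.216] low 0.213
17 foot [0.611 0.209 0.201] low 0.201
```

```bash
python3 -m crank '[[[0.82,-4.12,4.75],[25.8,14.8,-10],45],[[0.82,-4.12,4.75],[25.8,14.8,-10],45],[[0.82,-4.12,4.75],[25.8,14.8,-10],45],[[0.82,-4.12,4.75],[25.8,14.8,-10],45],[[0.82,-4.12,4.75],[25.8,14.8,-10],45],[[0.82,-4.12,4.75],[25.8,14.8,-10],45],[[0.82,-4.12,4.75],[25.8,14.8,-10],45],[[0.82,-4.12,4.75],[25.8,14.8,-10],45],[[0.82,-4.12,4.75],[25.8,14.8,-10],45],[[0.82,-4.12,4.75],[25.8,14.8,-10],45],[[0.82,-4.12,4.75],[25.8,14.8,-10],45],[[0.82,-4.12,4.75],[25.8,14.8,-10],45],[[0.82,-4.12,4.75],[25.8,14.8,-10],45],[[0.82,-4.12,4.75],[25.8,14.8,-10],45],[[0.82,-4.12,4.75],[25.8,14.8,-10],45],[[0.82,-4.12,4.75],[25.8,14.8,-10],45],[[0.82,-4.12,4.75],[25.8,14.8,-10],45],[[0.82,-4.12,4.75],[25.8,14.8,-10],45],[[0,0,0],[0,0,0],45],[[0,0,0],[0,0,0],45]]'
python3 - <<'E'
from st import *
t=placeb(relB,PL['M'],XS-90,1,.15);plan(*t,1)
t=placeb(relB,PL['M'],XS-90,1,.02);plan(*t,8)
Rb,pb=bpose(relB);print(pb,Rb.apply([0,0,1]))
crop('top','t12',95,255,110,220,5,pts=proj('top',upts(Rb,pb)))
E
```

```text
t: 18.02
tcp_pos: [0.61, 0.2035, 0.2617]
ee_rot: [0.307, 0.663, 0.588, -0.347]
force: [0.5, -0.6, -1.3]
width: 0.56
N 1 turn [-0.03, 0.13, -0.03] shift [-0.2, 0.0, -1.1] |t| 1.1 |w| 0.1
N 8 turn [-0.0, 0.02, -0.0] shift [13.3, 0.0, 9.1] |t| 16.1 |w| 0.0
[0.61055601 0.20812044 0.20016349] [1.55531021e-04 2.21225734e-03 9.99997541e-01]
```

View pics/t12.png

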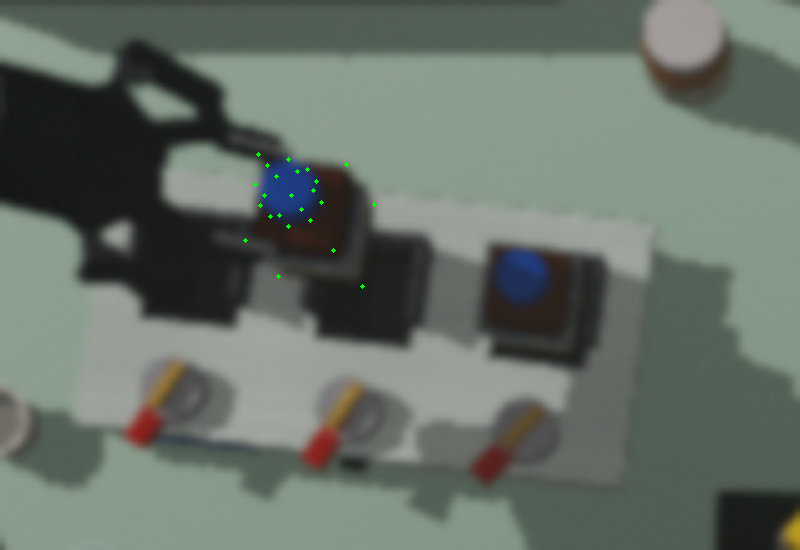

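```bash
python3 -m crank '[[[0,0,0],[13.3,0,9.1],45],[[0,0,0],[13.3,0,9.1],45],[[0,0,0],[13.3,0,9.1],45],[[0,0,0],[13.3,0,9.1],45],[[0,0,0],[13.3,0,9.1],45],[[0,0,0],[13.3,0,9.1],45],[[0,0,0],[13.3,0,9.1],45],[[0,0,0],[13.3,0,9.1],45],[[0,0,0],[4.5,0,3.1],45],[[0,0,0],[4.5,0,3.1],45],[[0,0,0],[4.5,0,3.1],45],[[0,0,0],[2.5,0,1.7],45],[[0,0,0],[0,0,0],45],[[0,0,0],[0,0,0],45]]'
python3 - <<'E'
from st import *
t=placeb(relB,PL['M'],XS-90,1,.0);plan(*t,1)
Rb,pb=bpose(relB);print(pb,Rb.apply([0,0,1]))
crop('top','t13',95,255,110,220,5,pts=proj('top',upts(Rb,pb)))
E
```

```text
t: 19.82
tcp_pos: [0.611, 0.2051, 0.1146]
ee_rot: [0.308, 0.664, 0.587, -0.345]
force: [-1.1, 0.0, -2.1]
width: 0.565
N 1 turn [0.06, 0.04, -0.18] shift [1.2, -0.8, 2.0] |t| 2.4 |w| 0.2
[0.61178918 0.20978636 0.05306985] [-0.00301991  0.001066    0.99999487]
```

View pics/t13.png

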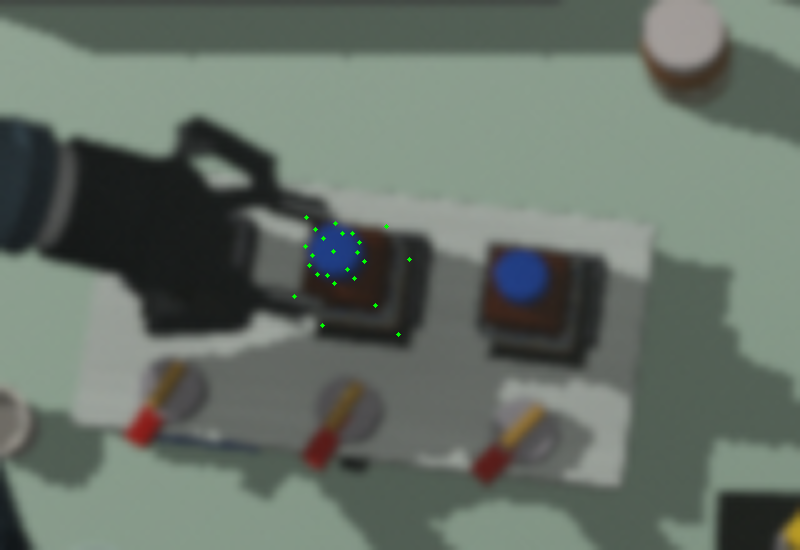

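```bash
python3 -m crank '[[[0,0,0],[1.6,0,1.1],45],[[0,0,0],[1.6,0,1.1],45],[[0,0,0],[0,0,0],45]]'
python3 -m crank '[[[0,0,0],[-1.2,0,-0.8],45],[[0,0,0],[0,0,0],85],[[0,0,0],[0,0,0],85],[[0,0,0],[0,0,0],85],[[0,0,0],[0,0,0],85],[[0,0,0],[0,0,-15],85],[[0,0,0],[0,0,-25],85],[[0,0,0],[0,0,-30],85],[[0,0,0],[0,0,-40],85],[[0,0,0],[-30,0,-30],85],[[0,0,0],[-40,0,-20],85],[[0,0,0],[-30,0,0],85],[[0,0,0],[0,0,0],85],[[0,0,0],[0,0,0],85]]'
python3 - <<'E'
from st import *
print(state()['qpos'].round(2))
crop('top','t14',95,355,110,250,3)
t=pick([.3853,-.2086],-6,.07,35,.15,1);plan(*t,20);path(t,20)
E
```

```text
t: 20.25
tcp_pos: [0.611, 0.2051, 0.1142]
ee_rot: [0.309, 0.664, 0.586, -0.345]
force: [-1.2, 2.3, 10.4]
width: 0.563
t: 22.0
tcp_pos: [0.6192, 0.2788, 0.284]
ee_rot: [0.307, 0.664, 0.587, -0.347]
force: [0.1, 0.5, 0.1]
width: 0.994
[ 0.6   0.97  0.51 -0.87  2.2   0.39]
N 20 turn [-0.87, 3.45, -4.87] shift [-14.4, -18.8, 17.0] |t| 29.2 |w| 6.0
0 [0.598 0.259 0.286] [ 0.59  0.85  0.71 -0.78  2.1   0.39] 2.8e-12
1 [0.578 0.238 0.287] [ 0.57  0.75  0.86 -0.71  2.02  0.35] 3.5e-14
2 [0.559 0.216 0.289] [ 0.54  0.65  0.99 -0.66  1.94  0.29] 1.6e-08
3 [0.542 0.192 0.29 ] [ 0.5   0.57  1.1  -0.61  1.87  0.21] 5.7e-09
4 [0.526 0.167 0.29 ] [ 0.46  0.49  1.19 -0.56  1.81  0.11] 2.0e-09
5 [0.512 0.142 0.289] [ 0.4   0.42  1.27 -0.51  1.75 -0.01] 9.4e-10
6 [0.5   0.115 0.287] [ 0.34  0.36  1.34 -0.47  1.71 -0.14] 8.4e-10
7 [0.489 0.089 0.284] [ 0.26  0.31  1.39 -0.42  1.67 -0.28] 7.6e-10
8 [0.479 0.061 0.28 ] [ 0.18  0.27  1.44 -0.38  1.64 -0.43] 5.3e-10
9 [0.471 0.034 0.275] [ 0.1   0.24  1.47 -0.33  1.62 -0.59] 4.4e-10
10 [0.464 0.006 0.268] [ 0.01  0.23  1.49 -0.29  1.61 -0.75] 5.3e-10
11 [ 0.458 -0.021  0.259] [-0.08  0.23  1.51 -0.26  1.61 -0.92] 4.5e-10
12 [ 0.454 -0.048  0.249] [-0.16  0.24  1.51 -0.23  1.62 -1.07] 3.2e-10
13 [ 0.45  -0.075  0.238] [-0.24  0.27  1.5  -0.21  1.63 -1.23] 2.5e-10
14 [ 0.448 -0.1    0.224] [-0.3   0.31  1.49 -0.2   1.64 -1.37] 6.4e-10
15 [ 0.446 -0.126  0.209] [-0.36  0.36  1.46 -0.19  1.66 -1.5 ] 1.4e-09
16 [ 0.445 -0.15   0.193] [-0.41  0.42  1.43 -0.19  1.68 -1.62] 2.6e-09
17 [ 0.444 -0.173  0.175] [-0.45  0.49  1.4  -0.2   1.71 -1.74] 4.3e-09
18 [ 0.444 -0.194  0.156] [-0.48  0.56  1.36 -0.21  1.74 -1.85] 7.0e-09
19 [ 0.444 -0.215  0.135] [-0.51  0.63  1.31 -0.23  1.77 -1.95] 1.1e-08
speed frac 0.5 worst 1.572378629550885e-08
```

View pics/t14.png

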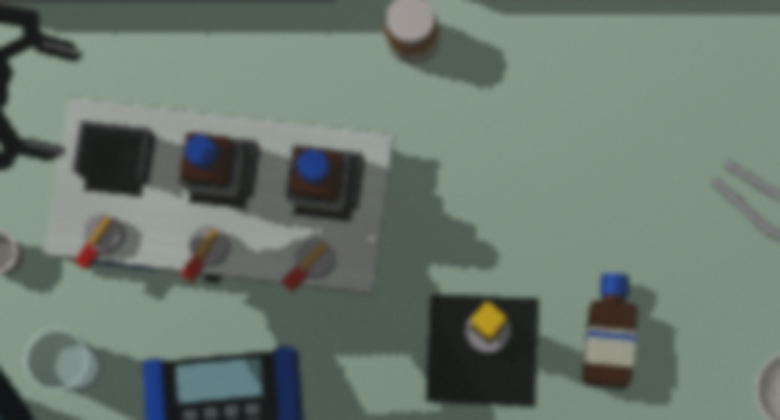

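```bash
python3 -m crank '[[[-0.87,3.45,-4.87],[-14.4,-18.8,17],72],[[-0.87,3.45,-4.87],[-14.4,-18.8,17],72],[[-0.87,3.45,-4.87],[-14.4,-18.8,17],72],[[-0.87,3.45,-4.87],[-14.4,-18.8,17],72],[[-0.87,3.45,-4.87],[-14.4,-18.8,17],72],[[-0.87,3.45,-4.87],[-14.4,-18.8,17],72],[[-0.87,3.45,-4.87],[-14.4,-18.8,17],72],[[-0.87,3.45,-4.87],[-14.4,-18.8,17],72],[[-0.87,3.45,-4.87],[-14.4,-18.8,17],72],[[-0.87,3.45,-4.87],[-14.4,-18.8,17],72],[[-0.87,3.45,-4.87],[-14.4,-18.8,17],72],[[-0.87,3.45,-4.87],[-14.4,-18.8,17],72],[[-0.87,3.45,-4.87],[-14.4,-18.8,17],72],[[-0.87,3.45,-4.87],[-14.4,-18.8,17],72],[[-0.87,3.45,-4.87],[-14.4,-18.8,17],72],[[-0.87,3.45,-4.87],[-14.4,-18.8,17],72],[[-0.87,3.45,-4.87],[-14.4,-18.8,17],72],[[-0.87,3.45,-4.87],[-14.4,-18.8,17],72],[[-0.87,3.45,-4.87],[-14.4,-18.8,17],72],[[-0.87,3.45,-4.87],[-14.4,-18.8,17],72]]'
python3 - <<'E'
from st import *
crop('side','s15',230,350,140,240,6);crop('top','t15',240,370,130,260,5)
t=pick([.3853,-.2086],-6,.07,35,.15,1);plan(*t,1)
t=pick([.3853,-.2086],-6,.07,35,.030,1);plan(*t,5)
E
```

```text
t: 24.55
tcp_pos: [0.4446, -0.2142, 0.1331]
ee_rot: [-0.301, 0.049, 0.952, 0.018]
force: [0.0, -0.4, -0.6]
width: 0.843
N 1 turn [0.33, -0.33, 0.07] shift [2.0, -0.0, -4.3] |t| 4.7 |w| 0.5
N 5 turn [0.07, -0.07, 0.01] shift [-13.4, -0.1, 18.8] |t| 23.1 |w| 0.1
```

View pics/s15.png

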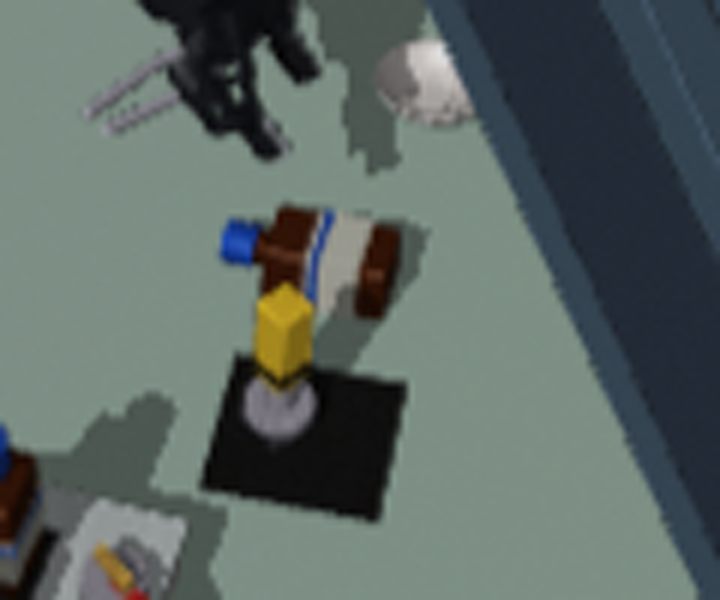

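View pics/t15.png

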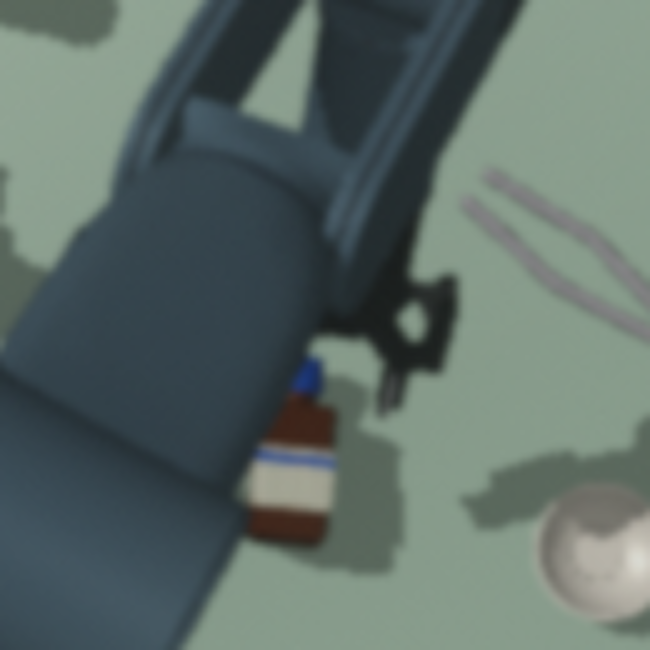

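Bottle C is where it was (side crop cap at ≈(240,241)); the fingers hang above its neck. I go down, check, then close.

```bash
python3 -m crank '[[[0,0,0],[-13.4,0,18.8],72],[[0,0,0],[-13.4,0,18.8],72],[[0,0,0],[-13.4,0,18.8],72],[[0,0,0],[-13.4,0,18.8],72],[[0,0,0],[-13.4,0,18.8],72],[[0,0,0],[0,0,0],72],[[0,0,0],[0,0,0],72]]'
python3 - <<'E'
from st import *
t=pick([.3853,-.2086],-6,.07,35,.03,1);plan(*t,1);print(state()['force'].round(1))
crop('side','s16',240,320,150,220,8)
E
```

```text
t: 25.52
tcp_pos: [0.4467, -0.2135, 0.0206]
ee_rot: [-0.298, 0.05, 0.953, 0.016]
force: [-0.2, -0.2, -0.4]
width: 0.841
N 1 turn [0.07, 0.23, -0.02] shift [-1.5, -1.6, 6.2] |t| 6.5 |w| 0.2
[-0.2 -0.2 -0.4]
```

View pics/s16.png

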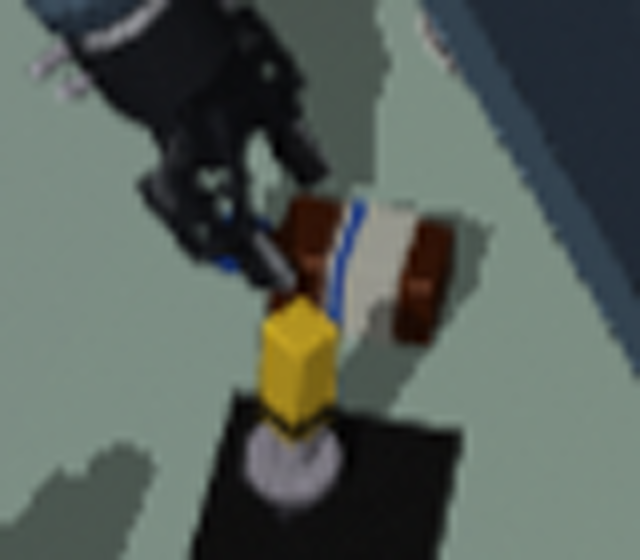

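```bash
python3 -m crank '[[[0,0,0],[0,-1.6,2],72],[[0,0,0],[0,0,0],45],[[0,0,0],[0,0,0],45],[[0,0,0],[0,0,0],45],[[0,0,0],[0,0,0],45],[[0,0,0],[0,0,0],45],[[0,0,0],[0,0,0],45]]' 70
python3 - <<'E'
from st import *
s=state();print(np.round(s['ee_rot'],4).tolist(),s['tcp_pos'].round(4).tolist(),s['width']*85.4)
E
python3 -m crank '[[[0,0,0],[13.6,0,-19],45],[[0,0,0],[16.4,0,-22.9],45],[[0,0,0],[16.4,0,-22.9],45],[[0,0,0],[16.4,0,-22.9],45],[[0,0,0],[16.4,0,-22.9],45],[[0,0,0],[16.4,0,-22.9],45],[[0,0,0],[16.4,0,-22.9],45],[[0,0,0],[16.4,0,-22.9],45],[[0,0,0],[0,0,0],45],[[0,0,0],[0,0,0],45]]'
```

```text
t: 26.45
tcp_pos: [0.4457, -0.2157, 0.0189]
ee_rot: [-0.298, 0.05, 0.953, 0.016]
force: [2.5, -0.2, 6.8]
width: 0.567
[-0.2979, 0.0504, 0.9531, 0.0161] [0.4457, -0.2157, 0.0189] 48.42917734136537
t: 27.7
tcp_pos: [0.4416, -0.2151, 0.2372]
ee_rot: [-0.299, 0.05, 0.953, 0.017]
force: [-0.1, -0.1, -2.3]
width: 0.568
```

```bash
cat >> st.py <<'E'
relC=relbottle([.3853,-.2086],-6,R.from_quat([.0504,.9531,.0161,-.2979]),np.array([.4457,-.2157,.0189]))
E
python3 - <<'E'
from st import *
print(relC[1])
t=placeb(relC,PL['L'],XS-90,1,.14);print(t[1]);plan(*t,20);path(t,20);lowpath(relC,t,20)
E
```

```text
[0.05346027 0.         0.0296195 ]
[0.62329986 0.31714077 0.25181209]
N 20 turn [0.88, -3.46, 4.85] shift [16.0, 25.2, -9.5] |t| 31.3 |w| 6.0
0 [ 0.437 -0.189  0.254] [-0.48  0.47  1.25 -0.22  1.92 -1.89] 1.6e-09
1 [ 0.432 -0.162  0.269] [-0.44  0.4   1.3  -0.2   1.89 -1.77] 9.5e-10
2 [ 0.429 -0.134  0.282] [-0.4   0.33  1.35 -0.19  1.86 -1.65] 6.0e-10
3 [ 0.427 -0.105  0.293] [-0.34  0.27  1.38 -0.19  1.83 -1.51] 3.6e-10
4 [ 0.426 -0.075  0.302] [-0.27  0.23  1.41 -0.19  1.8  -1.37] 5.2e-10
5 [ 0.426 -0.044  0.308] [-0.19  0.19  1.43 -0.2   1.78 -1.21] 9.7e-10
6 [ 0.429 -0.013  0.313] [-0.1   0.17  1.45 -0.22  1.76 -1.05] 1.5e-09
7 [0.432 0.018 0.316] [-0.01  0.17  1.45 -0.25  1.74 -0.88] 2.0e-09
8 [0.438 0.048 0.317] [ 0.09  0.18  1.44 -0.28  1.73 -0.71] 2.4e-09
9 [0.445 0.079 0.316] [ 0.19  0.2   1.42 -0.32  1.73 -0.54] 2.2e-09
10 [0.455 0.109 0.314] [ 0.28  0.24  1.39 -0.36  1.74 -0.37] 1.7e-09
11 [0.466 0.138 0.31 ] [ 0.36  0.3   1.34 -0.41  1.76 -0.22] 2.0e-09
12 [0.479 0.165 0.305] [ 0.43  0.36  1.29 -0.45  1.78 -0.08] 6.4e-09
13 [0.494 0.192 0.299] [ 0.49  0.44  1.22 -0.5   1
[... 540 characters left out ...]
0.268] low 0.24
2 foot [ 0.371 -0.117  0.276] low 0.248
3 foot [ 0.37  -0.084  0.283] low 0.254
4 foot [ 0.371 -0.052  0.287] low 0.258
5 foot [ 0.374 -0.019  0.289] low 0.261
6 foot [0.379 0.014 0.29 ] low 0.261
7 foot [0.386 0.046 0.288] low 0.26
8 foot [0.395 0.077 0.285] low 0.258
9 foot [0.406 0.108 0.28 ] low 0.255
10 foot [0.419 0.137 0.273] low 0.25
11 foot [0.434 0.165 0.266] low 0.245
12 foot [0.451 0.192 0.258] low 0.238
13 foot [0.471 0.217 0.249] low 0.232
14 foot [0.492 0.24  0.239] low 0.224
15 foot [0.515 0.261 0.229] low 0.217
16 foot [0.54  0.28  0.219] low 0.21
17 foot [0.567 0.297 0.209] low 0.203
18 foot [0.595 0.311 0.2  ] low 0.197
19 foot [0.624 0.323 0.191] low 0.191
```

```bash
python3 -m crank '[[[0.88,-3.46,4.85],[16,25.2,-9.5],45],[[0.88,-3.46,4.85],[16,25.2,-9.5],45],[[0.88,-3.46,4.85],[16,25.2,-9.5],45],[[0.88,-3.46,4.85],[16,25.2,-9.5],45],[[0.88,-3.46,4.85],[16,25.2,-9.5],45],[[0.88,-3.46,4.85],[16,25.2,-9.5],45],[[0.88,-3.46,4.85],[16,25.2,-9.5],45],[[0.88,-3.46,4.85],[16,25.2,-9.5],45],[[0.88,-3.46,4.85],[16,25.2,-9.5],45],[[0.88,-3.46,4.85],[16,25.2,-9.5],45],[[0.88,-3.46,4.85],[16,25.2,-9.5],45],[[0.88,-3.46,4.85],[16,25.2,-9.5],45],[[0.88,-3.46,4.85],[16,25.2,-9.5],45],[[0.88,-3.46,4.85],[16,25.2,-9.5],45],[[0.88,-3.46,4.85],[16,25.2,-9.5],45],[[0.88,-3.46,4.85],[16,25.2,-9.5],45],[[0.88,-3.46,4.85],[16,25.2,-9.5],45],[[0.88,-3.46,4.85],[16,25.2,-9.5],45],[[0.88,-3.46,4.85],[16,25.2,-9.5],45],[[0.88,-3.46,4.85],[16,25.2,-9.5],45]]'
python3 - <<'E'
from st import *
Rb,pb=bpose(relC)
crop('top','t17',75,235,110,220,5,pts=proj('top',upts(Rb,pb)));camera('top')
Rb,pb=bpose(relC);print(pb,Rb.apply([0,0,1]))
t=placeb(relC,PL['L'],XS-90,1,.14);plan(*t,1)
t=placeb(relC,PL['L'],XS-90,1,.02);plan(*t,8);path(t,8,say=False)
E
```

```text
t: 30.2
tcp_pos: [0.6242, 0.3185, 0.2503]
ee_rot: [0.31, 0.661, 0.589, -0.348]
force: [2.7, 0.5, -1.3]
width: 0.566
[0.62517042 0.3242415  0.17682078] [0.01500285 0.0112602  0.99982405]
N 1 turn [-0.39, 0.74, 0.68] shift [-12.8, -2.1, -6.3] |t| 14.4 |w| 1.1
N 8 turn [-0.05, 0.09, 0.08] shift [10.8, -0.1, 7.7] |t| 13.2 |w| 0.1
speed frac 0.08 worst 2.261525254933253e-10
```

View pics/t17.png

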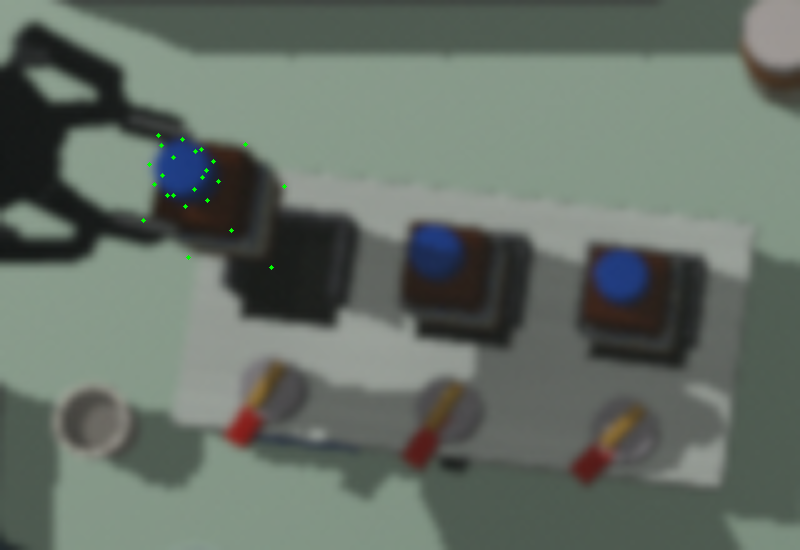

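```bash
python3 -m crank '[[[-0.2,0.35,0.3],[8,-0.5,5.8],45],[[-0.2,0.35,0.3],[10.8,-0.2,7.7],45],[[0,0,0],[10.8,0,7.7],45],[[0,0,0],[10.8,0,7.7],45],[[0,0,0],[10.8,0,7.7],45],[[0,0,0],[10.8,0,7.7],45],[[0,0,0],[10.8,0,7.7],45],[[0,0,0],[5,0,3.5],45],[[0,0,0],[0,0,0],45],[[0,0,0],[0,0,0],45]]'
python3 - <<'E'
from st import *
Rb,pb=bpose(relC);print(pb,Rb.apply([0,0,1]),state()['qpos'].round(2))
t=placeb(relC,PL['L'],XS-90,1,.003);plan(*t,4);plan(*t,1)
crop('top','t18',75,235,110,220,5,pts=proj('top',upts(Rb,pb)))
E
```

```text
t: 31.55
tcp_pos: [0.6246, 0.3175, 0.1578]
ee_rot: [0.31, 0.666, 0.589, -0.338]
force: [-0.5, -0.0, -2.3]
width: 0.565
[0.62617516 0.32419203 0.0970778 ] [-0.01517179 -0.01039204  0.9998309 ] [ 0.63  1.1   0.54 -0.77  2.1   0.56]
N 4 turn [0.11, -0.17, -0.17] shift [8.7, -0.4, 6.3] |t| 10.8 |w| 0.3
N 1 turn [0.44, -0.69, -0.67] shift [34.7, -1.8, 25.3] |t| 43.0 |w| 1.1
```

View pics/t18.png

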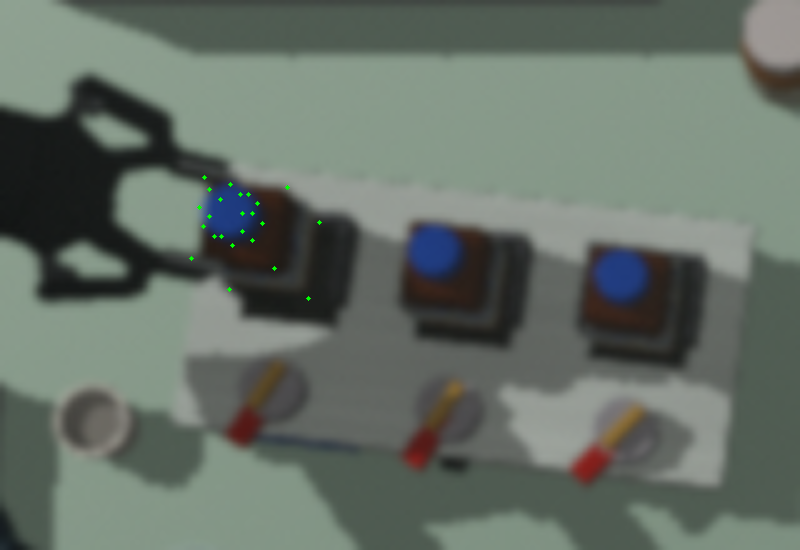

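```bash
python3 -m crank '[[[0.1,-0.15,-0.15],[8.7,-0.4,6.3],45],[[0.1,-0.15,-0.15],[8.7,-0.4,6.3],45],[[0.1,-0.15,-0.15],[8.7,-0.4,6.3],45],[[0.1,-0.15,-0.15],[8.7,-0.4,6.3],45],[[0,0,0],[0,0,0],45],[[0,0,0],[0,0,0],45],[[0,0,0],[0,0,0],45]]'
python3 - <<'E'
from st import *
Rb,pb=bpose(relC);print(pb,Rb.apply([0,0,1]),state()['qpos'].round(2))
t=placeb(relC,PL['L'],XS-90,1,.0);plan(*t,1)
crop('top','t19',75,235,110,220,5)
E
```

```text
t: 32.48
tcp_pos: [0.6232, 0.3171, 0.1148]
ee_rot: [0.308, 0.662, 0.589, -0.345]
force: [-0.1, 0.5, -2.4]
width: 0.565
[0.62397847 0.3232367  0.05398751] [-0.00125512 -0.00165932  0.99999784] [ 0.63  1.14  0.57 -0.75  2.07  0.6 ]
N 1 turn [0.03, -0.1, -0.05] shift [2.5, 0.1, 1.6] |t| 3.0 |w| 0.1
```

View pics/t19.png

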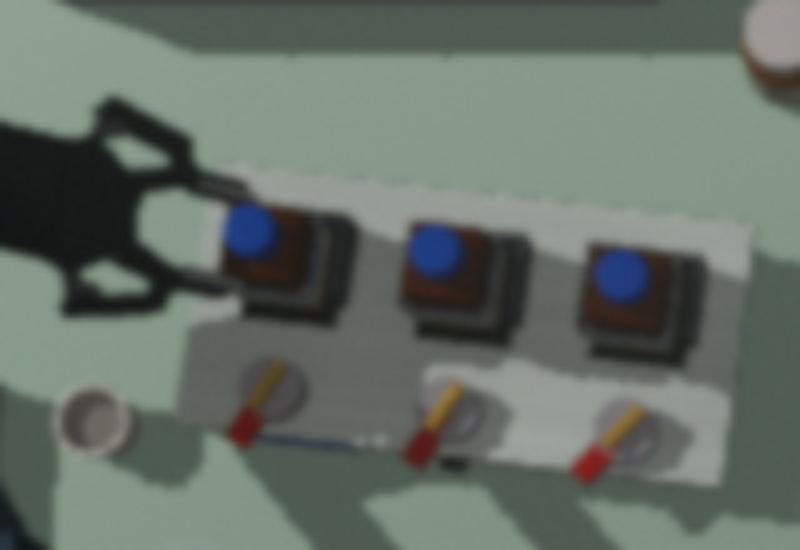

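```bash
python3 -m crank '[[[0,0,0],[1.8,0,1.2],45],[[0,0,0],[1.8,0,1.2],45],[[0,0,0],[0,0,0],45]]'
python3 - <<'E'
from st import *
R0,p0=cur()
for tr in(.03,.06,.08,.1,.12):
    s=ikf(R0,p0+R0.apply([0,0,-tr]),state()['qpos']);print(tr,s.x.round(2),s.cost)
E
```

```text
t: 32.9
tcp_pos: [0.6231, 0.3172, 0.1117]
ee_rot: [0.309, 0.662, 0.589, -0.345]
force: [-0.0, 1.2, 5.0]
width: 0.561
0.03 [ 0.65  1.19  0.43 -0.78  2.15  0.55] 1.7441440099258034e-17
0.06 [ 0.67  1.26  0.24 -0.84  2.24  0.45] 1.7572945742800112e-22
0.08 [ 0.69  1.26  0.19 -0.85  2.26  0.43] 3.2526566381976204e-05
0.1 [ 0.7   1.25  0.19 -0.85  2.26  0.43] 0.00018608552466227348
0.12 [ 0.72  1.24  0.19 -0.85  2.26  0.43] 0.00047129801713348456
```

```bash
python3 -m crank '[[[0,0,0],[-1.2,0,-0.8],45],[[0,0,0],[0,0,0],85],[[0,0,0],[0,0,0],85],[[0,0,0],[0,0,0],85],[[0,0,0],[0,0,0],85],[[0,0,0],[0,0,-10],85],[[0,0,0],[0,0,-15],85],[[0,0,0],[-12,0,-9],85],[[0,0,0],[-18,0,-12],85],[[0,0,0],[-22,0,-15],85],[[0,0,0],[-22,0,-15],85],[[0,0,0],[-18,0,-12],85],[[0,0,0],[0,0,0],85],[[0,0,0],[0,0,0],85]]'
python3 - <<'E'
from st import *
print(state()['qpos'].round(2))
crop('top','t20',75,355,110,250,2.8)
# driver grasp pose options : tool down, jaw along driver side normal at 48deg or -42
for yw in(48,-42,138,-132):
    Rt=frame([0,0,-1],ang(yw));s=ikf(Rt,[.445,-.082,.2],[-.3,.3,1.4,0,1.5,0]);print(yw,s.x.round(2),s.cost)
E
```

```text
t: 34.65
tcp_pos: [0.6253, 0.3364, 0.2371]
ee_rot: [0.308, 0.662, 0.589, -0.346]
force: [-0.2, -0.0, 0.4]
width: 0.996
[ 0.65  1.13  0.29 -0.89  2.27  0.36]
48 [-0.43  0.09  1.77  0.    1.28 -1.27] 2.653416057029845e-18
-42 [-0.43  0.09  1.77 -0.    1.28  0.3 ] 3.150985408264841e-28
138 [-0.43  0.09  1.77  0.    1.28 -2.84] 6.0539726190197065e-19
-132 [-0.43  0.09  1.77 -0.    1.28  1.87] 3.603550965257703e-20
```

View pics/t20.png

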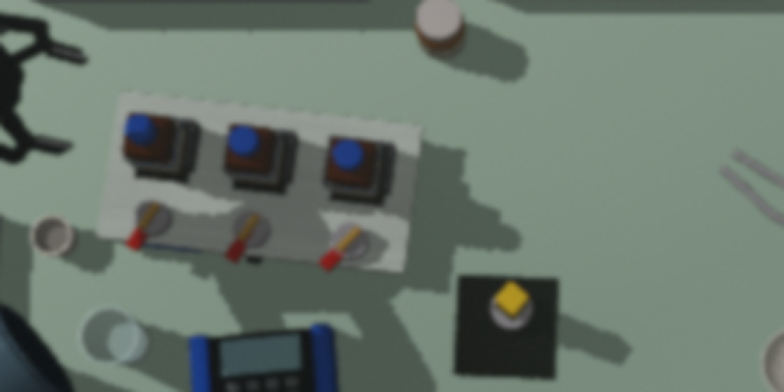

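Run:
```python
from st import *
t=(frame([0,0,-1],ang(49)),np.array([.445,-.082,.23]));plan(*t,20);path(t,20)
```

```text
N 20 turn [-1.34, 2.54, -2.55] shift [-14.9, -16.0, 10.2] |t| 24.1 |w| 3.8
0 [0.607 0.321 0.243] [ 0.65  1.    0.52 -0.79  2.17  0.43] 6.2e-09
1 [0.59  0.306 0.249] [ 0.64  0.89  0.69 -0.73  2.08  0.45] 1.5e-12
2 [0.574 0.289 0.254] [ 0.63  0.8   0.84 -0.69  1.99  0.45] 2.3e-14
3 [0.559 0.271 0.259] [ 0.62  0.71  0.96 -0.65  1.92  0.43] 2.2e-15
4 [0.545 0.252 0.264] [ 0.6   0.63  1.07 -0.62  1.85  0.39] 6.5e-09
5 [0.531 0.232 0.268] [ 0.58  0.55  1.16 -0.59  1.78  0.35] 2.8e-09
6 [0.519 0.212 0.271] [ 0.55  0.48  1.25 -0.57  1.72  0.29] 1.3e-09
7 [0.507 0.191 0.273] [ 0.51  0.4   1.33 -0.54  1.66  0.23] 7.5e-10
8 [0.497 0.169 0.275] [ 0.47  0.34  1.4  -0.51  1.6   0.15] 5.1e-10
9 [0.487 0.147 0.275] [ 0.41  0.27  1.47 -0.48  1.55  0.06] 4.4e-10
10 [0.478 0.125 0.275] [ 0.35  0.21  1.53 -0.44  1.5  -0.04] 5.1e-10
11 [0.471 0.102 0.274] [ 0.28  0.16  1.58 -0.4   1.45 -0.15] 5.4e-10
12 [0.464 0.079 0.272] [ 0.2   0.11  1.62 -0.35  1.41 -0.28] 6.8e-10
13 [0.459 0.056 0.269] [ 0.12  0.07  1.66 -0.3   1.38 -0.42] 1.5e-09
14 [0.454 0.032 0.265] [ 0.02  0.04  1.69 -0.25  1.36 -0.56] 3.1e-09
15 [0.45  0.009 0.26 ] [-0.07  0.02  1.71 -0.19  1.34 -0.71] 4.5e-09
16 [ 0.448 -0.014  0.254] [-0.17  0.02  1.72 -0.14  1.33 -0.86] 4.7e-09
17 [ 0.446 -0.037  0.247] [-0.26  0.02  1.73 -0.09  1.33 -1.01] 3.4e-09
18 [ 0.445 -0.06   0.239] [-0.35  0.04  1.73 -0.04  1.34 -1.15] 1.8e-09
19 [ 0.445 -0.082  0.23 ] [-0.43  0.07  1.72  0.    1.35 -1.29] 6.6e-10
speed frac 0.6 worst 6.4680160174562494e-09
```

```bash
python3 -m crank '[[[-1.34,2.54,-2.55],[-14.9,-16,10.2],75],[[-1.34,2.54,-2.55],[-14.9,-16,10.2],75],[[-1.34,2.54,-2.55],[-14.9,-16,10.2],75],[[-1.34,2.54,-2.55],[-14.9,-16,10.2],75],[[-1.34,2.54,-2.55],[-14.9,-16,10.2],75],[[-1.34,2.54,-2.55],[-14.9,-16,10.2],75],[[-1.34,2.54,-2.55],[-14.9,-16,10.2],75],[[-1.34,2.54,-2.55],[-14.9,-16,10.2],75],[[-1.34,2.54,-2.55],[-14.9,-16,10.2],75],[[-1.34,2.54,-2.55],[-14.9,-16,10.2],75],[[-1.34,2.54,-2.55],[-14.9,-16,10.2],75],[[-1.34,2.54,-2.55],[-14.9,-16,10.2],75],[[-1.34,2.54,-2.55],[-14.9,-16,10.2],75],[[-1.34,2.54,-2.55],[-14.9,-16,10.2],75],[[-1.34,2.54,-2.55],[-14.9,-16,10.2],75],[[-1.34,2.54,-2.55],[-14.9,-16,10.2],75],[[-1.34,2.54,-2.55],[-14.9,-16,10.2],75],[[-1.34,2.54,-2.55],[-14.9,-16,10.2],75],[[-1.34,2.54,-2.55],[-14.9,-16,10.2],75],[[-1.34,2.54,-2.55],[-14.9,-16,10.2],75]]'
python3 -m crank '[[[0,0,0],[0,0,0],60],[[0,0,0],[0,0,0],60]]'
python3 - <<'E'
from st import *
t=(frame([0,0,-1],ang(49)),np.array([.445,-.082,.23]));plan(*t,1)
t=(frame([0,0,-1],ang(49)),np.array([.445,-.082,.073]));plan(*t,7)
crop('side','s21',230,330,140,240,6)
E
```

```text
t: 37.2
tcp_pos: [0.4439, -0.0829, 0.2286]
ee_rot: [-0.001, 0.35, 0.937, 0.002]
force: [0.1, -0.7, -0.8]
width: 0.881
t: 37.45
tcp_pos: [0.4442, -0.082, 0.2291]
ee_rot: [-0.0, 0.351, 0.936, 0.001]
force: [0.4, 0.8, 0.7]
width: 0.701
N 1 turn [0.14, -0.1, -0.13] shift [-0.6, 0.5, -0.9] |t| 1.1 |w| 0.2
N 7 turn [0.02, -0.01, -0.02] shift [-0.1, 0.0, 22.3] |t| 22.3 |w| 0.0
```

View pics/s21.png

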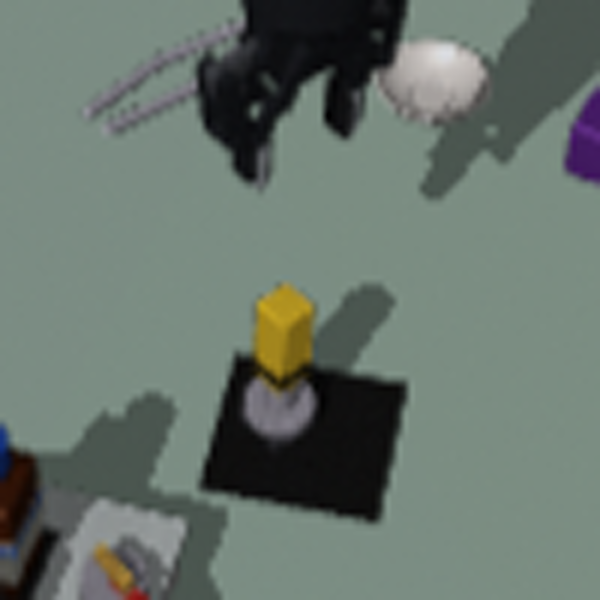

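```bash
python3 -m crank '[[[0,0,0],[0,0,22.3],60],[[0,0,0],[0,0,22.3],60],[[0,0,0],[0,0,22.3],60],[[0,0,0],[0,0,22.3],60],[[0,0,0],[0,0,22.3],60],[[0,0,0],[0,0,22.3],60],[[0,0,0],[0,0,22.3],60],[[0,0,0],[0,0,0],60],[[0,0,0],[0,0,0],60]]'
python3 -m crank '[[[0,0,0],[0,0,0],20],[[0,0,0],[0,0,0],20],[[0,0,0],[0,0,0],20],[[0,0,0],[0,0,0],20],[[0,0,0],[0,0,0],20],[[0,0,0],[0,0,0],20],[[0,0,0],[0,0,0],20]]' 60
python3 - <<'E'
from st import *
s=state();print(s['width']*85.4,s['tcp_pos'],s['torque'].round(2));R0,p0=cur();y=R0.apply([0,1,0]);print(np.degrees(np.arctan2(y[1],y[0])))
E
```

```text
t: 38.62
tcp_pos: [0.4456, -0.0817, 0.0745]
ee_rot: [0.001, 0.35, 0.937, 0.001]
force: [0.5, -0.4, 0.0]
width: 0.701
t: 39.5
tcp_pos: [0.4458, -0.0824, 0.0746]
ee_rot: [0.001, 0.351, 0.936, 0.001]
force: [-1.0, 0.9, 6.2]
width: 0.32
27.35621051896126 [ 0.44584552 -0.08238297  0.07462369] [ 0.21  0.11 -0.04]
48.9319309438538
```

```bash
python3 -m crank '[[[0,0,0],[0,0,-25],20],[[0,0,0],[0,0,-35],20],[[0,0,0],[0,0,-35],20],[[0,0,0],[0,0,-35],20],[[0,0,0],[0,0,-35],20],[[0,0,0],[0,0,0],20],[[0,0,0],[0,0,0],20]]'
python3 - <<'E'
from st import *
s=state();print(s['width']*85.4,s['force'].round(1))
R0,p0=cur();t=(R0*R.from_euler('y',60,degrees=True),p0+[0,0,.03]);plan(*t,7);path(t,7)
E
```

```text
t: 40.38
tcp_pos: [0.444, -0.0823, 0.2375]
ee_rot: [-0.001, 0.351, 0.936, 0.001]
force: [-0.4, -0.7, -3.3]
width: 0.318
27.19449306924993 [-0.4 -0.7 -3.3]
N 7 turn [0.0, 8.57, 0.0] shift [2.0, 0.0, -4.0] |t| 4.5 |w| 8.6
0 [ 0.443 -0.081  0.242] [-0.46  0.15  1.61  0.04  1.53 -1.32] 1.3e-13
1 [ 0.442 -0.08   0.246] [-0.49  0.24  1.51  0.07  1.68 -1.35] 1.5e-13
2 [ 0.441 -0.08   0.25 ] [-0.51  0.34  1.42  0.1   1.82 -1.36] 3.1e-13
3 [ 0.441 -0.08   0.255] [-0.52  0.43  1.34  0.12  1.96 -1.37] 9.3e-13
4 [ 0.442 -0.08   0.259] [-0.54  0.53  1.26  0.14  2.09 -1.37] 3.5e-12
5 [ 0.443 -0.081  0.263] [-0.55  0.62  1.19  0.17  2.21 -1.37] 1.7e-11
6 [ 0.444 -0.082  0.267] [-0.55  0.71  1.14  0.2   2.33 -1.36] 1.2e-10
speed frac 0.4 worst 1.180421160481799e-10
```

```bash
python3 -m crank '[[[0,8.5,0],[2,0,-4],20],[[0,8.5,0],[2,0,-4],20],[[0,8.5,0],[2,0,-4],20],[[0,8.5,0],[2,0,-4],20],[[0,8.5,0],[2,0,-4],20],[[0,8.5,0],[2,0,-4],20],[[0,8.5,0],[2,0,-4],20],[[0,0,0],[0,0,0],20]]'
python3 - <<'E'
from st import *
R0,p0=cur();q=p0+R0.apply([0,0,.065]);a=proj('top',q)[0].astype(int);b=proj('side',q)[0].astype(int);print(a,b)
crop('top','t22',a[0]-35,a[0]+35,a[1]-30,a[1]+30,10);crop('side','s22',b[0]-35,b[0]+35,b[1]-30,b[1]+30,10)
E
```

```text
t: 41.38
tcp_pos: [0.4442, -0.0827, 0.2636]
ee_rot: [-0.468, 0.304, 0.811, 0.176]
force: [0.7, 0.3, -2.6]
width: 0.322
[244 226] [289 179]
```

View pics/t22.png

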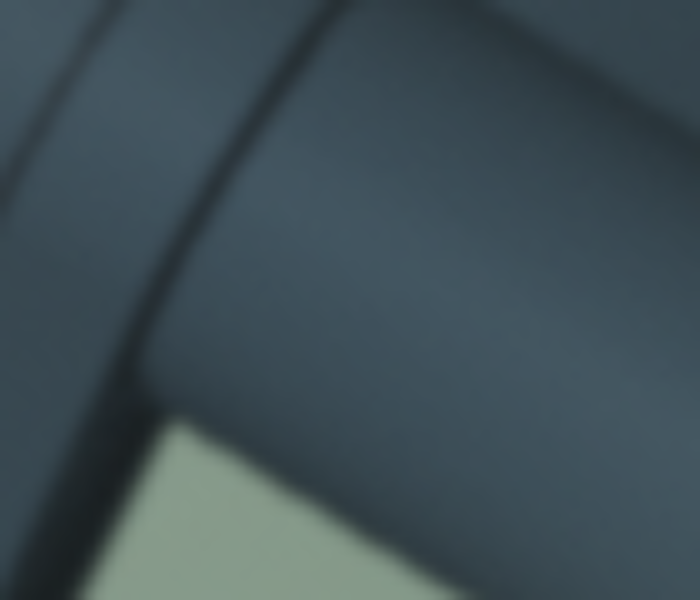

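View pics/s22.png

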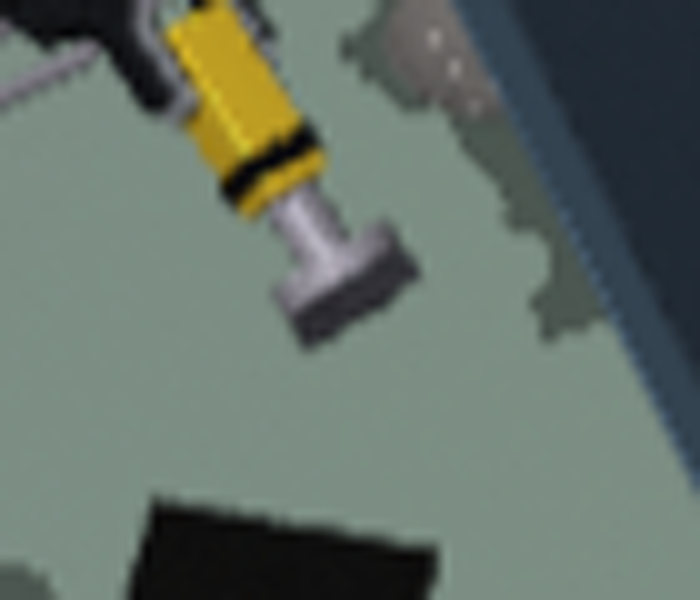

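Run:
```python
from st import *
im=camera('side')[:,:,::-1];c=im[190:220,275:305].astype(float)
c=np.clip(255*(c/150.)**.6,0,255).astype(np.uint8)
cv2.imwrite('pics/s23.png',cv2.resize(c,None,fx=18,fy=18,interpolation=cv2.INTER_NEAREST))
R0,p0=cur()
# view direction in tool frame
c=calibration('side');print(R0.inv().apply((c['position']-p0)/np.linalg.norm(c['position']-p0)))
for a in(30,-30,60,-60,90,-90):
  t=(R0*R.from_euler('z',a,degrees=True),p0);s=ikf(*t,state()['qpos']);print(a,s.x.round(2),s.cost, t[0].inv().apply((c['position']-p0)/np.linalg.norm(c['position']-p0)).round(2))
```

```text
[0.86530531 0.49145784 0.09856935]
30 [-0.55  0.7   1.14  0.19  2.32 -0.83] 6.8924791667436875e-28 [ 1.   -0.01  0.1 ]
-30 [-0.55  0.7   1.14  0.19  2.32 -1.88] 1.1733142186575749e-17 [0.5  0.86 0.1 ]
60 [-0.55  0.7   1.14  0.19  2.32 -0.31] 2.4050496828901415e-19 [ 0.86 -0.5   0.1 ]
-60 [-0.55  0.7   1.14  0.19  2.32 -2.4 ] 1.3468870711293944e-15 [0.01 1.   0.1 ]
90 [-0.55  0.7   1.14  0.19  2.32  0.21] 1.9452936330859534e-27 [ 0.49 -0.87  0.1 ]
-90 [-0.55  0.7   1.14  0.19  2.32 -2.93] 5.519138552031629e-15 [-0.49  0.87  0.1 ]
```

View pics/s23.png

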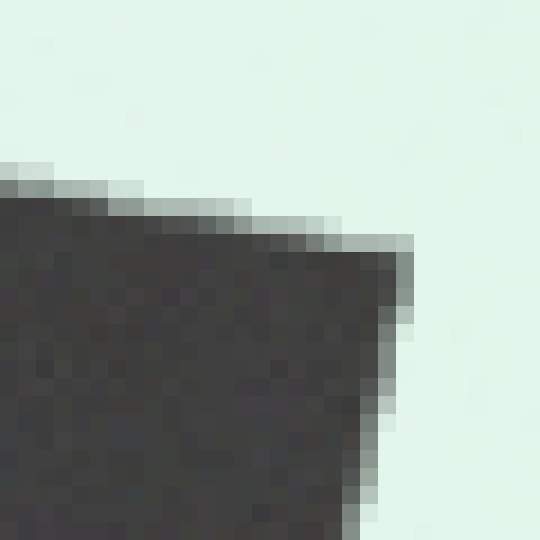

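```bash
python3 -m crank '[[[0,0,10],[0,0,0],20],[[0,0,10],[0,0,0],20],[[0,0,10],[0,0,0],20],[[0,0,0],[0,0,0],20],[[0,0,0],[0,0,0],20]]'
python3 - <<'E'
from st import *
R0,p0=cur();q=p0+R0.apply([0,0,.06]);b=proj('side',q)[0].astype(int);print(b)
im=camera('side')[:,:,::-1];c=im[b[1]-12:b[1]+18,b[0]-15:b[0]+15].astype(float)
c=np.clip(255*(c/170.)**.7,0,255).astype(np.uint8)
cv2.imwrite('pics/s24.png',cv2.resize(c,None,fx=18,fy=18,interpolation=cv2.INTER_CUBIC))
E
```

```text
t: 42.15
tcp_pos: [0.4442, -0.0819, 0.2695]
ee_rot: [-0.492, 0.503, 0.709, 0.05]
force: [0.2, 0.8, -2.2]
width: 0.319
[288 177]
```

View pics/s24.png

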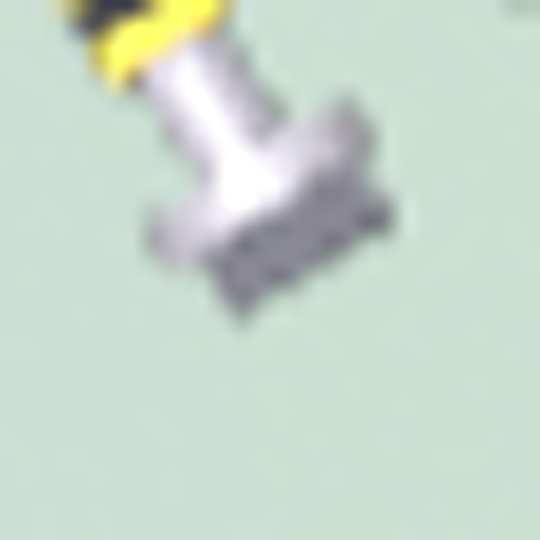

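```bash
cat >> st.py <<'E'
HEAD=dict(L=[.5465,.3322],M=[.5332,.2180],R=[.5199,.1038])
CA=dict(L=np.degrees(2.6933-.1157),M=np.degrees(2.7107-.1157),R=np.degrees(2.5065-.1157))
def drv(xy,yaw,zfoot): return frame([0,0,-1],ang(yaw)),np.array([*xy,zfoot+.0706])
E
python3 - <<'E'
from st import *
print(CA)
t=drv(HEAD['R'],CA['R'],.16);plan(*t,16);path(t,16)
E
```

```text
{'L': np.float64(147.685601272921), 'M': np.float64(148.68254783644863), 'R': np.float64(136.98274965987721)}
N 16 turn [2.14, -3.83, -6.59] shift [-3.7, 14.4, -0.7] |t| 14.9 |w| 7.9
0 [ 0.456 -0.078  0.261] [-0.51  0.71  1.11  0.15  2.31 -0.95] 5.6e-11
1 [ 0.467 -0.072  0.253] [-0.46  0.72  1.08  0.12  2.29 -1.06] 6.1e-11
2 [ 0.478 -0.065  0.247] [-0.42  0.71  1.06  0.08  2.26 -1.17] 8.0e-11
3 [ 0.489 -0.057  0.241] [-0.37  0.71  1.05  0.05  2.23 -1.28] 9.5e-11
4 [ 0.499 -0.047  0.236] [-0.33  0.69  1.05  0.02  2.19 -1.38] 1.0e-10
5 [ 0.509 -0.036  0.233] [-0.29  0.67  1.05  0.    2.14 -1.48] 1.5e-10
6 [ 0.517 -0.024  0.23 ] [-0.25  0.65  1.07 -0.02  2.08 -1.57] 2.6e-10
7 [ 0.523 -0.011  0.228] [-0.21  0.62  1.09 -0.03  2.02 -1.66] 4.6e-10
8 [0.529 0.003 0.227] [-0.18  0.58  1.13 -0.04  1.95 -1.75] 7.8e-10
9 [0.533 0.018 0.226] [-0.14  0.54  1.17 -0.05  1.88 -1.84] 1.3e-09
10 [0.535 0.032 0.226] [-0.11  0.49  1.22 -0.05  1.81 -1.93] 2.4e-09
11 [0.535 0.047 0.227] [-0.09  0.44  1.28 -0.05  1.73 -2.01] 4.8e-09
12 [0.534 0.062 0.228] [-0.06  0.39  1.34 -0.04  1.64 -2.1 ] 1.0e-08
13 [0.531 0.076 0.229] [-0.04  0.33  1.41 -0.04  1.56 -2.2 ] 3.2e-15
14 [0.526 0.09  0.23 ] [-0.02  0.27  1.48 -0.02  1.47 -2.3 ] 3.0e-14
15 [0.52  0.104 0.231] [-0.01  0.21  1.55  0.    1.38 -2.41] 4.2e-13
speed frac 0.3 worst 1.0143341476400982e-08
```

```bash
python3 -m crank '[[[2.14,-3.83,-6.59],[-3.7,14.4,-0.7],20],[[2.14,-3.83,-6.59],[-3.7,14.4,-0.7],20],[[2.14,-3.83,-6.59],[-3.7,14.4,-0.7],20],[[2.14,-3.83,-6.59],[-3.7,14.4,-0.7],20],[[2.14,-3.83,-6.59],[-3.7,14.4,-0.7],20],[[2.14,-3.83,-6.59],[-3.7,14.4,-0.7],20],[[2.14,-3.83,-6.59],[-3.7,14.4,-0.7],20],[[2.14,-3.83,-6.59],[-3.7,14.4,-0.7],20],[[2.14,-3.83,-6.59],[-3.7,14.4,-0.7],20],[[2.14,-3.83,-6.59],[-3.7,14.4,-0.7],20],[[2.14,-3.83,-6.59],[-3.7,14.4,-0.7],20],[[2.14,-3.83,-6.59],[-3.7,14.4,-0.7],20],[[2.14,-3.83,-6.59],[-3.7,14.4,-0.7],20],[[2.14,-3.83,-6.59],[-3.7,14.4,-0.7],20],[[2.14,-3.83,-6.59],[-3.7,14.4,-0.7],20],[[2.14,-3.83,-6.59],[-3.7,14.4,-0.7],20],[[0,0,0],[0,0,0],20],[[0,0,0],[0,0,0],20],[[0,0,0],[0,0,0],20]]'
python3 - <<'E'
from st import *
t=drv(HEAD['R'],CA['R'],.16);plan(*t,1);t=drv(HEAD['R'],CA['R'],.09);plan(*t,4)
crop('side','s25',200,290,190,270,7);crop('top','t25',140,240,130,220,6)
E
```

```text
t: 44.58
tcp_pos: [0.5202, 0.1036, 0.2291]
ee_rot: [-0.002, -0.397, 0.918, 0.001]
force: [0.3, -0.4, -2.2]
width: 0.321
N 1 turn [0.18, -0.16, -0.16] shift [0.1, 0.4, -1.5] |t| 1.6 |w| 0.3
N 4 turn [0.04, -0.04, -0.04] shift [-0.0, 0.1, 17.1] |t| 17.1 |w| 0.1
```

View pics/s25.png

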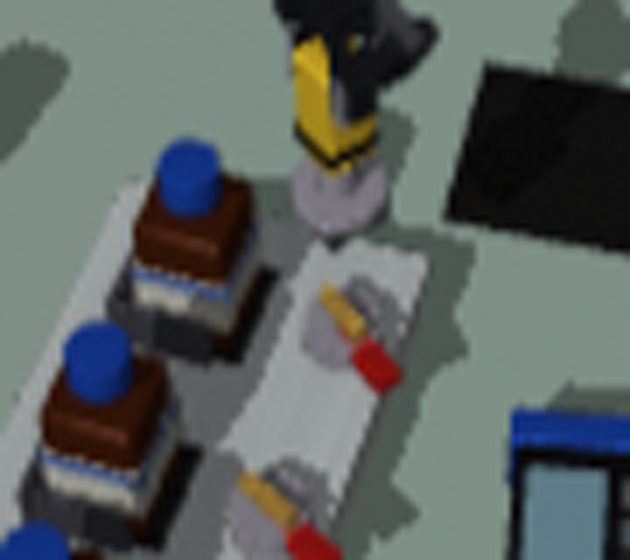

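View pics/t25.png

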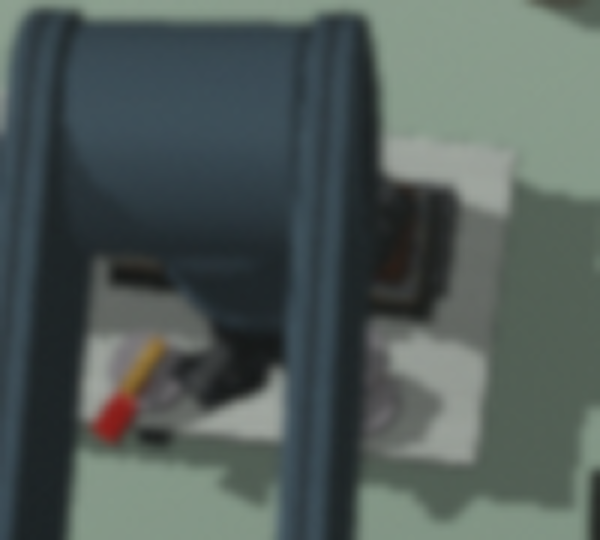

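```bash
cat >> st.py <<'E'
def drvpts():
    R0,p0=cur();f=p0+R0.apply([0,0,.0706]);u=R0.apply([0,0,-1]);xx=R0.apply([0,1,0]);yy=R0.apply([1,0,0])
    P=[f+u*.024+.024*(xx*np.cos(a)+yy*np.sin(a)) for a in np.linspace(0,6.28,24)]
    P+=[f+u*.12+.014*(a*xx+b*yy) for a in(-1,1) for b in(-1,1)]+[f+u*.05+.014*(a*xx+b*yy) for a in(-1,1) for b in(-1,1)]
    return f,np.array(P)
def clpts(n,thdeg):
    h=np.array([*HEAD[n],0]);a=ang(thdeg);b=np.array([-a[1],a[0],0])
    P=[h+a*s*.017+b*q*.004+UP*.08 for s in(-1,1) for q in(-1,1)]+[h+a*.043+b*q*.008+UP*.068 for q in(-1,1)]
    P+=[h+UP*.068+.021*(a*np.cos(t)+b*np.sin(t)) for t in np.linspace(0,6.28,24)]
    return np.array(P)
E
python3 - <<'E'
from st import *
f,P=drvpts();print(f)
P=np.r_[P,clpts('R',CA['R']),clpts('M',CA['M'])]
crop('side','s26',225,285,190,270,8,pts=proj('side',P))
E
```

```text
[0.5198941  0.10370938 0.15828391]
```

View pics/s26.png

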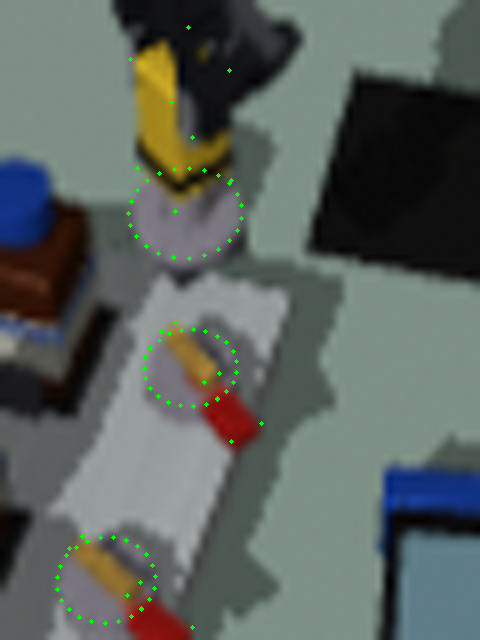

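```bash
python3 -m crank '[[[0,0,0],[0,0.2,17],20],[[0,0,0],[0,0,17],20],[[0,0,0],[0,0,17],20],[[0,0,0],[0,0,17],20],[[0,0,0],[0,0,5],20],[[0,0,0],[0,0,4],20],[[0,0,0],[0,0,0],20],[[0,0,0],[0,0,0],20]]'
python3 - <<'E'
from st import *
f,P=drvpts();print(f,state()['torque'].round(2))
t=drv(HEAD['R'],CA['R'],.068);plan(*t,1)
E
```

```text
t: 45.72
tcp_pos: [0.5197, 0.1043, 0.1529]
ee_rot: [-0.001, -0.398, 0.917, 0.001]
force: [-0.8, -0.5, -1.4]
width: 0.317
[0.51959395 0.10431621 0.08233387] [-0.   -0.06  0.03]
N 1 turn [0.1, -0.06, -0.09] shift [0.2, -0.5, 14.3] |t| 14.3 |w| 0.2
```

```bash
python3 -m crank '[[[0,0,0],[0,-0.4,3],20],[[0,0,0],[0,0,3],20],[[0,0,0],[0,0,3],20],[[0,0,0],[0,0,2],20],[[0,0,0],[0,0,0],20]]'
python3 - <<'E'
from st import *
f,P=drvpts();print(f,state()['torque'].round(2))
P=np.r_[P,clpts('R',CA['R'])]
crop('side','s27',225,285,190,270,8,pts=proj('side',P))
E
```

```text
t: 46.35
tcp_pos: [0.5194, 0.104, 0.1411]
ee_rot: [-0.002, -0.398, 0.917, 0.001]
force: [-0.1, 0.8, -1.5]
width: 0.318
[0.51914049 0.10404868 0.07048396] [-0.01 -0.06 -0.03]
```

View pics/s27.png

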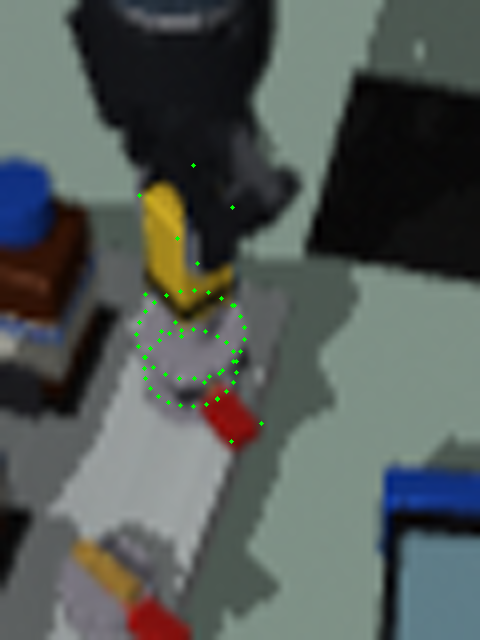

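```bash
python3 -m crank '[[[0,0,5],[0,0,1],20],[[0,0,9],[0,0,0],20],[[0,0,9],[0,0,0],20],[[0,0,9],[0,0,0],20],[[0,0,9],[0,0,0],20],[[0,0,9],[0,0,0],20],[[0,0,9],[0,0,0],20],[[0,0,9],[0,0,0],20],[[0,0,0],[0,0,0],20],[[0,0,0],[0,0,0],20]]'
python3 - <<'E'
from st import *
s=state();f,P=drvpts();print(f,s['torque'].round(2),s['force'].round(1),s['qpos'].round(2));R0,_=cur();y=R0.apply([0,1,0]);print(np.degrees(np.arctan2(y[1],y[0])))
crop('side','s28',225,285,190,270,8)
E
```

```text
t: 47.65
tcp_pos: [0.5197, 0.1041, 0.1404]
ee_rot: [-0.001, 0.182, 0.983, 0.0]
force: [0.2, 0.1, -1.8]
width: 0.319
[0.51950375 0.10416071 0.06983344] [-0.11 -0.09  0.02] [ 0.2  0.1 -1.8] [-0.01  0.28  1.68  0.    1.18 -1.22]
69.05505352309225
```

View pics/s28.png

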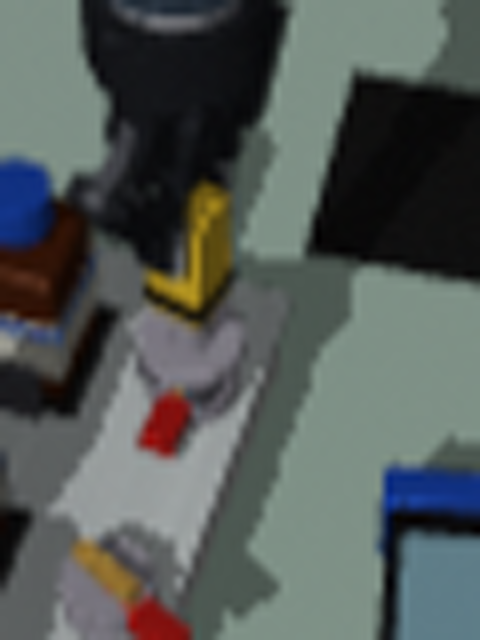

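```bash
python3 -m crank '[[[0,0,9],[0,0,0],20],[[0,0,9],[0,0,0],20],[[0,0,9],[0,0,0],20],[[0,0,9],[0,0,0],20],[[0,0,9],[0,0,0],20],[[0,0,9],[0,0,0],20],[[0,0,9],[0,0,0],20],[[0,0,9],[0,0,0],20],[[0,0,4],[0,0,0],20],[[0,0,4],[0,0,0],20],[[0,0,0],[0,0,0],20],[[0,0,0],[0,0,0],20]]'
cat > tq.py <<'E'
from st import *
import sys
s=state();f,P=drvpts();R0,_=cur();y=R0.apply([0,1,0]);print('foot',f.round(4),'tau',s['torque'].round(2),'F',s['force'].round(1),'q',s['qpos'].round(2),'yaw',round(float(np.degrees(np.arctan2(y[1],y[0]))),1))
E
python3 tq.py
```

```text
t: 49.2
tcp_pos: [0.5191, 0.1038, 0.1403]
ee_rot: [-0.001, 0.772, 0.636, -0.002]
force: [-1.4, -1.5, -1.0]
width: 0.321
foot [0.5188 0.1038 0.0697] tau [-0.52  0.6   0.07] F [-1.4 -1.5 -1. ] q [-0.01  0.28  1.68 -0.    1.18  0.18] yaw -11.0
```

```bash
python3 -m crank '[[[0,0,4],[0,0,0],20],[[0,0,0],[0,0,0],20]]'; python3 tq.py; python3 -m crank '[[[0,0,3],[0,0,0],20],[[0,0,0],[0,0,0],20]]'; python3 tq.py
python3 - <<'E'
from st import *
crop('side','s29',225,285,190,270,8)
E
```

```text
t: 49.45
tcp_pos: [0.5191, 0.1039, 0.1403]
ee_rot: [-0.001, 0.793, 0.609, -0.002]
force: [-3.0, -1.9, -0.2]
width: 0.314
foot [0.5188 0.1039 0.0697] tau [-0.56  0.61  0.1 ] F [-3.  -1.9 -0.2] q [-0.01  0.28  1.68  0.    1.18  0.25] yaw -15.0
t: 49.7
tcp_pos: [0.5191, 0.1039, 0.1403]
ee_rot: [-0.001, 0.809, 0.588, -0.002]
force: [-3.8, -2.6, -0.1]
width: 0.324
foot [0.5189 0.1039 0.0697] tau [-0.57  0.84  0.24] F [-3.8 -2.6 -0.1] q [-0.01  0.28  1.68  0.    1.18  0.3 ] yaw -18.0
```

View pics/s29.png

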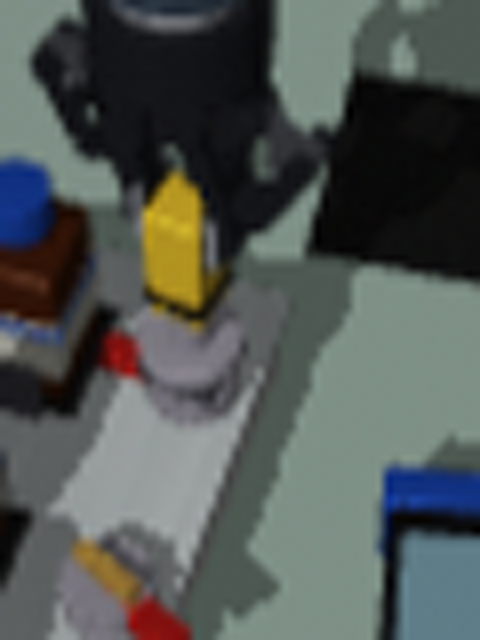

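```bash
python3 -m crank '[[[0,0,3],[0,0,0],20],[[0,0,0],[0,0,0],20],[[0,0,0],[0,0,0],20]]'; python3 tq.py; python3 -m crank '[[[0,0,-6],[0,0,0],20],[[0,0,-4],[0,0,0],20],[[0,0,0],[0,0,0],20]]'; python3 tq.py
```

```text
t: 50.12
tcp_pos: [0.5193, 0.1041, 0.1403]
ee_rot: [-0.001, 0.824, 0.567, -0.001]
force: [-3.0, -2.6, 1.6]
width: 0.319
foot [0.519  0.1041 0.0697] tau [-0.54  1.    1.11] F [-3.  -2.6  1.6] q [-0.01  0.28  1.68  0.    1.18  0.35] yaw -21.0
t: 50.5
tcp_pos: [0.5206, 0.1044, 0.1404]
ee_rot: [-0.001, 0.773, 0.635, 0.0]
force: [0.7, -0.5, -1.6]
width: 0.317
foot [0.5205 0.1045 0.0698] tau [-0.08 -0.06 -0.04] F [ 0.7 -0.5 -1.6] q [-0.01  0.28  1.68  0.    1.18  0.18] yaw -11.2
```

```bash
python3 -m crank '[[[0,0,0],[0,0,-8],20],[[0,0,0],[0,0,-12],20],[[0,0,0],[0,0,-20],20],[[0,0,0],[0,0,-20],20],[[0,0,0],[0,0,0],20],[[0,0,0],[0,0,0],20]]'
python3 - <<'E'
from st import *
crop('side','s30',190,290,190,290,6)
t=drv(HEAD['M'],CA['M'],.13);plan(*t,17);path(t,17,say=False)
E
```

```text
t: 51.25
tcp_pos: [0.5195, 0.1041, 0.2001]
ee_rot: [-0.001, 0.772, 0.635, -0.001]
force: [-1.4, -0.1, -2.2]
width: 0.319
N 17 turn [-0.0, -0.02, -9.4] shift [3.1, 9.0, -0.1] |t| 9.6 |w| 9.4
speed frac 0.41 worst 1.0485594306566648e-08
```

View pics/s30.png

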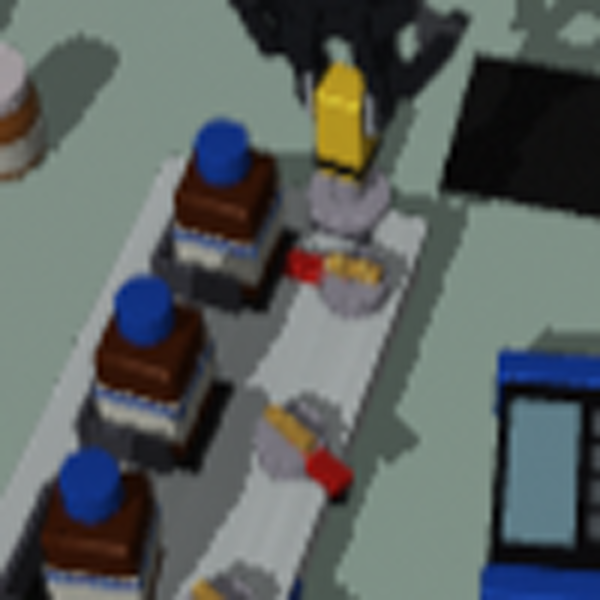

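Run:
```python
from st import *
R0,p0=cur();t=(R0,np.array([*HEAD['M'],.2006]));plan(*t,4)
t2=drv(HEAD['M'],CA['M'],.13);plan(*t2,16,start=t)
```

```text
N 4 turn [0.0, 0.0, 0.0] shift [28.6, -2.1, -0.2] |t| 28.7 |w| 0.0
N 16 turn [-0.01, -0.02, -9.99] shift [-0.0, 0.0, 0.0] |t| 0.0 |w| 10.0
```

```bash
python3 -m crank '[[[0,0,0],[28.6,-2.1,-0.2],20],[[0,0,0],[28.6,-2.1,-0.2],20],[[0,0,0],[28.6,-2.1,-0.2],20],[[0,0,0],[28.6,-2.1,-0.2],20],[[0,0,-10],[0,0,0],20],[[0,0,-10],[0,0,0],20],[[0,0,-10],[0,0,0],20],[[0,0,-10],[0,0,0],20],[[0,0,-10],[0,0,0],20],[[0,0,-10],[0,0,0],20],[[0,0,-10],[0,0,0],20],[[0,0,-10],[0,0,0],20],[[0,0,-10],[0,0,0],20],[[0,0,-10],[0,0,0],20],[[0,0,-10],[0,0,0],20],[[0,0,-10],[0,0,0],20],[[0,0,-10],[0,0,0],20],[[0,0,-10],[0,0,0],20],[[0,0,-10],[0,0,0],20],[[0,0,-10],[0,0,0],20]]'
python3 -m crank '[[[0,0,0],[0,0,0],20],[[0,0,0],[0,0,0],20]]'
python3 - <<'E'
from st import *
t=drv(HEAD['M'],CA['M'],.13);plan(*t,1)
f,P=drvpts();P=np.r_[P,clpts('M',CA['M'])]
crop('side','s31',205,275,205,285,8,pts=proj('side',P))
t=drv(HEAD['M'],CA['M'],.083);plan(*t,3)
E
python3 tq.py
```

```text
t: 53.8
tcp_pos: [0.533, 0.2178, 0.1999]
ee_rot: [-0.002, -0.494, 0.869, 0.001]
force: [-0.7, -0.2, -1.8]
width: 0.318
t: 54.05
tcp_pos: [0.5333, 0.2178, 0.2006]
ee_rot: [-0.002, -0.49, 0.872, 0.001]
force: [0.8, -0.5, -1.9]
width: 0.316
N 1 turn [0.21, -0.11, 0.01] shift [-0.1, 0.2, -0.0] |t| 0.2 |w| 0.2
N 3 turn [0.07, -0.03, 0.02] shift [-0.0, 0.0, 15.7] |t| 15.7 |w| 0.1
foot [0.5331 0.2179 0.1301] tau [ 0.01 -0.    0.  ] F [ 0.8  0.6 -0.9] q [ 0.19  0.31  1.48  0.    1.35 -2.4 ] yaw 148.7
```

View pics/s31.png

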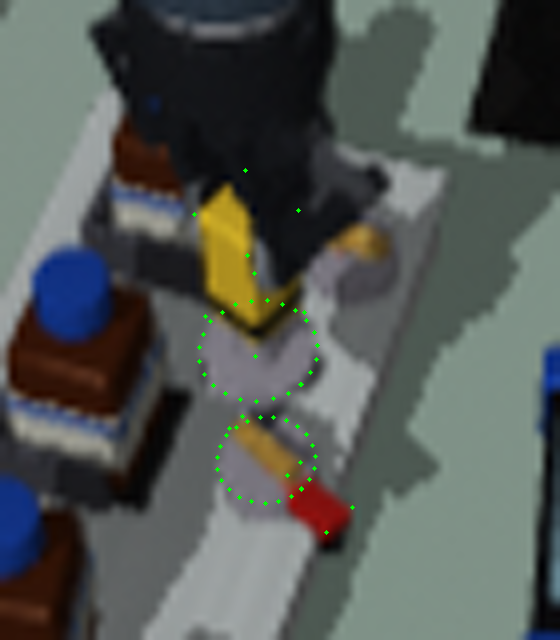

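```bash
python3 -m crank '[[[0,0,0],[0,0,15.7],20],[[0,0,0],[0,0,15.7],20],[[0,0,0],[0,0,15.7],20],[[0,0,0],[0,0,0],20],[[0,0,0],[0,0,0],20]]'; python3 tq.py
python3 -m crank '[[[0,0,0],[0,0,3],20],[[0,0,0],[0,0,3],20],[[0,0,0],[0,0,3],20],[[0,0,0],[0,0,3],20],[[0,0,0],[0,0,0],20],[[0,0,0],[0,0,0],20]]';python3 tq.py
```

```text
t: 54.72
tcp_pos: [0.5335, 0.2179, 0.1541]
ee_rot: [-0.001, -0.492, 0.871, 0.001]
force: [0.3, 0.1, -2.2]
width: 0.315
foot [0.5333 0.2179 0.0835] tau [ 0.04 -0.02  0.03] F [ 0.3  0.1 -2.2] q [ 0.19  0.35  1.55  0.    1.24 -2.41] yaw 148.9
t: 55.48
tcp_pos: [0.5334, 0.2179, 0.1421]
ee_rot: [-0.001, -0.492, 0.871, 0.001]
force: [0.2, -0.5, -2.0]
width: 0.317
foot [0.5332 0.2179 0.0715] tau [0.   0.1  0.01] F [ 0.2 -0.5 -2. ] q [ 0.19  0.36  1.57  0.    1.22 -2.41] yaw 148.9
```

```bash
python3 -m crank '[[[0,0,5],[0,0,1],20],[[0,0,9],[0,0,0],20],[[0,0,9],[0,0,0],20],[[0,0,9],[0,0,0],20],[[0,0,9],[0,0,0],20],[[0,0,9],[0,0,0],20],[[0,0,9],[0,0,0],20],[[0,0,9],[0,0,0],20],[[0,0,9],[0,0,0],20],[[0,0,9],[0,0,0],20],[[0,0,9],[0,0,0],20],[[0,0,9],[0,0,0],20],[[0,0,9],[0,0,0],20],[[0,0,9],[0,0,0],20],[[0,0,9],[0,0,0],20],[[0,0,9],[0,0,0],20],[[0,0,9],[0,0,0],20],[[0,0,9],[0,0,0],20],[[0,0,0],[0,0,0],20],[[0,0,0],[0,0,0],20]]'; python3 tq.py
python3 - <<'E'
from st import *
crop('side','s32',205,275,205,285,8)
E
```

```text
t: 57.98
tcp_pos: [0.5336, 0.2177, 0.1411]
ee_rot: [-0.001, 0.76, 0.65, -0.001]
force: [-1.5, -1.9, -2.5]
width: 0.317
foot [0.5334 0.2177 0.0705] tau [-0.32  0.2   0.04] F [-1.5 -1.9 -2.5] q [0.19 0.36 1.57 0.   1.21 0.35] yaw -8.9
```

View pics/s32.png

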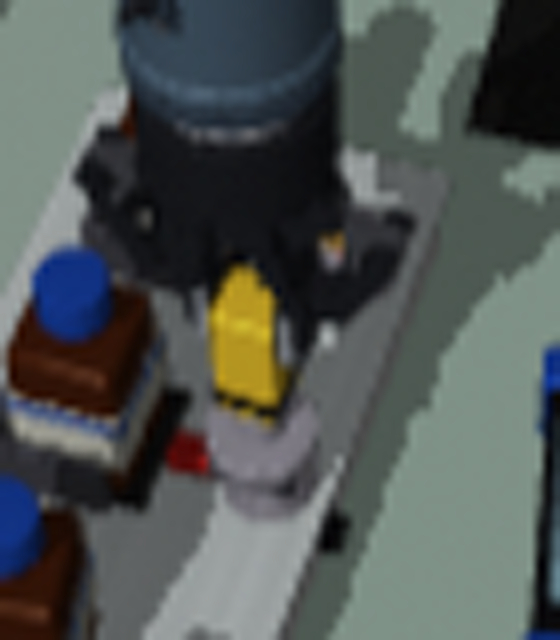

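```bash
python3 -m crank '[[[0,0,5],[0,0,0],20],[[0,0,4],[0,0,0],20],[[0,0,0],[0,0,0],20],[[0,0,0],[0,0,0],20]]'; python3 tq.py; python3 -m crank '[[[0,0,3],[0,0,0],20],[[0,0,0],[0,0,0],20],[[0,0,0],[0,0,0],20]]'; python3 tq.py
```

```text
t: 58.52
tcp_pos: [0.5335, 0.2176, 0.141]
ee_rot: [-0.001, 0.809, 0.588, -0.001]
force: [-2.0, -1.8, -2.1]
width: 0.316
foot [0.5333 0.2176 0.0704] tau [-0.61  0.24  0.22] F [-2.  -1.8 -2.1] q [0.19 0.36 1.57 0.   1.21 0.51] yaw -18.0
t: 58.9
tcp_pos: [0.5335, 0.2177, 0.1411]
ee_rot: [-0.001, 0.824, 0.567, -0.001]
force: [-0.8, -3.0, -1.5]
width: 0.323
foot [0.5333 0.2177 0.0705] tau [-0.7   0.12  1.12] F [-0.8 -3.  -1.5] q [0.19 0.36 1.57 0.   1.21 0.56] yaw -21.0
```

```bash
python3 -m crank '[[[0,0,-6],[0,0,0],20],[[0,0,-4],[0,0,0],20],[[0,0,0],[0,0,0],20],[[0,0,0],[0,0,-8],20],[[0,0,0],[0,0,-12],20],[[0,0,0],[0,0,-20],20],[[0,0,0],[0,0,-20],20],[[0,0,0],[0,0,0],20],[[0,0,0],[0,0,0],20]]'; python3 tq.py
python3 - <<'E'
from st import *
R0,p0=cur();t=(R0,np.array([*HEAD['L'],.2006]));plan(*t,4)
t2=drv(HEAD['L'],CA['L'],.13);plan(*t2,16,start=t)
crop('side','s33',180,280,210,310,6)
E
```

```text
t: 60.02
tcp_pos: [0.5333, 0.2179, 0.2008]
ee_rot: [-0.001, 0.772, 0.635, -0.001]
force: [0.0, 0.2, -1.6]
width: 0.319
foot [0.5331 0.2179 0.1302] tau [-0.04 -0.   -0.  ] F [ 0.   0.2 -1.6] q [0.19 0.31 1.48 0.   1.35 0.39] yaw -11.1
N 4 turn [0.0, 0.0, 0.0] shift [28.7, -2.3, 0.0] |t| 28.8 |w| 0.0
N 16 turn [-0.0, -0.02, -9.93] shift [-0.0, 0.0, 0.0] |t| 0.0 |w| 9.9
```

View pics/s33.png

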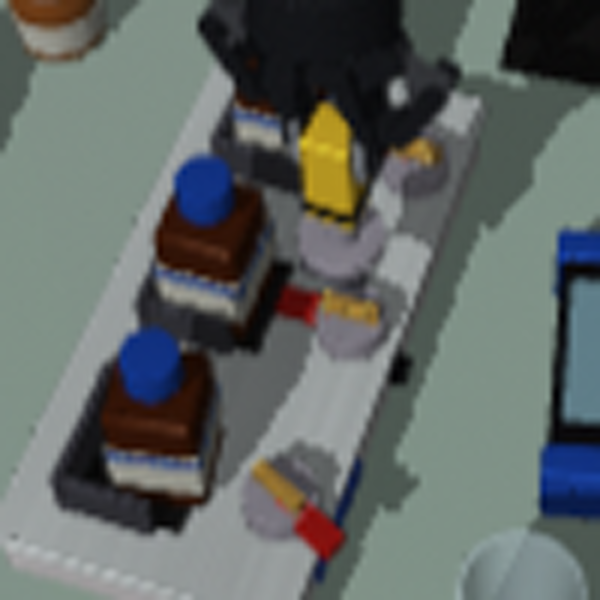

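Run:
```python
from st import *
im=camera('side')[:,:,::-1];it=camera('top')[:,:,::-1]
P=[]
for n in 'LMR':
    X=ang(XS);Rb=frame(UP,[-X[1],X[0],0]);P+=list(upts(Rb,np.array([*PL[n][:2],.05])))
crop('side','s34',180,260,220,310,7,im,pts=proj('side',P));crop('top','t34',85,225,110,210,5,it,pts=proj('top',P))
```

```text
(no output)
```

View pics/s34.png

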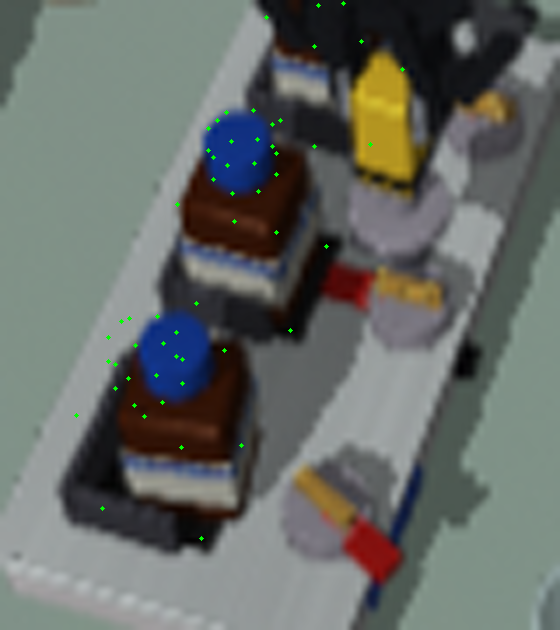

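View pics/t34.png

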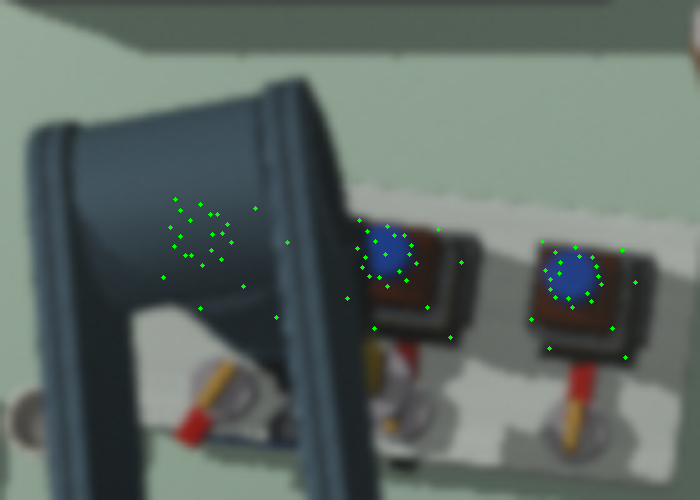

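Run:
```python
from st import *
im=camera('side')[:,:,::-1]
crop('side','s35',185,225,258,302,14,im)
```

```text
(no output)
```

View pics/s35.png

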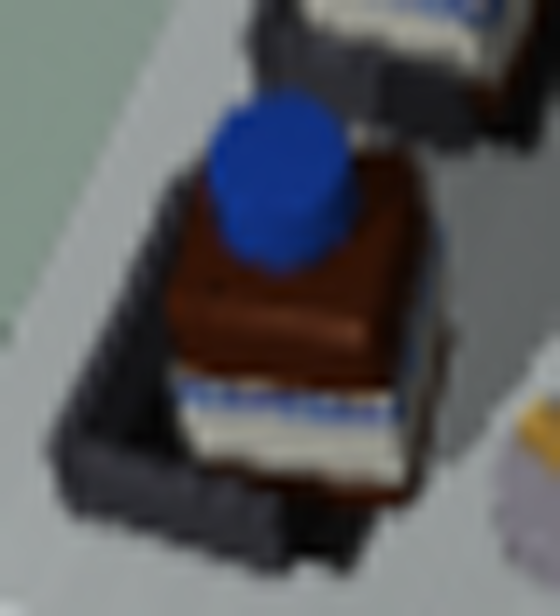

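```bash
cat > fitL.py <<'E'
from st import *
def model(p):
    X=ang(np.degrees(p[2]));Rb=frame(UP,[-X[1],X[0],0]);b=np.array([p[0],p[1],.05])
    cap=np.array([[.016*np.cos(t),.016*np.sin(t),z] for z in(.098,.122) for t in np.linspace(0,6.28,40)])
    c=proj('side',Rb.apply(cap)+b)
    # columns of Rb: x=y×z -> check
    n=np.array([-X[1],X[0],0]);
    A=b-X*.025+n*.025;B=b+X*.025+n*.025
    return c,proj('side',[A,B,A+UP*.09,B+UP*.09,b-X*.025-n*.025+UP*.09])
E
python3 - <<'E'
from fitL import *
bb=c2([(210,92),(355,270)],185,258,14).ravel()
A=c2((410,507),185,258,14);sl=np.arctan2(22,195)
def res(p):
    c,q=model(p);d=q[1]-q[0];a=np.arctan2(-d[1],-d[0])
    return np.r_[c.min(0)-bb[:2],c.max(0)-bb[2:],q[0]-A,(a-sl)*15]
r=least_squares(res,[.61,.33,-.1157]);print(r.x,np.degrees(r.x[2]),r.fun.round(2))
S=shk([.6107,.209,-.1157])
d=r.x[:2]-np.array(PL['L'][:2]);c,s=np.cos(-.1157),np.sin(-.1157);print('in place frame mm',(np.array([c*d[0]+s*d[1],-s*d[0]+c*d[1]])*1000).round(1))
c,q=model(r.x);crop('side','s36',185,225,258,302,14,pts=list(c[::3])+list(q))
E
```

```text
Traceback (most recent call last):
NameError: name 'c2' is not defined. Did you mean: 'cv2'?
```

```bash
sed -i 's/^from st import \*/from st import *\nfrom fit import c2,shk/' fitL.py
python3 - <<'E'
from fitL import *
bb=c2([(210,92),(355,270)],185,258,14).ravel()
A=c2((410,507),185,258,14);sl=np.arctan2(22,195)
def res(p):
    c,q=model(p);d=q[1]-q[0];a=np.arctan2(-d[1],-d[0])
    return np.r_[c.min(0)-bb[:2],c.max(0)-bb[2:],q[0]-A,(a-sl)*15]
r=least_squares(res,[.61,.33,-.1157]);print(r.x,np.degrees(r.x[2]),r.fun.round(2))
d=r.x[:2]-np.array(PL['L'][:2]);c,s=np.cos(-.1157),np.sin(-.1157);print('in place frame mm',(np.array([c*d[0]+s*d[1],-s*d[0]+c*d[1]])*1000).round(1))
c,q=model(r.x);crop('side','s36',185,225,258,302,14,pts=list(c[::3])+list(q))
E
```

```text
[0.6121428  0.31754576 0.07689734] 4.4058931080141255 [-0.61 -0.55  0.26 -0.19  0.38  0.73 -0.08]
in place frame mm [-11.1  -7. ]
```

View pics/s36.png

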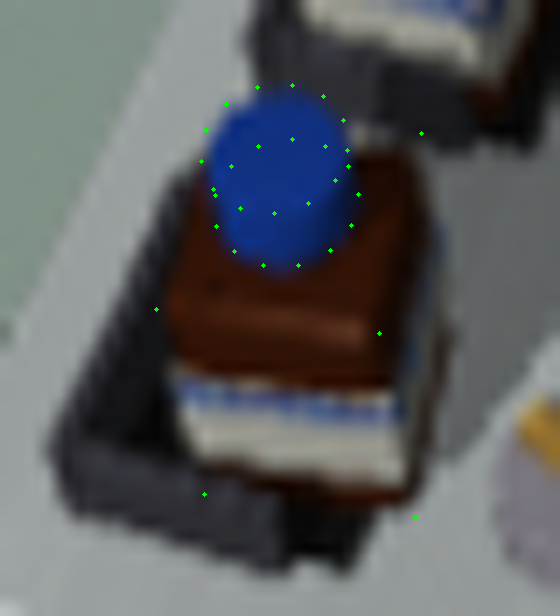

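```bash
python3 -m crank '[[[0,0,-4.5],[0,0,0],20],[[0,0,0],[0,0,15.7],20],[[0,0,0],[0,0,15.7],20],[[0,0,0],[0,0,15.7],20],[[0,0,0],[0,0,0],20],[[0,0,0],[0,0,3],20],[[0,0,0],[0,0,3],20],[[0,0,0],[0,0,3],20],[[0,0,0],[0,0,3],20],[[0,0,0],[0,0,1],20],[[0,0,0],[0,0,0],20]]'; python3 tq.py
```

```text
t: 61.65
tcp_pos: [0.5333, 0.2179, 0.1409]
ee_rot: [-0.001, 0.747, 0.665, -0.001]
force: [0.6, -0.0, -0.5]
width: 0.319
foot [0.5331 0.2179 0.0703] tau [-0.04  0.    0.06] F [ 0.6 -0.  -0.5] q [0.19 0.36 1.57 0.   1.21 0.31] yaw -6.6
```

```bash
python3 -m crank '[[[0,0,-5],[0,0,0],20],[[0,0,-9],[0,0,0],20],[[0,0,-9],[0,0,0],20],[[0,0,-9],[0,0,0],20],[[0,0,-9],[0,0,0],20],[[0,0,-9],[0,0,0],20],[[0,0,-9],[0,0,0],20],[[0,0,-9],[0,0,0],20],[[0,0,-9],[0,0,0],20],[[0,0,-9],[0,0,0],20],[[0,0,-9],[0,0,0],20],[[0,0,-9],[0,0,0],20],[[0,0,-9],[0,0,0],20],[[0,0,-9],[0,0,0],20],[[0,0,-9],[0,0,0],20],[[0,0,-9],[0,0,0],20],[[0,0,-9],[0,0,0],20],[[0,0,-5],[0,0,0],20],[[0,0,0],[0,0,0],20]]'; python3 tq.py
python3 -m crank '[[[0,0,4],[0,0,0],20],[[0,0,3],[0,0,0],20],[[0,0,0],[0,0,-8],20],[[0,0,0],[0,0,-12],20],[[0,0,0],[0,0,-20],20],[[0,0,0],[0,0,-20],20],[[0,0,0],[0,0,0],20],[[0,0,0],[0,0,0],20]]'; python3 tq.py
python3 - <<'E'
from st import *
R0,p0=cur();t=(R0,np.array([*HEAD['R'],.2006]));plan(*t,4)
t2=drv(HEAD['R'],XS,.13);plan(*t2,16,start=t)
crop('side','s37',180,290,190,300,6)
E
```

```text
t: 64.03
tcp_pos: [0.5329, 0.2189, 0.141]
ee_rot: [-0.001, -0.48, 0.877, 0.002]
force: [-0.6, 3.9, -3.0]
width: 0.318
foot [0.5327 0.2191 0.0704] tau [ 0.85  0.11 -0.01] F [-0.6  3.9 -3. ] q [ 0.19  0.36  1.57  0.    1.21 -2.38] yaw 147.3
t: 65.03
tcp_pos: [0.5333, 0.2177, 0.2007]
ee_rot: [-0.001, -0.426, 0.905, 0.001]
force: [0.6, -0.9, -1.3]
width: 0.318
foot [0.5331 0.2178 0.1301] tau [0.01 0.01 0.  ] F [ 0.6 -0.9 -1.3] q [ 0.19  0.31  1.48  0.    1.35 -2.26] yaw 140.4
N 4 turn [0.0, 0.0, 0.0] shift [24.1, -15.6, 0.0] |t| 28.7 |w| 0.0
N 16 turn [-0.01, -0.02, 9.19] shift [0.0, -0.0, 0.0] |t| 0.0 |w| 9.2
```

View pics/s37.png

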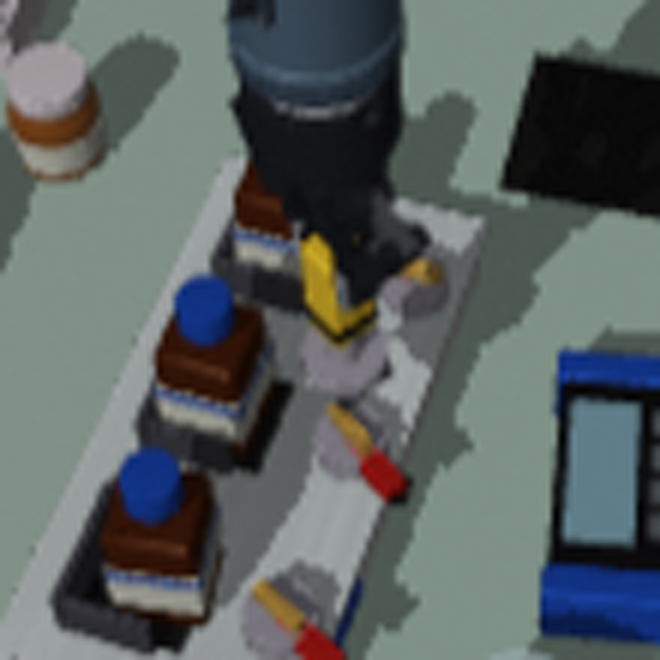

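```bash
python3 -m crank '[[[0,0,0],[24.1,-15.6,0],20],[[0,0,0],[24.1,-15.6,0],20],[[0,0,0],[24.1,-15.6,0],20],[[0,0,0],[24.1,-15.6,0],20],[[0,0,9.2],[0,0,0],20],[[0,0,9.2],[0,0,0],20],[[0,0,9.2],[0,0,0],20],[[0,0,9.2],[0,0,0],20],[[0,0,9.2],[0,0,0],20],[[0,0,9.2],[0,0,0],20],[[0,0,9.2],[0,0,0],20],[[0,0,9.2],[0,0,0],20],[[0,0,9.2],[0,0,0],20],[[0,0,9.2],[0,0,0],20],[[0,0,9.2],[0,0,0],20],[[0,0,9.2],[0,0,0],20],[[0,0,9.2],[0,0,0],20],[[0,0,9.2],[0,0,0],20],[[0,0,9.2],[0,0,0],20],[[0,0,9.2],[0,0,0],20]]'
python3 -m crank '[[[0,0,0],[0,0,0],20],[[0,0,0],[0,0,0],20],[[0,0,0],[0,0,15.7],20],[[0,0,0],[0,0,15.7],20],[[0,0,0],[0,0,15.7],20],[[0,0,0],[0,0,0],20],[[0,0,0],[0,0,0],20]]'
python3 tq.py
```

```text
t: 67.58
tcp_pos: [0.5195, 0.1038, 0.1999]
ee_rot: [-0.002, 0.75, 0.662, -0.002]
force: [-0.8, 0.2, -2.1]
width: 0.317
t: 68.45
tcp_pos: [0.5202, 0.1038, 0.1539]
ee_rot: [-0.001, 0.748, 0.664, -0.001]
force: [0.2, -0.2, -1.3]
width: 0.321
foot [0.52   0.1039 0.0833] tau [-0.03 -0.03 -0.02] F [ 0.2 -0.2 -1.3] q [-0.01  0.27  1.66  0.    1.21  0.1 ] yaw -6.8
```

```bash
python3 -m crank '[[[0,0,0],[0,0,3],20],[[0,0,0],[0,0,3],20],[[0,0,0],[0,0,3],20],[[0,0,0],[0,0,3],20],[[0,0,0],[0,0,1],20],[[0,0,0],[0,0,0],20]]'; python3 tq.py
python3 -m crank '[[[0,0,-5],[0,0,0],20],[[0,0,-9],[0,0,0],20],[[0,0,-9],[0,0,0],20],[[0,0,-9],[0,0,0],20],[[0,0,-9],[0,0,0],20],[[0,0,-9],[0,0,0],20],[[0,0,-9],[0,0,0],20],[[0,0,-9],[0,0,0],20],[[0,0,-9],[0,0,0],20],[[0,0,-9],[0,0,0],20],[[0,0,-9],[0,0,0],20],[[0,0,-9],[0,0,0],20],[[0,0,-9],[0,0,0],20],[[0,0,-9],[0,0,0],20],[[0,0,-9],[0,0,0],20],[[0,0,-9],[0,0,0],20],[[0,0,-9],[0,0,0],20],[[0,0,-5],[0,0,0],20],[[0,0,0],[0,0,0],20]]'; python3 tq.py
```

```text
t: 69.2
tcp_pos: [0.5199, 0.1038, 0.1407]
ee_rot: [-0.001, 0.748, 0.664, -0.001]
force: [0.7, 0.6, -2.1]
width: 0.32
foot [0.5197 0.1039 0.0701] tau [-0.02 -0.07 -0.02] F [ 0.7  0.6 -2.1] q [-0.01  0.28  1.68  0.    1.18  0.11] yaw -6.8
t: 71.58
tcp_pos: [0.5195, 0.1048, 0.1408]
ee_rot: [-0.001, -0.478, 0.878, 0.002]
force: [-1.0, 2.9, -1.4]
width: 0.318
foot [0.5192 0.1049 0.0702] tau [ 0.82  0.14 -0.  ] F [-1.   2.9 -1.4] q [-0.01  0.28  1.68  0.    1.18 -2.58] yaw 147.1
```

```bash
python3 -m crank '[[[0,0,4],[0,0,0],20],[[0,0,3],[0,0,0],20],[[0,0,0],[0,0,-8],20],[[0,0,0],[0,0,-12],20],[[0,0,0],[0,0,-20],20],[[0,0,0],[0,0,-20],20],[[0,0,0],[0,0,0],20],[[0,0,0],[0,0,0],20]]'; python3 tq.py
python3 - <<'E'
from st import *
t=drv([.428,-.077],90,.06);plan(*t,9);path(t,9,say=False)
crop('side','s38',180,290,190,300,6)
E
```

```text
t: 72.58
tcp_pos: [0.5199, 0.1038, 0.2006]
ee_rot: [-0.001, -0.424, 0.906, 0.001]
force: [0.2, -0.0, -2.3]
width: 0.316
foot [0.5197 0.1038 0.13  ] tau [-0.01 -0.03  0.  ] F [ 0.2 -0.  -2.3] q [-0.01  0.23  1.6   0.    1.32 -2.46] yaw 140.2
N 9 turn [0.01, -0.02, 5.58] shift [19.0, -13.4, 7.8] |t| 24.5 |w| 5.6
speed frac 0.15 worst 1.7010601241810477e-09
```

View pics/s38.png

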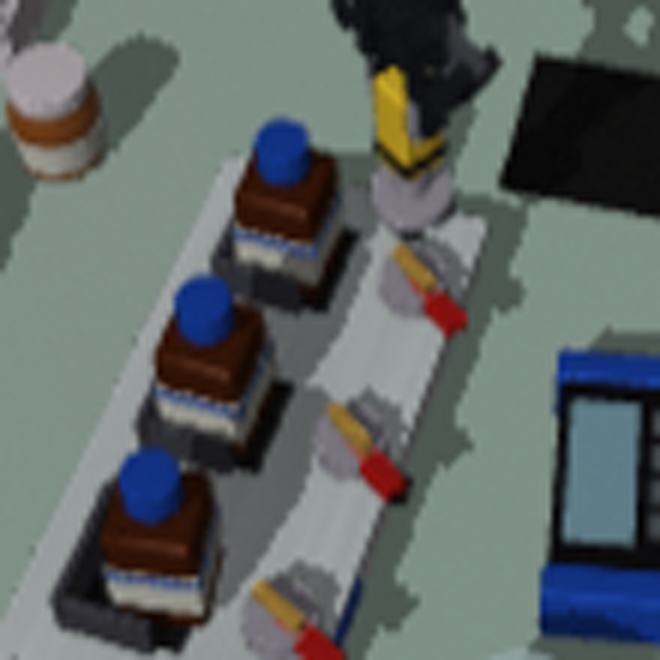

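```bash
python3 -m crank '[[[0,0,5.58],[19,-13.4,7.8],20],[[0,0,5.58],[19,-13.4,7.8],20],[[0,0,5.58],[19,-13.4,7.8],20],[[0,0,5.58],[19,-13.4,7.8],20],[[0,0,5.58],[19,-13.4,7.8],20],[[0,0,5.58],[19,-13.4,7.8],20],[[0,0,5.58],[19,-13.4,7.8],20],[[0,0,5.58],[19,-13.4,7.8],20],[[0,0,5.58],[19,-13.4,7.8],20],[[0,0,0],[0,0,0],20],[[0,0,0],[0,0,0],20]]'; python3 tq.py
python3 - <<'E'
from st import *
f,P=drvpts();crop('side','s39',245,325,170,250,7,pts=proj('side',P))
t=drv([.428,-.077],90,.006);plan(*t,4)
E
```

```text
t: 74.0
tcp_pos: [0.4285, -0.0767, 0.1308]
ee_rot: [-0.001, -0.0, 1.0, 0.0]
force: [0.3, -0.1, -1.3]
width: 0.316
foot [ 0.4283 -0.0766  0.0602] tau [ 0.04 -0.07  0.01] F [ 0.3 -0.1 -1.3] q [-0.43  0.13  1.91 -0.    1.1  -2.  ] yaw 90.0
N 4 turn [0.01, -0.04, 0.01] shift [0.2, -0.1, 13.6] |t| 13.6 |w| 0.0
```

View pics/s39.png

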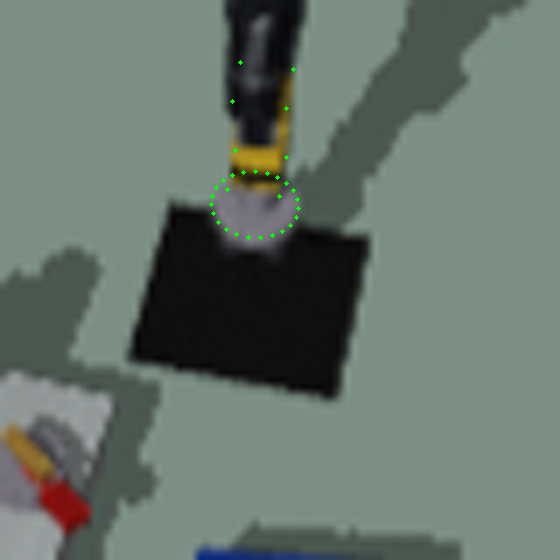

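```bash
python3 -m crank '[[[0,0,0],[0,0,13.6],20],[[0,0,0],[0,0,13.6],20],[[0,0,0],[0,0,13.6],20],[[0,0,0],[0,0,12],20],[[0,0,0],[0,0,2],20],[[0,0,0],[0,0,1.5],20],[[0,0,0],[0,0,0],20],[[0,0,0],[0,0,0],20]]'; python3 tq.py
```

```text
t: 75.05
tcp_pos: [0.4283, -0.077, 0.0749]
ee_rot: [-0.001, 0.0, 1.0, -0.0]
force: [1.3, -0.7, -2.5]
width: 0.315
foot [ 0.4282 -0.077   0.0043] tau [-0.02 -0.01 -0.02] F [ 1.3 -0.7 -2.5] q [-0.43  0.21  1.98 -0.    0.96 -2.  ] yaw 90.0
```

```bash
python3 -m crank '[[[0,0,0],[0,0,0.8],20],[[0,0,0],[0,0,0],20],[[0,0,0],[0,0,0],60],[[0,0,0],[0,0,0],60],[[0,0,0],[0,0,0],60],[[0,0,0],[0,0,0],60],[[0,0,0],[0,0,-20],60],[[0,0,0],[0,0,-30],60],[[0,0,0],[0,0,-40],60],[[0,0,0],[0,0,-50],60],[[0,0,0],[0,0,-40],60],[[0,0,0],[0,0,0],85]]'
python3 - <<'E'
from st import *
crop('side','s40',180,340,150,310,4);crop('top','t40',95,295,110,260,4)
print(state()['qpos'].round(2))
E
```

```text
t: 76.55
tcp_pos: [0.4304, -0.0777, 0.257]
ee_rot: [0.002, 0.0, 1.0, -0.001]
force: [0.8, 0.4, -0.8]
width: 0.889
[-0.43  0.02  1.71 -0.    1.41 -2.  ]
```

View pics/s40.png

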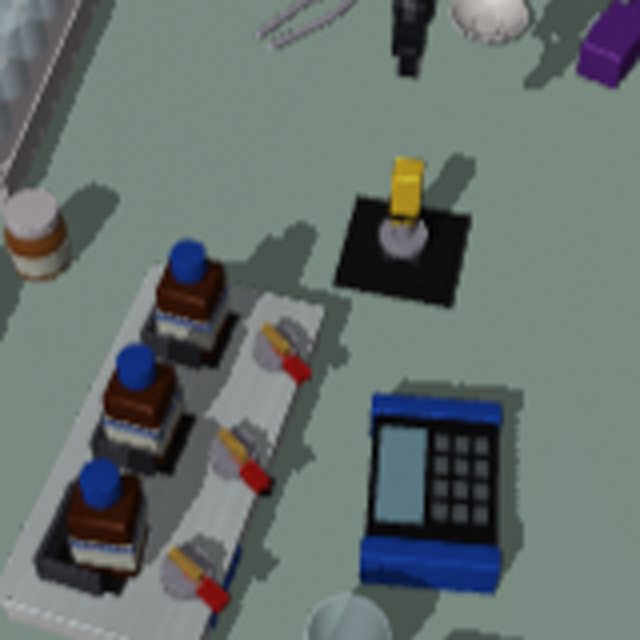

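View pics/t40.png

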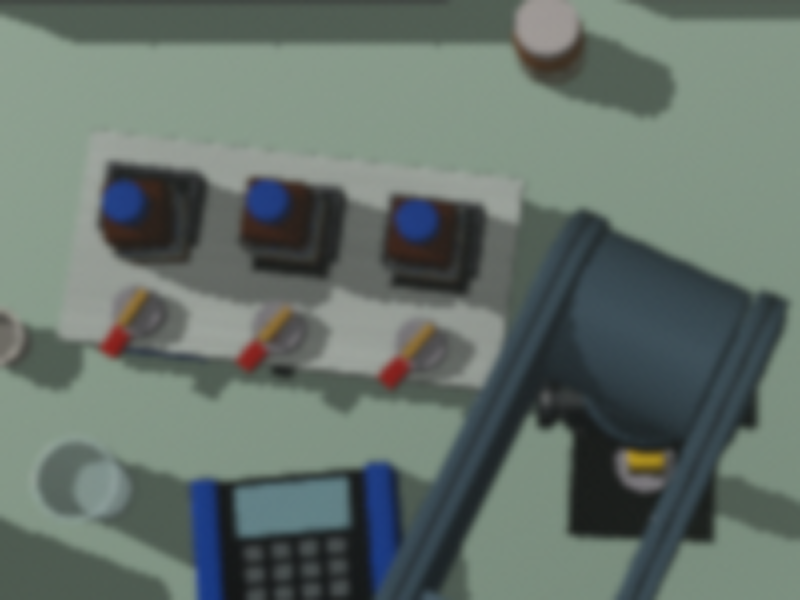

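```bash
cat >> st.py <<'E'
def bot(xy,yaw,z): return frame([0,0,-1],ang(yaw)),np.array([*xy,z])
E
python3 - <<'E'
from st import *
R0,p0=cur();print(p0)
t=bot([.6125,.3175],94.4,.215);plan(*t,12);path(t,12)
E
```

```text
[ 0.42831014 -0.0768144   0.25340606]
N 12 turn [0.0, -0.02, -0.37] shift [-16.5, 32.3, 3.2] |t| 36.4 |w| 0.4
0 [ 0.445 -0.045  0.25 ] [-0.35  0.05  1.69 -0.    1.41 -1.93] 3.6e-10
1 [ 0.461 -0.012  0.247] [-0.27  0.07  1.67  0.    1.4  -1.85] 3.6e-10
2 [0.477 0.02  0.244] [-0.19  0.11  1.64  0.    1.4  -1.78] 4.6e-10
3 [0.493 0.053 0.241] [-0.12  0.14  1.61  0.    1.39 -1.72] 6.6e-10
4 [0.509 0.086 0.237] [-0.05  0.18  1.57  0.    1.39 -1.65] 1.1e-09
5 [0.524 0.119 0.234] [ 0.01  0.22  1.53  0.    1.4  -1.6 ] 1.8e-09
6 [0.539 0.151 0.231] [ 0.07  0.27  1.48  0.    1.4  -1.54] 3.2e-09
7 [0.554 0.184 0.228] [ 0.13  0.31  1.42  0.    1.41 -1.49] 6.1e-09
8 [0.569 0.218 0.225] [ 0.18  0.36  1.36  0.    1.42 -1.45] 1.2e-08
9 [0.584 0.251 0.221] [ 0.23  0.41  1.3   0.    1.44 -1.41] 8.9e-15
10 [0.598 0.284 0.218] [ 0.27  0.46  1.23  0.    1.46 -1.37] 5.7e-14
11 [0.613 0.318 0.215] [ 0.32  0.51  1.15  0.    1.48 -1.33] 3.9e-13
speed frac 0.26 worst 1.1928785184183916e-08
```

```bash
python3 -m crank '[[[0,0,-0.37],[-16.5,32.3,3.2],80],[[0,0,-0.37],[-16.5,32.3,3.2],80],[[0,0,-0.37],[-16.5,32.3,3.2],80],[[0,0,-0.37],[-16.5,32.3,3.2],80],[[0,0,-0.37],[-16.5,32.3,3.2],80],[[0,0,-0.37],[-16.5,32.3,3.2],80],[[0,0,-0.37],[-16.5,32.3,3.2],80],[[0,0,-0.37],[-16.5,32.3,3.2],80],[[0,0,-0.37],[-16.5,32.3,3.2],80],[[0,0,-0.37],[-16.5,32.3,3.2],80],[[0,0,-0.37],[-16.5,32.3,3.2],80],[[0,0,-0.37],[-16.5,32.3,3.2],80],[[0,0,0],[0,0,0],80],[[0,0,0],[0,0,0],80]]'
python3 - <<'E'
from st import *
t=bot([.6125,.3175],94.4,.11);plan(*t,5)
crop('side','s41',170,270,220,310,6)
E
```

```text
t: 78.4
tcp_pos: [0.6117, 0.3167, 0.2129]
ee_rot: [-0.003, -0.039, 0.999, -0.0]
force: [-0.1, -0.7, 0.3]
width: 0.931
N 5 turn [-0.01, -0.07, 0.0] shift [-0.2, 0.2, 20.6] |t| 20.6 |w| 0.1
```

View pics/s41.png

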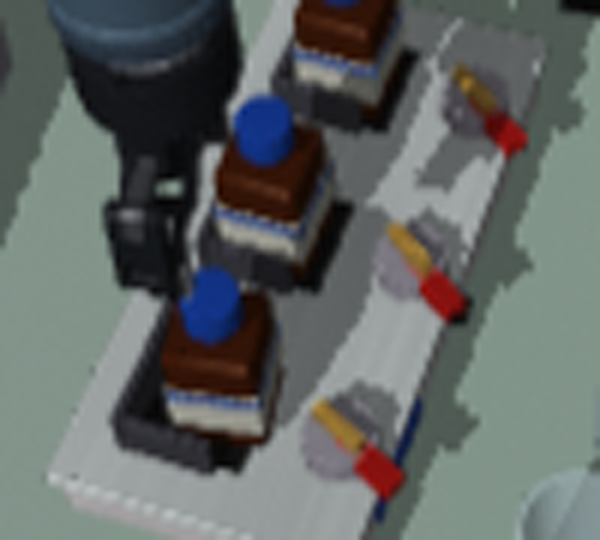

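```bash
python3 -m crank '[[[0,0,0],[0,0,20.6],80],[[0,0,0],[0,0,20.6],80],[[0,0,0],[0,0,20.6],80],[[0,0,0],[0,0,20.6],80],[[0,0,0],[0,0,20.6],80],[[0,0,0],[0,0,0],80],[[0,0,0],[0,0,0],80]]'
python3 - <<'E'
from st import *
R0,p0=cur();print(p0,state()['force'].round(1))
crop('side','s42',180,240,235,305,8)
E
```

```text
t: 79.32
tcp_pos: [0.6128, 0.3168, 0.113]
ee_rot: [-0.001, -0.038, 0.999, 0.0]
force: [1.6, -0.0, -0.1]
width: 0.937
[0.61282871 0.31681466 0.11304787] [ 1.6 -0.  -0.1]
```

View pics/s42.png

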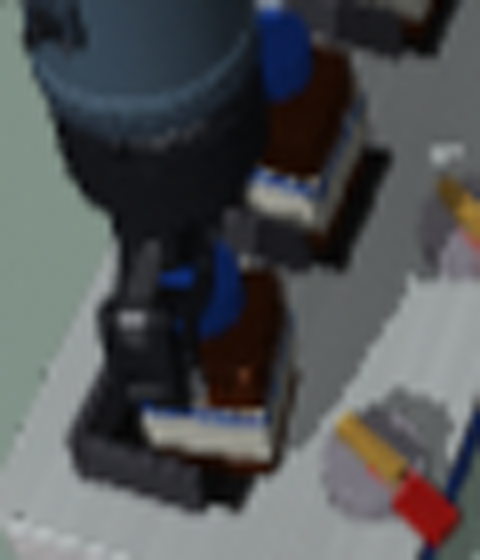

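Run:
```python
from st import *
R0,p0=cur()
q=[p0+R0.apply([a,s*.04,0]) for a in(-.011,.011) for s in(1,-1)]
P=proj('side',q);print(((P+.5-[180,235])*8).round(0).tolist())
X=ang(4.4);n=np.array([-X[1],X[0],0]);b=np.array([.6125,.3175,.05])
print(((proj('side',[b+X*a+n*.025+UP*z for z in(0,.09) for a in(-.025,.025)])+.5-[180,235])*8).round(0).tolist())
```

```text
[[163.0, 431.0], [204.0, 251.0], [218.0, 437.0], [257.0, 256.0]]
[[276.0, 479.0], [156.0, 466.0], [256.0, 374.0], [128.0, 361.0]]
```

```bash
python3 -m crank '[[[0,0,0],[0,0,0],45],[[0,0,0],[0,0,0],45],[[0,0,0],[0,0,0],45],[[0,0,0],[0,0,0],45],[[0,0,0],[0,0,0],45],[[0,0,0],[0,0,0],45],[[0,0,0],[0,0,0],45]]' 50
python3 - <<'E'
from st import *
R0,p0=cur();print(p0,state()['width']*85.4)
crop('side','s43',180,240,235,305,8)
E
```

```text
t: 80.25
tcp_pos: [0.613, 0.318, 0.1134]
ee_rot: [-0.0, -0.039, 0.999, 0.001]
force: [0.1, 2.1, 6.3]
width: 0.563
[0.61300911 0.31800764 0.1134077 ] 48.11751099920687
```

View pics/s43.png

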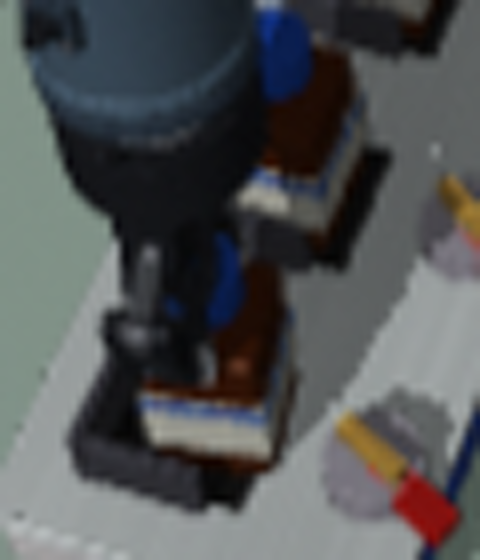

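Run:
```python
from st import *
R0,p0=cur()
t1=(R0,p0+[0,0,.045]);plan(*t1,3)
t2=bot([.6255,.3232],XS+90,.1584);plan(*t2,3,start=t1)
```

```text
N 3 turn [0.0, 0.0, 0.0] shift [0.0, 0.0, -15.0] |t| 15.0 |w| 0.0
N 3 turn [0.03, -0.02, 3.69] shift [-4.2, 1.7, 0.0] |t| 4.5 |w| 3.7
```

```bash
python3 -m crank '[[[0,0,0],[0,0,-15],45],[[0,0,0],[0,0,-15],45],[[0,0,0],[0,0,-15],45],[[0,0,3.7],[-4.2,1.7,0],45],[[0,0,3.7],[-4.2,1.7,0],45],[[0,0,3.7],[-4.2,1.7,0],45],[[0,0,0],[0,0,0],45],[[0,0,0],[0,0,0],45]]'
python3 - <<'E'
from st import *
t2=bot([.6255,.3232],XS+90,.1584);plan(*t2,1)
R0,p0=cur();b=p0-UP*(.1584-.095)
X=ang(XS);Rb=frame(UP,[-X[1],X[0],0]);P=list(proj('side',upts(Rb,np.array([b[0],b[1],.095]))))
crop('side','s44',175,245,225,305,7,pts=P)
E
```

```text
t: 81.3
tcp_pos: [0.6249, 0.3224, 0.1573]
ee_rot: [-0.002, 0.058, 0.998, 0.0]
force: [0.6, 0.1, -1.8]
width: 0.559
N 1 turn [-0.01, -0.18, 0.01] shift [-0.5, 0.9, -1.1] |t| 1.5 |w| 0.2
```

View pics/s44.png

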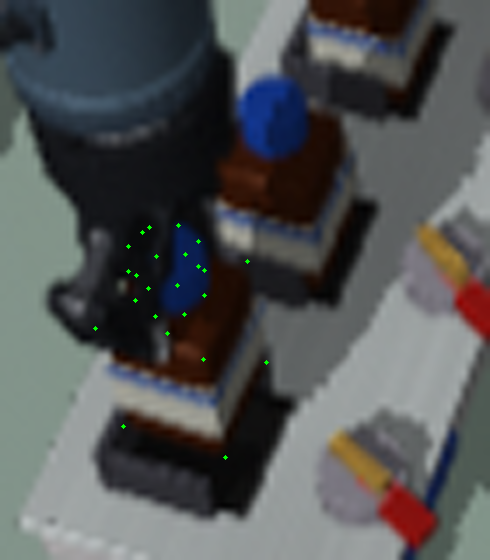

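```bash
python3 -m crank '[[[0,0,0],[-0.5,0.8,12],45],[[0,0,0],[0,0,12],45],[[0,0,0],[0,0,12],45],[[0,0,0],[0,0,4],45],[[0,0,0],[0,0,3],45],[[0,0,0],[0,0,2],45],[[0,0,0],[0,0,0],45],[[0,0,0],[0,0,0],45]]'
```

```text
t: 82.35
tcp_pos: [0.626, 0.3235, 0.1134]
ee_rot: [-0.001, 0.058, 0.998, 0.0]
force: [-1.8, -0.6, 5.9]
width: 0.559
```

```bash
python3 -m crank '[[[0,0,0],[0,0,-1],45],[[0,0,0],[0,0,0],80],[[0,0,0],[0,0,0],80],[[0,0,0],[0,0,0],80],[[0,0,0],[0,0,0],80],[[0,0,0],[0,0,-15],80],[[0,0,0],[0,0,-25],80],[[0,0,0],[0,0,-30],80],[[0,0,0],[0,0,-35],80],[[0,0,0],[25,-15,-25],80],[[0,0,0],[35,-35,-5],80],[[0,0,0],[35,-35,0],80],[[0,0,0],[25,-45,0],80],[[0,0,0],[10,-45,0],80],[[0,0,0],[0,-45,0],80],[[0,0,0],[0,0,0],80]]'
python3 - <<'E'
from st import *
P=[];X=ang(XS);Rb=frame(UP,[-X[1],X[0],0])
for n in 'LMR': P+=list(upts(Rb,np.array([*PL[n][:2],.05])))
crop('side','s45',170,290,180,310,5,pts=proj('side',P));crop('top','t45',95,295,110,260,4)
print(cur()[1],state()['qpos'].round(2))
E
```

```text
t: 84.35
tcp_pos: [0.4712, 0.1176, 0.2499]
ee_rot: [-0.0, 0.06, 0.998, -0.0]
force: [-0.8, 0.5, 0.3]
width: 0.933
[0.4716103  0.11985326 0.2494665 ] [ 0.02  0.12  1.61  0.    1.41 -1.43]
```

View pics/s45.png

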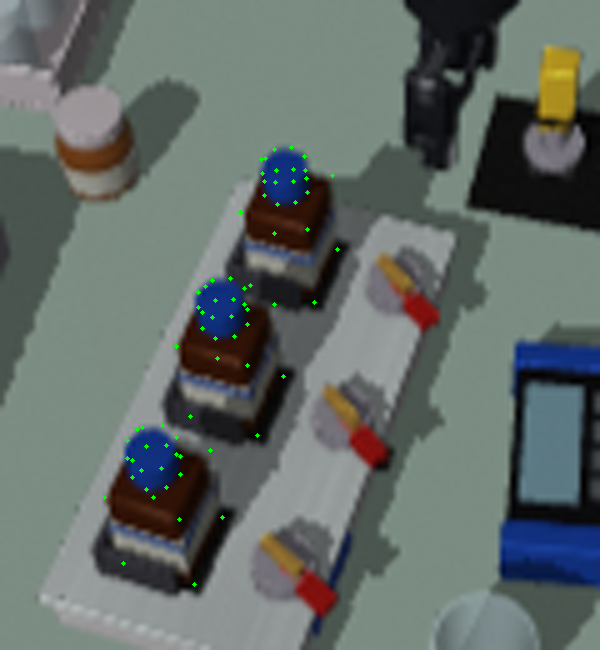

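View pics/t45.png

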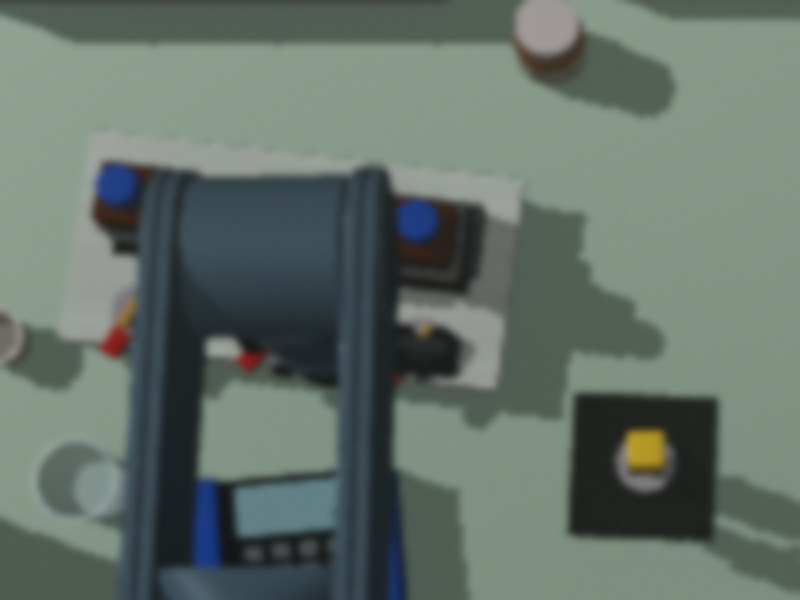

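Run:
```python
from st import *
t=bot([.4282,-.077],90,.22);plan(*t,6);path(t,6,say=False)
t2=bot([.4282,-.077],90,.0746);plan(*t2,6,start=t)
# driver from side image s45 crop: handle top corners
u=c=None
from fit import c2
q=c2([(545,45),(580,47),(577,65),(541,63)],170,180,5).mean(0);print(ray('side',*q,.124))
q=c2([(627,431),(665,431),(665,469),(627,469)],95,110,4).mean(0);print(ray('top',*q,.124))
```

```text
N 6 turn [0.01, -0.01, -1.13] shift [5.0, -33.3, 4.9] |t| 34.0 |w| 1.1
speed frac 0.25 worst 1.0215407052365227e-09
N 6 turn [0.0, 0.0, 0.0] shift [0.0, 0.0, 24.2] |t| 24.2 |w| 0.0
[ 0.42862486 -0.08373512  0.124     ]
[ 0.42697657 -0.07794158  0.124     ]
```

```bash
python3 -m crank '[[[0,0,-1.13],[5,-33.3,4.9],60],[[0,0,-1.13],[5,-33.3,4.9],60],[[0,0,-1.13],[5,-33.3,4.9],60],[[0,0,-1.13],[5,-33.3,4.9],60],[[0,0,-1.13],[5,-33.3,4.9],60],[[0,0,-1.13],[5,-33.3,4.9],60],[[0,0,0],[0,0,0],60],[[0,0,0],[0,0,0],60]]'
python3 - <<'E'
from st import *
t=bot([.4282,-.077],90,.22);plan(*t,1)
t=bot([.4282,-.077],90,.0746);plan(*t,6)
crop('side','s46',240,320,140,230,7)
E
```

```text
t: 85.45
tcp_pos: [0.4282, -0.0763, 0.2192]
ee_rot: [-0.001, -0.001, 1.0, 0.001]
force: [-0.5, -0.4, 0.0]
width: 0.699
N 1 turn [0.06, -0.16, 0.11] shift [0.0, -0.7, -0.8] |t| 1.1 |w| 0.2
N 6 turn [0.01, -0.03, 0.02] shift [-0.0, -0.1, 24.1] |t| 24.1 |w| 0.0
```

View pics/s46.png

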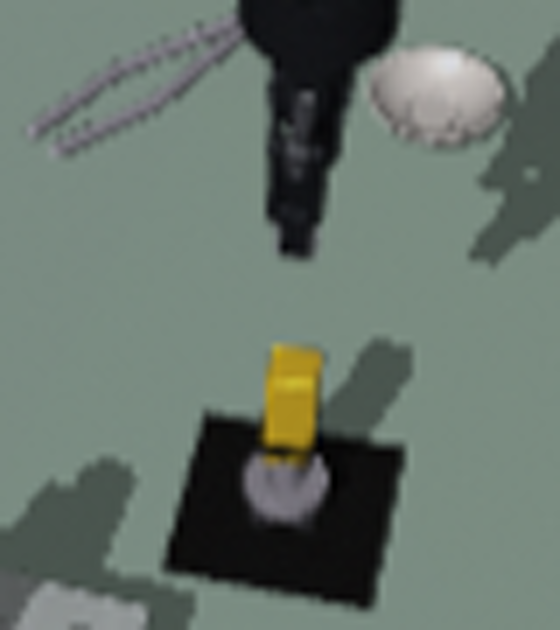

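```bash
python3 -m crank '[[[0,0,0],[0,-0.5,24.1],60],[[0,0,0],[0,0,24.1],60],[[0,0,0],[0,0,24.1],60],[[0,0,0],[0,0,24.1],60],[[0,0,0],[0,0,24.1],60],[[0,0,0],[0,0,24.1],60],[[0,0,0],[0,0,0],60],[[0,0,0],[0,0,0],60],[[0,0,0],[0,0,0],20],[[0,0,0],[0,0,0],20],[[0,0,0],[0,0,0],20],[[0,0,0],[0,0,0],20],[[0,0,0],[0,0,0],20],[[0,0,0],[0,0,0],20],[[0,0,0],[0,0,0],20]]' 60; python3 tq.py
python3 -m crank '[[[0,0,0],[0,0,-25],20],[[0,0,0],[0,0,-35],20],[[0,0,0],[0,0,-35],20],[[0,0,0],[0,0,-35],20],[[0,0,0],[0,0,0],20],[[0,0,0],[0,0,0],20]]'; python3 tq.py
python3 - <<'E'
from st import *
t=drv(HEAD['R'],139,.13);plan(*t,9);path(t,9,say=False)
from fit import c2
im=camera('side')[:,:,::-1];crop('side','s47',215,265,225,305,7,im)
E
```

```text
t: 87.38
tcp_pos: [0.428, -0.0777, 0.0754]
ee_rot: [-0.001, -0.001, 1.0, 0.0]
force: [-0.3, 2.2, 5.8]
width: 0.317
foot [ 0.4279 -0.0777  0.0048] tau [ 0.43  0.02 -0.  ] F [-0.3  2.2  5.8] q [-0.44  0.2   1.98 -0.    0.96 -2.01] yaw 90.1
t: 88.12
tcp_pos: [0.4268, -0.0775, 0.2034]
ee_rot: [-0.002, -0.001, 1.0, 0.001]
force: [0.4, 0.8, -1.8]
width: 0.319
foot [ 0.4265 -0.0774  0.1328] tau [0.04 0.03 0.01] F [ 0.4  0.8 -1.8] q [-0.44  0.05  1.8  -0.    1.29 -2.01] yaw 90.1
N 9 turn [0.02, -0.02, -5.44] shift [-17.6, 15.3, 0.3] |t| 23.3 |w| 5.4
speed frac 0.15 worst 5.19546069926544e-09
```

View pics/s47.png

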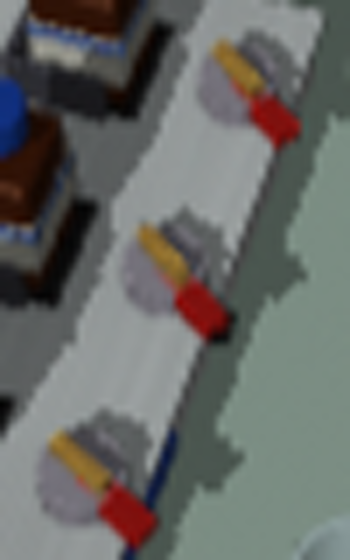

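Run:
```python
from st import *
from fit import c2
ob=dict(R=((222,47),(287,134)),M=((146,232),(219,325)),L=((58,438),(143,532)))
for n,(a,b) in ob.items():
    a=c2(a,215,225,7);b=c2(b,215,225,7);h=np.array([*HEAD[n],0])
    def f(p):
        d=ang(p[0]);off=np.array([p[1],p[2],0]);P=proj('side',[h+off-d*.017+UP*.079,h+off+d*.043+UP*.066]);return np.r_[(P-[a,b]).ravel(),np.array(p[1:])*300]
    r=least_squares(f,[140,0,0]);print(n,r.x.round(4),r.fun.round(2))
```

```text
R [ 1.372723e+02 -1.000000e-03  3.000000e-04] [-0.44 -0.52  0.14  0.3  -0.3   0.1 ]
M [ 1.402144e+02 -1.200000e-03  5.000000e-04] [-0.44 -0.49  0.11  0.2  -0.36  0.16]
L [ 1.458726e+02 -4.000000e-04 -1.000000e-04] [-0.42 -0.39  0.28  0.35 -0.13 -0.02]
```

```bash
python3 -m crank '[[[0,0,-5.33],[-17.6,15.3,0.3],20],[[0,0,-5.33],[-17.6,15.3,0.3],20],[[0,0,-5.33],[-17.6,15.3,0.3],20],[[0,0,-5.33],[-17.6,15.3,0.3],20],[[0,0,-5.33],[-17.6,15.3,0.3],20],[[0,0,-5.33],[-17.6,15.3,0.3],20],[[0,0,-5.33],[-17.6,15.3,0.3],20],[[0,0,-5.33],[-17.6,15.3,0.3],20],[[0,0,-5.33],[-17.6,15.3,0.3],20],[[0,0,0],[0,0,0],20],[[0,0,0],[0,0,0],20]]'; python3 tq.py
python3 - <<'E'
from st import *
t=drv(HEAD['R'],138,.083);plan(*t,3);plan(*t,1)
f,P=drvpts();P=np.r_[P,clpts('R',138)]
crop('side','s48',215,285,195,275,7,pts=proj('side',P))
E
```

```text
t: 89.55
tcp_pos: [0.5213, 0.1025, 0.2002]
ee_rot: [-0.003, -0.407, 0.914, 0.001]
force: [0.4, -0.7, -2.0]
width: 0.313
foot [0.5209 0.1025 0.1296] tau [-0.04  0.   -0.03] F [ 0.4 -0.7 -2. ] q [-0.02  0.24  1.59 -0.    1.32 -2.42] yaw 138.0
N 3 turn [0.08, -0.07, 0.0] shift [-0.0, 0.6, 15.5] |t| 15.5 |w| 0.1
N 1 turn [0.23, -0.22, 0.01] shift [-0.2, 1.8, 46.6] |t| 46.6 |w| 0.3
```

View pics/s48.png

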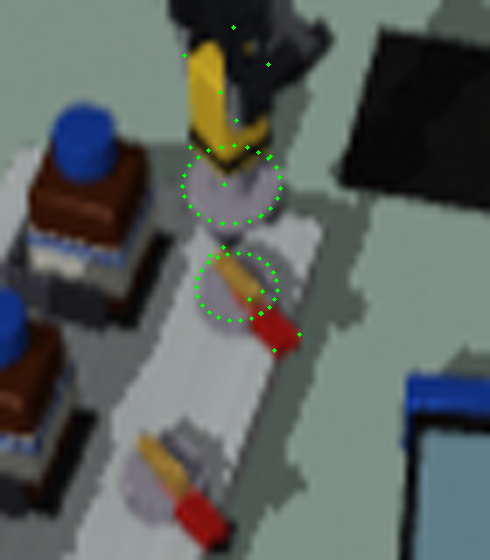

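Aligned. Going down over the rib of the right clamp and turning it closed.

```bash
python3 -m crank '[[[0.08,-0.07,0],[0,0.6,15.5],20],[[0.08,-0.07,0],[0,0.6,15.5],20],[[0.08,-0.07,0],[0,0.6,15],20],[[0,0,0],[0,0,0],20],[[0,0,0],[0,0,0],20]]'; python3 tq.py
python3 -m crank '[[[0,0,0],[0,0,3],20],[[0,0,0],[0,0,3],20],[[0,0,0],[0,0,3],20],[[0,0,0],[0,0,3],20],[[0,0,0],[0,0,0],20],[[0,0,0],[0,0,0],20]]'; python3 tq.py
```

```text
t: 90.22
tcp_pos: [0.521, 0.1039, 0.1558]
ee_rot: [0.001, -0.407, 0.913, -0.0]
force: [-0.7, -0.3, -1.8]
width: 0.316
foot [0.5212 0.1039 0.0852] tau [ 0.01  0.06 -0.01] F [-0.7 -0.3 -1.8] q [-0.01  0.27  1.66  0.    1.21 -2.42] yaw 138.0
t: 90.98
tcp_pos: [0.5207, 0.1042, 0.1434]
ee_rot: [0.001, -0.407, 0.913, -0.0]
force: [-0.7, -0.7, -2.6]
width: 0.313
foot [0.5209 0.1042 0.0728] tau [ 0.02 -0.01 -0.04] F [-0.7 -0.7 -2.6] q [-0.01  0.28  1.68  0.    1.18 -2.42] yaw 138.1
```

```bash
python3 -c "
from workcell import state
s=state();print(s['tcp_pos'][2],s['force'])"
```

```text
0.14343981417217405 [-0.68343837 -0.73117959 -2.55430042]
```

```bash
python3 -m crank '[[[0,0,5],[0,0,1],20],[[0,0,9],[0,0,1],20],[[0,0,9],[0,0,0],20],[[0,0,9],[0,0,0],20],[[0,0,9],[0,0,0],20],[[0,0,9],[0,0,0],20],[[0,0,9],[0,0,0],20],[[0,0,9],[0,0,0],20],[[0,0,9],[0,0,0],20],[[0,0,9],[0,0,0],20],[[0,0,9],[0,0,0],20],[[0,0,9],[0,0,0],20],[[0,0,9],[0,0,0],20],[[0,0,9],[0,0,0],20],[[0,0,9],[0,0,0],20],[[0,0,9],[0,0,0],20],[[0,0,7],[0,0,0],20],[[0,0,5],[0,0,0],20],[[0,0,0],[0,0,0],20],[[0,0,0],[0,0,0],20]]'; python3 tq.py; python3 -m crank '[[[0,0,5],[0,0,0],20],[[0,0,2],[0,0,0],20],[[0,0,0],[0,0,0],20],[[0,0,0],[0,0,0],20]]'; python3 tq.py
```

```text
t: 93.48
tcp_pos: [0.5208, 0.1039, 0.1414]
ee_rot: [0.001, 0.787, 0.617, 0.001]
force: [-1.2, -1.0, -2.5]
width: 0.318
foot [0.521  0.1039 0.0708] tau [-0.22  0.23  0.02] F [-1.2 -1.  -2.5] q [-0.01  0.28  1.68 -0.    1.17  0.23] yaw -13.9
t: 93.98
tcp_pos: [0.5209, 0.1039, 0.1415]
ee_rot: [0.001, 0.823, 0.568, 0.001]
force: [-0.5, -1.8, -2.7]
width: 0.317
foot [0.5211 0.1039 0.0709] tau [-0.47  0.06  0.92] F [-0.5 -1.8 -2.7] q [-0.01  0.28  1.68 -0.    1.17  0.35] yaw -20.8
```

```bash
python3 -m crank '[[[0,0,-6],[0,0,0],20],[[0,0,-4],[0,0,0],20],[[0,0,0],[0,0,0],20],[[0,0,0],[0,0,-8],20],[[0,0,0],[0,0,-12],20],[[0,0,0],[0,0,-20],20],[[0,0,0],[0,0,-20],20],[[0,0,0],[0,0,0],20],[[0,0,0],[0,0,0],20]]'; python3 tq.py
python3 - <<'E'
from st import *
R0,p0=cur();t=(R0,np.array([*HEAD['M'],.2006]));plan(*t,4)
t2=drv(HEAD['M'],139.5,.13);plan(*t2,15,start=t)
crop('side','s49',180,290,190,300,6)
E
```

```text
t: 95.1
tcp_pos: [0.5202, 0.1042, 0.2012]
ee_rot: [0.001, 0.771, 0.636, 0.001]
force: [0.2, 0.5, -1.0]
width: 0.315
foot [0.5204 0.1042 0.1306] tau [-0.04  0.01  0.01] F [ 0.2  0.5 -1. ] q [-0.01  0.23  1.6   0.    1.31  0.18] yaw -11.0
N 4 turn [0.0, 0.0, 0.0] shift [28.5, -2.2, 0.2] |t| 28.6 |w| 0.0
N 15 turn [0.01, 0.01, -10.03] shift [-0.0, 0.0, 0.0] |t| 0.0 |w| 10.0
```

View pics/s49.png

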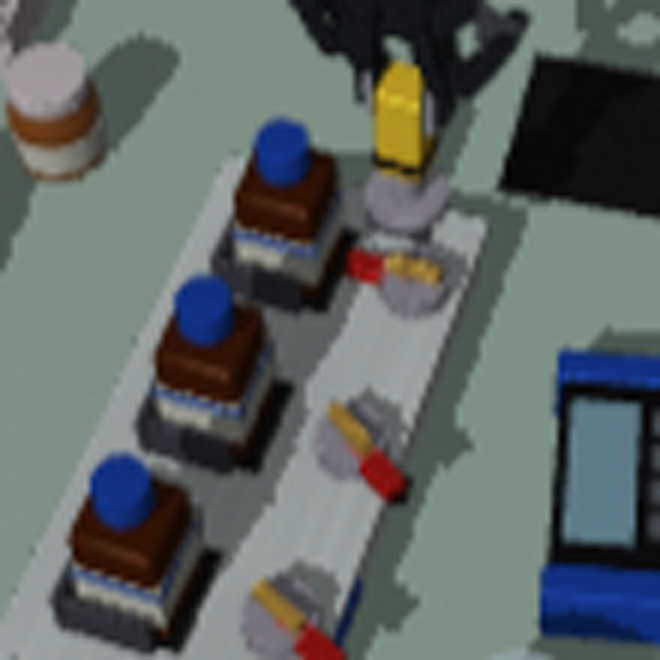

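```bash
python3 -m crank '[[[0,0,0],[28.5,-2.2,0.2],20],[[0,0,0],[28.5,-2.2,0.2],20],[[0,0,0],[28.5,-2.2,0.2],20],[[0,0,0],[28.5,-2.2,0.2],20],[[0,0,-10],[0,0,0],20],[[0,0,-10],[0,0,0],20],[[0,0,-10],[0,0,0],20],[[0,0,-10],[0,0,0],20],[[0,0,-10],[0,0,0],20],[[0,0,-10],[0,0,0],20],[[0,0,-10],[0,0,0],20],[[0,0,-10],[0,0,0],20],[[0,0,-10],[0,0,0],20],[[0,0,-10],[0,0,0],20],[[0,0,-10],[0,0,0],20],[[0,0,-10],[0,0,0],20],[[0,0,-10],[0,0,0],20],[[0,0,-10],[0,0,0],20],[[0,0,-10.4],[0,0,0],20]]'
python3 -m crank '[[[0,0,0],[0,0,0],20],[[0,0,0],[0,0,0],20],[[0,0,0],[0,0,15.7],20],[[0,0,0],[0,0,15.7],20],[[0,0,0],[0,0,15],20],[[0,0,0],[0,0,0],20],[[0,0,0],[0,0,0],20]]'; python3 tq.py
python3 - <<'E'
from st import *
t=drv(HEAD['M'],139.5,.07);plan(*t,1)
crop('side','s50',205,275,205,285,7,pts=proj('side',np.r_[drvpts()[1],clpts('M',140)]))
E
```

```text
t: 97.52
tcp_pos: [0.5329, 0.2176, 0.1994]
ee_rot: [0.0, -0.421, 0.907, -0.0]
force: [0.8, -1.2, -1.4]
width: 0.32
t: 98.4
tcp_pos: [0.5338, 0.2178, 0.1544]
ee_rot: [0.001, -0.418, 0.908, -0.0]
force: [-0.1, -0.2, -1.5]
width: 0.314
foot [0.534  0.2178 0.0838] tau [ 0.    0.02 -0.04] F [-0.1 -0.2 -1.5] q [ 0.19  0.35  1.56 -0.    1.24 -2.24] yaw 139.5
N 1 turn [-0.1, 0.11, -0.05] shift [0.3, 0.6, 13.8] |t| 13.8 |w| 0.2
```

View pics/s50.png

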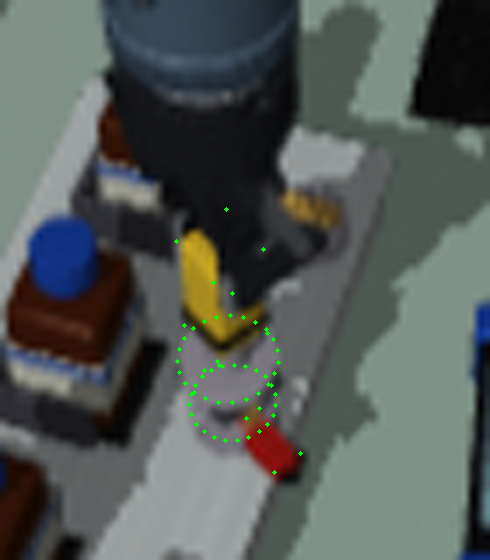

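```bash
python3 -m crank '[[[0,0,0],[0,0.5,3],20],[[0,0,0],[0,0,3],20],[[0,0,0],[0,0,3],20],[[0,0,0],[0,0,3],20],[[0,0,0],[0,0,0],20],[[0,0,0],[0,0,0],20]]'; python3 tq.py
python3 -m crank '[[[0,0,5],[0,0,1],20],[[0,0,9],[0,0,0],20],[[0,0,9],[0,0,0],20],[[0,0,9],[0,0,0],20],[[0,0,9],[0,0,0],20],[[0,0,9],[0,0,0],20],[[0,0,9],[0,0,0],20],[[0,0,9],[0,0,0],20],[[0,0,9],[0,0,0],20],[[0,0,9],[0,0,0],20],[[0,0,9],[0,0,0],20],[[0,0,9],[0,0,0],20],[[0,0,9],[0,0,0],20],[[0,0,9],[0,0,0],20],[[0,0,9],[0,0,0],20],[[0,0,9],[0,0,0],20],[[0,0,8],[0,0,0],20],[[0,0,5],[0,0,0],20],[[0,0,0],[0,0,0],20],[[0,0,0],[0,0,0],20]]'; python3 tq.py; python3 -m crank '[[[0,0,5],[0,0,0],20],[[0,0,2.5],[0,0,0],20],[[0,0,0],[0,0,0],20],[[0,0,0],[0,0,0],20]]'; python3 tq.py
```

```text
t: 99.2
tcp_pos: [0.5333, 0.2181, 0.1423]
ee_rot: [0.001, -0.418, 0.908, -0.0]
force: [-0.2, 0.3, -1.9]
width: 0.321
foot [0.5335 0.2181 0.0717] tau [ 0.01 -0.03  0.02] F [-0.2  0.3 -1.9] q [ 0.19  0.36  1.57 -0.    1.21 -2.24] yaw 139.5
t: 101.7
tcp_pos: [0.5336, 0.218, 0.1413]
ee_rot: [0.001, 0.785, 0.62, 0.001]
force: [-0.6, 1.0, -2.0]
width: 0.315
foot [0.5338 0.218  0.0707] tau [-0.01  0.15  0.02] F [-0.6  1.  -2. ] q [ 0.19  0.36  1.57 -0.    1.21  0.43] yaw -13.4
t: 102.2
tcp_pos: [0.5336, 0.2179, 0.1413]
ee_rot: [0.001, 0.824, 0.567, 0.001]
force: [-1.6, -0.1, -2.1]
width: 0.32
foot [0.5338 0.2179 0.0707] tau [-0.08  0.2   1.08] F [-1.6 -0.1 -2.1] q [ 0.19  0.36  1.57 -0.    1.21  0.56] yaw -20.9
```

Middle clamp is at its stop (1.1 Nm). Now the left one.

```bash
python3 -m crank '[[[0,0,-6],[0,0,0],20],[[0,0,-4],[0,0,0],20],[[0,0,0],[0,0,0],20],[[0,0,0],[0,0,-8],20],[[0,0,0],[0,0,-12],20],[[0,0,0],[0,0,-20],20],[[0,0,0],[0,0,-20],20],[[0,0,0],[0,0,0],20],[[0,0,0],[0,0,0],20]]'; python3 tq.py
python3 - <<'E'
from st import *
R0,p0=cur();t=(R0,np.array([*HEAD['L'],.2006]));plan(*t,4)
t2=drv(HEAD['L'],147,.13);plan(*t2,16,start=t)
crop('side','s51',180,290,190,300,6)
E
```

```text
t: 103.32
tcp_pos: [0.5329, 0.218, 0.201]
ee_rot: [0.001, 0.772, 0.636, 0.001]
force: [0.1, -0.4, -2.0]
width: 0.316
foot [0.533  0.218  0.1304] tau [-0.04 -0.01  0.05] F [ 0.1 -0.4 -2. ] q [ 0.19  0.31  1.49 -0.    1.34  0.39] yaw -11.1
N 4 turn [0.0, 0.0, 0.0] shift [28.7, -2.1, 0.1] |t| 28.8 |w| 0.0
N 16 turn [0.01, 0.01, -9.88] shift [-0.0, 0.0, 0.0] |t| 0.0 |w| 9.9
```

View pics/s51.png

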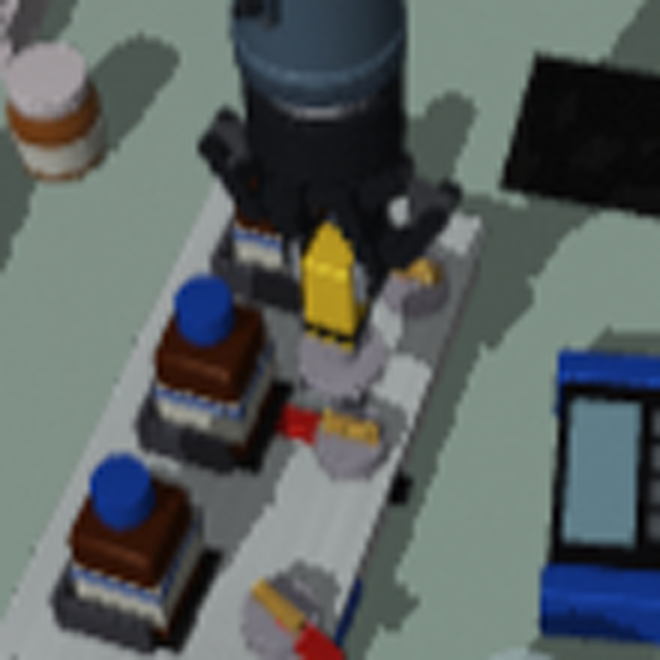

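```bash
python3 -m crank '[[[0,0,0],[28.7,-2.1,0.1],20],[[0,0,0],[28.7,-2.1,0.1],20],[[0,0,0],[28.7,-2.1,0.1],20],[[0,0,0],[28.7,-2.1,0.1],20],[[0,0,-9.9],[0,0,0],20],[[0,0,-9.9],[0,0,0],20],[[0,0,-9.9],[0,0,0],20],[[0,0,-9.9],[0,0,0],20],[[0,0,-9.9],[0,0,0],20],[[0,0,-9.9],[0,0,0],20],[[0,0,-9.9],[0,0,0],20],[[0,0,-9.9],[0,0,0],20],[[0,0,-9.9],[0,0,0],20],[[0,0,-9.9],[0,0,0],20],[[0,0,-9.9],[0,0,0],20],[[0,0,-9.9],[0,0,0],20],[[0,0,-9.9],[0,0,0],20],[[0,0,-9.9],[0,0,0],20],[[0,0,-9.9],[0,0,0],20],[[0,0,-9.9],[0,0,0],20]]'
python3 -m crank '[[[0,0,0],[0,0,0],20],[[0,0,0],[0,0,0],20],[[0,0,0],[0,0,15.7],20],[[0,0,0],[0,0,15.7],20],[[0,0,0],[0,0,15],20],[[0,0,0],[0,0,0],20],[[0,0,0],[0,0,0],20]]'; python3 tq.py
python3 - <<'E'
from st import *
t=drv(HEAD['L'],147,.07);plan(*t,1)
crop('side','s52',190,260,225,305,7,pts=proj('side',np.r_[drvpts()[1],clpts('L',147)]))
E
```

```text
t: 105.88
tcp_pos: [0.5463, 0.3321, 0.1996]
ee_rot: [-0.0, -0.482, 0.876, -0.0]
force: [0.5, 0.1, -2.3]
width: 0.324
t: 106.75
tcp_pos: [0.5472, 0.3325, 0.1547]
ee_rot: [0.001, -0.48, 0.877, -0.0]
force: [0.3, 0.5, -2.1]
width: 0.32
foot [0.5474 0.3325 0.0841] tau [-0.   -0.08 -0.03] F [ 0.3  0.5 -2.1] q [ 0.37  0.46  1.39 -0.    1.3  -2.2 ] yaw 147.4
N 1 turn [-0.12, 0.11, 0.35] shift [0.6, 0.5, 14.1] |t| 14.1 |w| 0.4
```

View pics/s52.png

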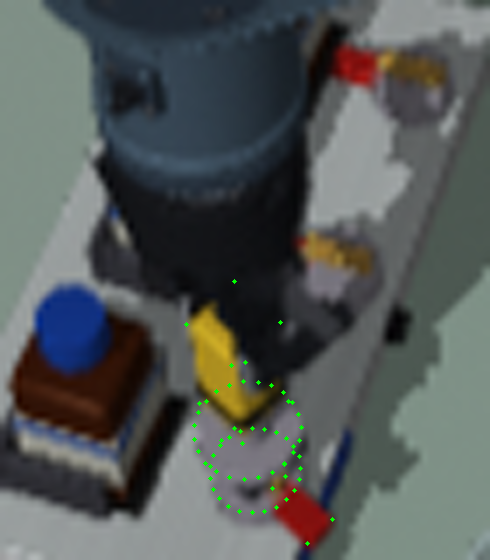

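```bash
python3 -m crank '[[[0,0,0],[0.5,0.4,3],20],[[0,0,0],[0,0,3],20],[[0,0,0],[0,0,3],20],[[0,0,0],[0,0,3],20],[[0,0,0],[0,0,0],20],[[0,0,0],[0,0,0],20]]'; python3 tq.py
```

```text
t: 107.55
tcp_pos: [0.5465, 0.3322, 0.1426]
ee_rot: [0.001, -0.48, 0.877, -0.0]
force: [0.3, -0.1, -2.1]
width: 0.318
foot [0.5466 0.3322 0.072 ] tau [-0.01 -0.05  0.01] F [ 0.3 -0.1 -2.1] q [ 0.37  0.46  1.4  -0.    1.27 -2.2 ] yaw 147.4
```

```bash
python3 -m crank '[[[0,0,5],[0,0,1.5],20],[[0,0,9],[0,0,0],20],[[0,0,9],[0,0,0],20],[[0,0,9],[0,0,0],20],[[0,0,9],[0,0,0],20],[[0,0,9],[0,0,0],20],[[0,0,9],[0,0,0],20],[[0,0,9],[0,0,0],20],[[0,0,9],[0,0,0],20],[[0,0,9],[0,0,0],20],[[0,0,9],[0,0,0],20],[[0,0,9],[0,0,0],20],[[0,0,9],[0,0,0],20],[[0,0,9],[0,0,0],20],[[0,0,9],[0,0,0],20],[[0,0,9],[0,0,0],20],[[0,0,9],[0,0,0],20],[[0,0,9],[0,0,0],20],[[0,0,0],[0,0,0],20],[[0,0,0],[0,0,0],20]]'; python3 tq.py; python3 -m crank '[[[0,0,5],[0,0,0],20],[[0,0,5],[0,0,0],20],[[0,0,0],[0,0,0],20],[[0,0,0],[0,0,0],20]]'; python3 tq.py
```

```text
t: 110.05
tcp_pos: [0.547, 0.3321, 0.1413]
ee_rot: [0.001, 0.769, 0.64, 0.002]
force: [0.3, 1.5, -2.5]
width: 0.322
foot [0.5473 0.3321 0.0707] tau [-0.03  0.07 -0.05] F [ 0.3  1.5 -2.5] q [ 0.37  0.47  1.41 -0.    1.27  0.56] yaw -10.5
t: 110.55
tcp_pos: [0.5469, 0.3321, 0.1413]
ee_rot: [0.001, 0.821, 0.57, 0.001]
force: [1.2, -0.2, -0.4]
width: 0.317
foot [0.5472 0.3321 0.0707] tau [-0.13 -0.24  0.87] F [ 1.2 -0.2 -0.4] q [ 0.37  0.47  1.41 -0.    1.27  0.73] yaw -20.5
```

```bash
python3 -m crank '[[[0,0,-6],[0,0,0],20],[[0,0,-4],[0,0,0],20],[[0,0,0],[0,0,0],20],[[0,0,0],[0,0,-8],20],[[0,0,0],[0,0,-12],20],[[0,0,0],[0,0,-20],20],[[0,0,0],[0,0,-20],20],[[0,0,0],[0,0,-15],20],[[0,0,0],[0,0,0],20],[[0,0,0],[0,0,0],20]]'; python3 tq.py
python3 - <<'E'
from st import *
R0,p0=cur();t=(R0,np.array([.44,.30,.2156]));plan(*t,4)
t2=drv([.428,-.077],40,.07);plan(*t2,15,start=t);plan(*t2,15);path(t2,15)
crop('side','s53',180,290,190,310,5)
E
```

```text
t: 111.8
tcp_pos: [0.5459, 0.332, 0.2155]
ee_rot: [0.0, 0.77, 0.638, 0.001]
force: [0.1, -0.7, -2.3]
width: 0.317
foot [0.546  0.332  0.1449] tau [ 0.03 -0.02  0.03] F [ 0.1 -0.7 -2.3] q [ 0.37  0.42  1.3  -0.    1.43  0.56] yaw -10.6
N 4 turn [0.0, 0.0, 0.0] shift [-12.7, -24.5, -0.1] |t| 27.6 |w| 0.0
N 15 turn [0.01, 0.0, -3.38] shift [-25.1, -6.6, 5.0] |t| 26.5 |w| 3.4
N 15 turn [0.01, 0.0, -3.38] shift [-25.6, -14.2, 5.0] |t| 29.7 |w| 3.4
0 [0.527 0.309 0.21 ] [ 0.35  0.37  1.38 -0.    1.39  0.48] 1.3e-08
1 [0.51  0.286 0.205] [ 0.32  0.32  1.46 -0.    1.36  0.39] 7.7e-09
2 [0.494 0.261 0.2  ] [ 0.29  0.28  1.53 -0.    1.33  0.3 ] 5.2e-09
3 [0.479 0.236 0.195] [ 0.25  0.24  1.6  -0.    1.3   0.2 ] 4.0e-09
4 [0.466 0.209 0.19 ] [0.2  0.2  1.66 0.   1.28 0.09] 3.2e-09
5 [0.455 0.182 0.185] [ 0.15  0.17  1.71  0.    1.26 -0.02] 2.6e-09
6 [0.445 0.155 0.18 ] [ 0.1   0.14  1.76  0.    1.24 -0.13] 2.2e-09
7 [0.437 0.127 0.175] [ 0.04  0.12  1.81  0.    1.22 -0.25] 1.9e-09
8 [0.431 0.098 0.17 ] [-0.03  0.1   1.84  0.    1.2  -0.38] 1.5e-09
9 [0.426 0.069 0.166] [-0.1   0.08  1.87  0.    1.19 -0.5 ] 1.0e-09
10 [0.423 0.04  0.161] [-0.17  0.07  1.89  0.    1.17 -0.63] 8.2e-10
11 [0.422 0.011 0.156] [-0.24  0.07  1.91  0.    1.16 -0.76] 8.7e-10
12 [ 0.422 -0.019  0.151] [-0.31  0.08  1.91  0.    1.15 -0.89] 7.7e-10
13 [ 0.424 -0.048  0.146] [-0.38  0.1   1.91  0.    1.14 -1.02] 7.3e-10
14 [ 0.428 -0.077  0.141] [-0.44  0.12  1.9   0.    1.13 -1.14] 7.2e-10
speed frac 0.33 worst 1.2597941044238328e-08
```

View pics/s53.png

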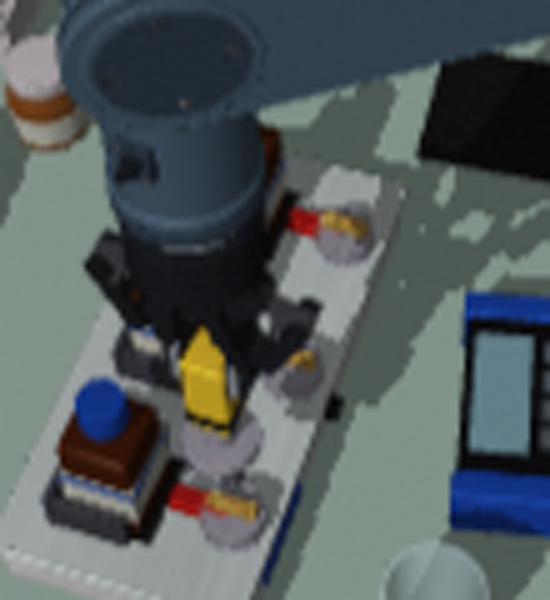

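```bash
python3 -m crank '[[[0,0,-3.38],[-25.6,-14.2,5],20],[[0,0,-3.38],[-25.6,-14.2,5],20],[[0,0,-3.38],[-25.6,-14.2,5],20],[[0,0,-3.38],[-25.6,-14.2,5],20],[[0,0,-3.38],[-25.6,-14.2,5],20],[[0,0,-3.38],[-25.6,-14.2,5],20],[[0,0,-3.38],[-25.6,-14.2,5],20],[[0,0,-3.38],[-25.6,-14.2,5],20],[[0,0,-3.38],[-25.6,-14.2,5],20],[[0,0,-3.38],[-25.6,-14.2,5],20],[[0,0,-3.38],[-25.6,-14.2,5],20],[[0,0,-3.38],[-25.6,-14.2,5],20],[[0,0,-3.38],[-25.6,-14.2,5],20],[[0,0,-3.38],[-25.6,-14.2,5],20],[[0,0,-3.38],[-25.6,-14.2,5],20],[[0,0,0],[0,0,0],20],[[0,0,0],[0,0,0],20]]'; python3 tq.py
python3 - <<'E'
from st import *
t=drv([.428,-.077],40,.006);plan(*t,5)
crop('side','s54',245,325,170,250,7,pts=proj('side',drvpts()[1]))
E
```

```text
t: 113.98
tcp_pos: [0.4287, -0.0759, 0.1402]
ee_rot: [0.0, 0.423, 0.906, 0.001]
force: [-0.3, 0.7, -2.6]
width: 0.314
foot [ 0.4288 -0.0758  0.0696] tau [-0.01  0.02  0.02] F [-0.3  0.7 -2.6] q [-0.43  0.12  1.9   0.    1.12 -1.13] yaw 40.0
N 5 turn [0.02, -0.0, -0.0] shift [-0.1, -0.3, 12.7] |t| 12.7 |w| 0.0
```

View pics/s54.png

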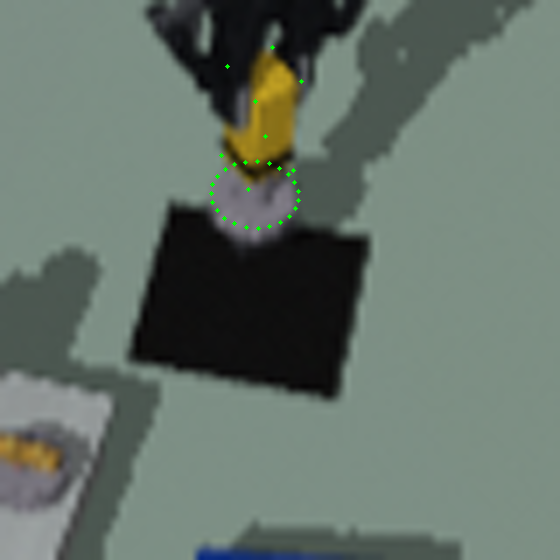

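```bash
python3 -m crank '[[[0,0,0],[0,0,12.5],20],[[0,0,0],[0,0,12.5],20],[[0,0,0],[0,0,12.5],20],[[0,0,0],[0,0,12.5],20],[[0,0,0],[0,0,11.5],20],[[0,0,0],[0,0,1.5],20],[[0,0,0],[0,0,1],20],[[0,0,0],[0,0,0],20],[[0,0,0],[0,0,0],20]]'; python3 tq.py
```

```text
t: 115.15
tcp_pos: [0.4298, -0.0765, 0.077]
ee_rot: [0.001, 0.422, 0.907, 0.001]
force: [-0.5, -0.0, -1.0]
width: 0.316
foot [ 0.43   -0.0765  0.0064] tau [0.   0.02 0.04] F [-0.5 -0.  -1. ] q [-0.43  0.2   1.98  0.    0.96 -1.13] yaw 40.1
```

```bash
python3 -m crank '[[[0,0,0],[0,0,1],20],[[0,0,0],[0,0,0.7],20],[[0,0,0],[0,0,0],20],[[0,0,0],[0,0,0],20]]'; python3 tq.py
```

```text
t: 115.65
tcp_pos: [0.4298, -0.0765, 0.0754]
ee_rot: [0.001, 0.422, 0.907, 0.001]
force: [-1.2, 0.2, 6.0]
width: 0.318
foot [ 0.43   -0.0765  0.0048] tau [ 0.06  0.32 -0.  ] F [-1.2  0.2  6. ] q [-0.43  0.2   1.98  0.    0.95 -1.13] yaw 40.1
```

Contact on the mat. Releasing and backing off.

```bash
python3 -m crank '[[[0,0,0],[0,0,-0.5],20],[[0,0,0],[0,0,0],60],[[0,0,0],[0,0,0],60],[[0,0,0],[0,0,0],60],[[0,0,0],[0,0,0],60],[[0,0,0],[0,0,-20],60],[[0,0,0],[0,0,-30],60],[[0,0,0],[0,0,-40],60],[[0,0,0],[0,0,-50],60],[[0,0,0],[0,0,-40],60],[[0,0,0],[40,0,0],60],[[0,0,0],[50,0,0],60],[[0,0,0],[50,0,0],60],[[0,0,0],[0,0,0],60],[[0,0,0],[0,0,0],60]]'
python3 - <<'E'
from st import *
a=camera('side')[:,:,::-1];b=camera('top')[:,:,::-1]
P=[];X=ang(XS);Rb=frame(UP,[-X[1],X[0],0])
for n in 'LMR': P+=list(upts(Rb,np.array([*PL[n][:2],.05])))+list(clpts(n,XS))
cv2.imwrite('pics/s55f.png',a);crop('side','s55',170,330,170,310,5,a,pts=proj('side',P));crop('top','t55',20,300,70,260,2.8,b)
print(state()['qpos'].round(2))
E
```

```text
t: 117.52
tcp_pos: [0.3394, 0.0305, 0.2556]
ee_rot: [0.002, 0.422, 0.907, 0.001]
force: [1.0, 0.3, 0.1]
width: 0.706
[-0.24 -0.17  1.88  0.    1.43 -0.94]
```

View pics/s55.png

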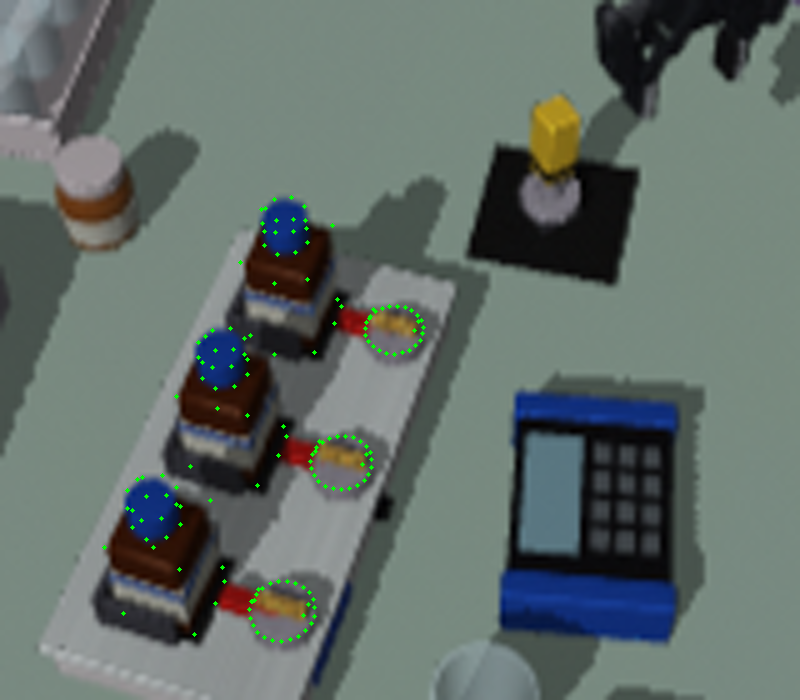

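View pics/t55.png

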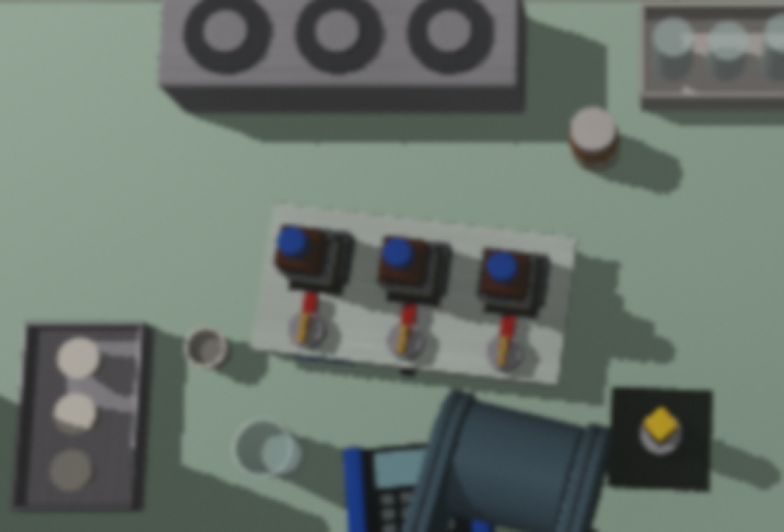

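View pics/s55f.png

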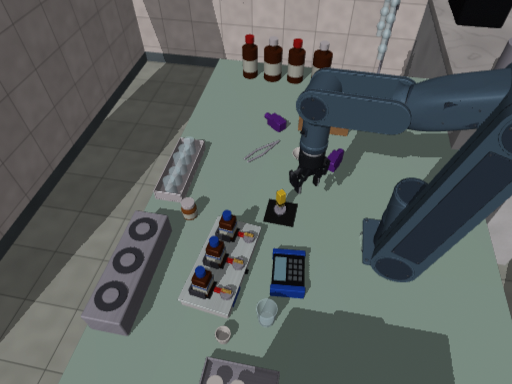

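Run:
```python
from workcell import job_done,state
print(state()['t']);print(job_done())
```

```text
117.625
the job is handed in; nothing more can be done
None
```

I handed the job in at 117.6 s. All three bottles stand upright, each in its own place on the shaker. All three clamps are turned closed with the driver, and the driver stands back on its mat.

- **Knocked bottle:** After I had closed two clamps, I saw that the bottle in the place nearest the beaker had been knocked about 13 mm and 11° askew. The pictures put this before the first clamp was closed. I reopened both clamps with the driver, stood the driver on its mat and set the bottle straight. Only then did I close all three again, so the final closing happened with every bottle in place.
- **Clamp stops:** At the end of each turn the torque rose to 0.9–1.1 Nm, well above the screw's 0.12 Nm friction. This agrees with the final pictures, where all three red arms point at their places.
- **Final pictures:** The bottles match their nominal outlines to about a pixel, and the driver stands upright on the mat with the gripper well clear. The beaker, jar, crucible and purple look-alikes show no change; the dish is partly hidden behind the arm in the last side view.
- **Not exact:** Bottle and clamp positions come from camera fits, good to about 1–3 mm. No check failed at the end.

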